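# Set out a row of plaster casts against a straightedge

### The arm

A 7-joint arm with a two-finger parallel gripper is mounted at the origin on the work surface. World frame = base frame: x ahead of the robot, y to its left, z up, the work surface at z = 0. Lengths are in m, angles in rad, forces in N, time in s.
With the tool pointing down it reaches from about 0.425 to 0.825 m from the base axis. Payload 3.6 kg.
Tool frame: the origin (TCP) lies at the very end of the fingers, on their centre line; the grasp point (between the pads) lies arm.grip_depth behind it (arm.grip_depth is the distance from the TCP to the grasp point, in m); z points along the fingers, y is the line along which they close (so a half turn about z gives the same grasp; the last joint's range is limited). The gripper opens to 93 mm and grips with 3 to 60 N. Pads are 15 mm wide; open, the fingers measure 128 mm over their backs; the gripper's body (75 mm by 188 mm) begins 65 mm behind the grasp point.
Start: joints at [-1.204, 0.615, -0.013, 1.423, 0.008, 1.103, -0.04], TCP at [0.249, 0.6, 0.219] pointing down, gripper open.
Joint ranges: [-3.12, 3.12], [-0.3, 2.06], [-1.34, 1.32], [0.26, 2.42], [-1.36, 4.5], [0.01, 1.98], [-2.84, 2.84]. Speed limits (rad/s): [2.79, 2.79, 3.14, 3.14, 3.14, 3.14, 3.14].

### API

Orientations are given as [roll, pitch, yaw] about the fixed x, y, z axes, in that order (R = Rz(yaw) Ry(pitch) Rx(roll)).
In Python, from rig import arm gives the robot as it stands.
- The arm moves only by the tool jog_arm, never from a script. Its argument "commands" is a list of rows, each an object of numbers: "rx", "ry", "rz": the turn, a rotation vector about the tool's x, y, z each as a share of 0.12 rad, from -1 to 1; "tx", "ty", "tz": the shift along the tool's x, y, z each as a share of 0.04 m, from -1 to 1; "jaw": the opening, from -1 (shut) to 1 (fully open), so that 0 is half open. In form: [{"rx": .., "ry": .., "rz": .., "tx": .., "ty": .., "tz": .., "jaw": ..}, ...]. A call has 1 to 10 rows; each row shifts and turns the commanded pose from where the row before left it, along the tool's axes as they then stand; what a row does not reach is not made up. A row lasts 1/12 s, in which the tool goes at most 41.7 mm and 7.16 degrees, less where a joint would pass 70% of its speed; a pose out of reach is approached as far as the arm can. A call with a number of a shift or a turn outside -1 to 1 is refused whole. A call with a gripper value outside its range is refused whole. The fingers move at their own pace and stop on an object; "grip_force" is the grip in N (left out, the last holds). Time passes only in rows, so rows that do not move let the fingers close. It gives the time, the measured TCP pose, the force, the opening and the grip force at its end, in the units of the state.
- arm.observe(): the state, without advancing time (a new reading comes with each control period).
- arm.snapshot(name): name is "side" or "top"; returns a dict with "color" (420x560x3 uint8, red, green, blue), "K" (3x3 intrinsics, pixels), "T" (4x4, takes a point from camera to world coordinates). Camera axes: x right, y up, looking along -z (the intrinsics and any distortion apply to the point x, -y, -z); pixel columns grow to the right and rows downward; lengths in m; the calibration is good to about 2 mm. A picture is of the moment at which its call begins. There is no depth.
- arm.finish_job(): hands the job in; it is judged then, once.
The state is a dict: "t": time; "q": joint angles; "joint_velocities": joint speeds; "joint_efforts": joint torques, N m; "tool_pos": TCP position; "ee_rot": TCP orientation; "wrist_force": force on the tool from outside, world axes, zero at the start; "torque": the same for the moment, N m; "grip_width": finger opening in m; "grip_force": force on a finger pad.
Only numpy, scipy, OpenCV 4.12 (cv2) and the standard library are available. Lean on these libraries where they do the work, as an engineer would, in place of code of your own. Each camera call takes 0.05 s, during which the arm holds its last target. There are 200 camera calls.

### The job

Set out the row of small casts on the dark panel: drop the blue setting-out plate over the panel's two dowels, flat, with its two brass stops pointing to the wide empty side of the panel, then lay the aluminium straightedge flat on the panel and slide it up until it touches both brass stops at once. Stand every cast upright on the panel, side by side along the straightedge's other edge, each with the flat back of its plinth flush against it, keeping the straightedge on both stops. Then lift the straightedge off and lay it lengthwise, wholly on the green cutting mat again without spoiling the row; the plate stays on the dowels and the other things on the bench stay where they are.

Things in the scene. Friction and masses are not known exactly. Their poses are not given: they have to be found in the camera images.
- panel: Fixed dark slate-coloured panel lying on the bench, 270 (x) by 370 (y) by 12 mm thick. Origin at the centre of its underside; x runs from the wide empty side (the robot's side) to the dowel side. Two wooden dowels stand on it near the +x side. Its empty side (x from -135 to about +30 mm) takes the straightedge and the casts.
- dowel_left (a point): Foot of the left dowel, on the panel's top face, at (85, 100, 12) mm in the panel's frame. Dowel 10 mm in diameter, 20 mm tall, the last 5 mm tapering to 5 mm.
- dowel_right (a point): Foot of the right dowel, at (85, -100, 12) mm in the panel's frame; same size.
- plate: Loose blue plate, 70 (x) by 250 (y) by 10 mm, 0.3 kg, origin at the centre of its underside, z up. Through holes of 12.5 mm at y = +100 and -100 mm; two brass stops on its -x long edge. A dark wooden bar handle runs along y over its middle: 18 mm thick, 90 mm long, 23 to 45 mm above the underside. On the dowels its x points as the panel's x and its underside is 12 mm above the panel's.
- stop_left (a point): Tip of the brass stop at (-47, 105, 5) mm in the plate's frame, a ball of 10 mm.
- stop_right (a point): Tip of the brass stop at (-47, -105, 5) mm in the plate's frame, a ball of 10 mm.
- straightedge: Loose flat aluminium bar, 50 (x) by 320 (y) by 10 mm, 0.45 kg, origin at the centre of its underside, z up; straight edges at x = +25 and -25 mm, either may be used. Wooden bar handle along y over its middle: 20 mm thick, 110 mm long, 28 to 50 mm above the underside. Starts on the mat. Casts lined up against it have their backs at x = -97 mm in the plate's frame.
- mat: Fixed green cutting mat with a light grid, 220 (x) by 370 (y) by 3 mm thick, origin at the centre of its underside; its long side is y. The straightedge belongs on it with its length along the mat's y.
- cast_shell: White shell on a plinth, a ribbed round body of 32 mm with a pointed top, 78 mm tall in all. Plinth 60 deep (x) by 56 wide (y) by 18 mm high; origin at the centre of its underside, z up; its flat back is the +x face, 30 mm from the origin. The form, axis at x = -6 mm, is 32 mm thick across y: grip it there, 22 to 50 mm above the plinth's underside. About 0.2 kg. None if absent.
- cast_head: Off-white plaster head with a nose on a plinth, 64 mm tall in all; nose towards -x. Plinth 60 deep (x) by 56 wide (y) by 18 mm high; origin at the centre of its underside, z up; its flat back is the +x face, 30 mm from the origin. The form, axis at x = -6 mm, is 32 mm thick across y: grip it there, 22 to 50 mm above the plinth's underside. About 0.2 kg. None if absent.
- cast_fish: Terracotta fish head with a dorsal fin on a plinth, about 74 mm tall in all; mouth towards -x. Plinth 60 deep (x) by 56 wide (y) by 18 mm high; origin at the centre of its underside, z up; its flat back is the +x face, 30 mm from the origin. The form, axis at x = -6 mm, is 32 mm thick across y: grip it there, 22 to 50 mm above the plinth's underside. About 0.2 kg. None if absent.
- cast_torso: Grey stone torso, a round column of 32 mm with shoulders (40 mm wide) and a small head, on a plinth, 80 mm tall in all. Plinth 60 deep (x) by 56 wide (y) by 18 mm high; origin at the centre of its underside, z up; its flat back is the +x face, 30 mm from the origin. The form, axis at x = -6 mm, is 32 mm thick across y: grip it there, 22 to 50 mm above the plinth's underside. About 0.2 kg. None if absent.
- cast_shell_back (a point): Middle of the flat back face of this cast's plinth, at (30, 0, 9) mm in its frame.
- cast_head_back (a point): Middle of the flat back face of this cast's plinth, at (30, 0, 9) mm in its frame.
- cast_fish_back (a point): Middle of the flat back face of this cast's plinth, at (30, 0, 9) mm in its frame.
- cast_torso_back (a point): Middle of the flat back face of this cast's plinth, at (30, 0, 9) mm in its frame.
- tape_measure: Bystander: yellow and black tape measure, 60 mm, beside the panel, behind the casts.
- tape_roll: Bystander: roll of paper tape, 90 mm across, 25 mm high, in front of the panel.
- mug: Bystander: blue mug, 90 mm tall, to the right of the mat.
- pigment_jar: Bystander: amber jar with a white cap, 85 mm tall.
- spatula: Bystander: spatula 200 mm long, behind the panel.
- mallet: Bystander: hammer 240 mm long, on the left.
- sanding_block: Bystander: cork sanding block 110 by 60 by 30 mm, behind the panel's right end.
Mind the look-alikes: they are no part of the job. What is shaped like the cast_head but purple is not meant.

How it is judged:
By the outcome, as a careful person would: the job done as asked, in the order asked, and still so for the second after the job is handed in, with the robot touching nothing.
Of cast_shell, cast_head, cast_fish, cast_torso only 3 to 4 are there at a start; the rules pass over those that are not, and their reading is None.
At some moment in a run one of cast_shell, cast_head, cast_fish, cast_torso may be knocked a few centimetres aside while the robot is not near it.
Once in a run the grip may slacken for a moment while it holds something.
It also fails if it takes over 210 s, if anything falls off the work surface, if the arm or the gripper's body presses on something with over 40 N, if the wrist force passes 120 N, or if a joint passes its speed limit or range.

## Working session

There is one attempt and no reset: what is moved stays moved. The work goes in short steps, Python scripts to look and compute and a tool call to move; the robot and the scene stay as the last step left them, time stands still between calls to the robot, and variables do not carry over. Pictures are saved under pics/ and viewed, at most 14 in all, crops included, and the job is handed in when it is done.

Besides the shell and the picture viewer there is one more tool, called as name(argument=value, ...) on one line, values as JSON. jog_arm: Moves the arm, as the interface text tells. Its arguments: {"type":"object","properties":{"commands":{"type":"array","items":{"type":"object","properties":{"rx":{"type":"number"},"ry":{"type":"number"},"rz":{"type":"number"},"tx":{"type":"number"},"ty":{"type":"number"},"tz":{"type":"number"},"jaw":{"type":"number"}}}},"grip_force":{"type":"number"}},"required":["commands"]}

```bash
ls; mkdir -p pics; cat > h.py <<'E'
import numpy as np, cv2
from rig import arm
def snap(n):
    s=arm.snapshot(n); return s
def ray(s,u,v):
    K=np.array(s["K"]);T=np.array(s["T"])
    d=np.linalg.inv(K)@np.array([u,v,1.0]); d=np.array([d[0],-d[1],-d[2]])
    return T[:3,3],T[:3,:3]@d
def onz(s,u,v,z):
    o,d=ray(s,u,v); return o+d*(z-o[2])/d[2]
def proj(s,p):
    K=np.array(s["K"]);T=np.array(s["T"]); c=np.linalg.inv(T)@np.append(p,1); c=K@np.array([c[0],-c[1],-c[2]]); return c[:2]/c[2]
def save(s,n,box=None,f=1):
    im=s["color"][:,:,::-1]
    if box: im=im[box[1]:box[3],box[0]:box[2]]
    if f!=1: im=cv2.resize(im,None,fx=f,fy=f,interpolation=cv2.INTER_CUBIC)
    cv2.imwrite("pics/"+n+".png",im)
E
python3 - <<'E'
from h import *
print({k:np.round(v,3) for k,v in arm.observe().items()}, arm.grip_depth)
for n in("top","side"):
    s=snap(n); save(s,n+"0",None,1.4); np.savez(n+"0.npz",**{k:s[k] for k in("color","K","T")}); print(n,s.keys(),np.round(s["K"],1),np.round(s["T"],3))
E
```

```text
pics
{'t': np.float64(0.0), 'q': array([-1.204,  0.616, -0.013,  1.425,  0.008,  1.103, -0.04 ]), 'joint_velocities': array([ 0.   ,  0.   ,  0.001,  0.   , -0.001, -0.002, -0.001]), 'joint_efforts': array([ 1.0000e-03, -4.5892e+01,  2.0900e-01, -1.6575e+01, -6.1000e-02,
        2.0000e-02,  0.0000e+00]), 'tool_pos': array([0.248, 0.6  , 0.218]), 'ee_rot': array([-3.139,  0.   ,  2.749]), 'wrist_force': array([-0.13 ,  0.797, -0.132]), 'torque': array([ 0.041, -0.007, -0.03 ]), 'grip_force': np.float64(0.0), 'grip_width': np.float64(0.093)} 0.0188
top dict_keys(['color', 'K', 'T']) [[483.8   0.  292.7]
 [  0.  483.8 215.3]
 [  0.    0.    1. ]] [[ 3.000e-02  9.960e-01 -8.700e-02  4.340e-01]
 [-1.000e+00  3.000e-02 -2.000e-03  1.400e-02]
 [ 1.000e-03  8.700e-02  9.960e-01  1.556e+00]
 [ 0.000e+00  0.000e+00  0.000e+00  1.000e+00]]
side dict_keys(['color', 'K', 'T']) [[505.1   0.  286.1]
 [  0.  505.1 205.1]
 [  0.    0.    1. ]] [[-0.996  0.058 -0.069  0.44 ]
 [-0.09  -0.681  0.727  1.345]
 [-0.005  0.73   0.683  1.291]
 [ 0.     0.     0.     1.   ]]
```

View pics/top0.png

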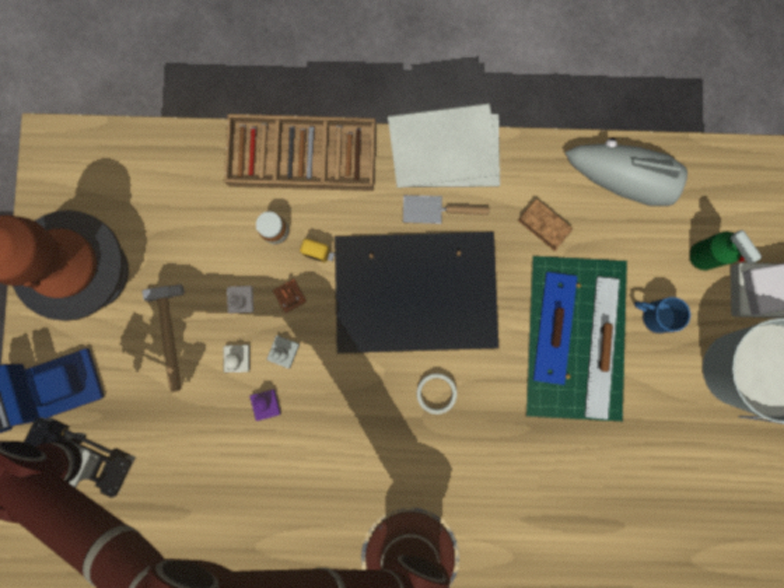

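View pics/side0.png

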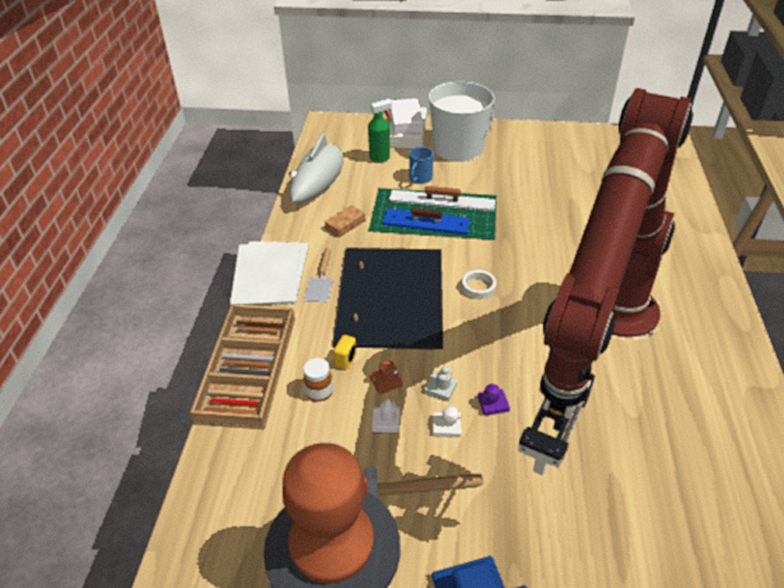

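The top view (1.4x pixels) shows:
- **Panel:** centre (416,292), with dowels at (371,256) and (459,253).
- **Mat:** (577,338). The blue plate is at (555,328) and the straightedge at (603,348).
- **Cast candidates:** grey (238,298), terracotta (289,294), white with a ball (235,358), whitish (282,350), and the purple look-alike (264,404), which I exclude.

Next I'll take close crops.

```bash
python3 - <<'E'
import cv2,numpy as np
t=np.load("top0.npz")["color"][:,:,::-1]; s=np.load("side0.npz")["color"][:,:,::-1]
a=cv2.resize(t[190:300,150:230],(400,550),interpolation=cv2.INTER_CUBIC)
b=cv2.resize(t[178:306,370:456],(370,550),interpolation=cv2.INTER_CUBIC)
cv2.imwrite("pics/c1.png",np.hstack([a,b]))
a=cv2.resize(s[245:325,255:375],(780,520),interpolation=cv2.INTER_CUBIC)
cv2.imwrite("pics/c2.png",a)
E
```

```text
(no output)
```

View pics/c1.png

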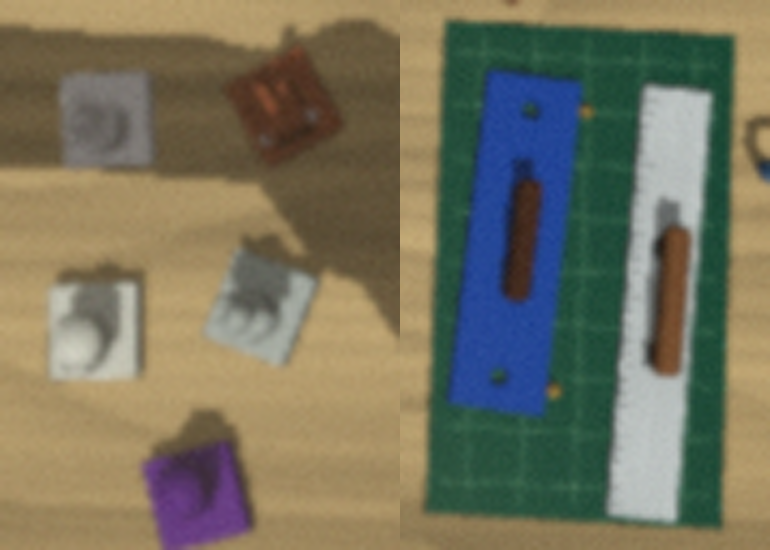

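View pics/c2.png

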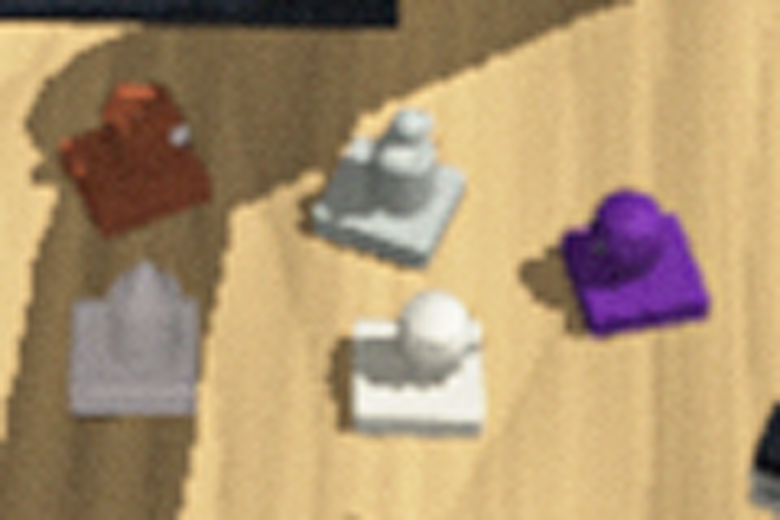

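The crops show four casts: the terracotta fish; the pointed shell, grey because it lies in shadow; the white head, a ball with its nose towards -x; and the torso with shoulders. The purple one is the decoy. The plate's stops face image right (-y). Now I'll measure.

```bash
cat >> h.py <<'E'
def rect(s,mask,box,z,show=None):
    m=np.zeros_like(mask); x0,y0,x1,y1=box; m[y0:y1,x0:x1]=mask[y0:y1,x0:x1]
    m=cv2.morphologyEx(m.astype(np.uint8),cv2.MORPH_OPEN,np.ones((2,2)))
    c=max(cv2.findContours(m,0,cv2.CHAIN_APPROX_NONE)[0],key=cv2.contourArea)
    p=np.array([onz(s,u,v,z)[:2] for u,v in cv2.convexHull(c)[:,0]])*1000
    (cx,cy),(w,h),a=cv2.minAreaRect(p.astype(np.float32))
    return np.round([cx,cy,w,h,a],1)
def masks(s):
    hsv=cv2.cvtColor(np.ascontiguousarray(s["color"]),cv2.COLOR_RGB2HSV).astype(int); return hsv[...,0],hsv[...,1],hsv[...,2]
E
python3 - <<'E'
from h import *
t=dict(np.load("top0.npz")); s=dict(np.load("side0.npz"))
H,S,V=masks(t)
print("panel",rect(t,V<70,(232,160,362,258),.012))
print("plate",rect(t,(H>105)&(H<125)&(S>140),(378,185,418,285),.010))
print("mat",rect(t,((H>60)&(H<100)&(S>80))|((H>105)&(H<125)&(S>140))|(S<60),(370,178,452,306),.003))
print("edge",rect(t,(S<50)&(V>120),(405,190,452,306),.013))
for n,b,m in(("shell",(158,200,184,226),S<70),("torso",(188,236,216,266),S<60),("head",(156,240,182,270),S<50),("fish",(194,194,222,226),((H<8)|(H>172))&(S>120))):
    print(n,rect(t,m,b,.018))
for n,u,v,z in(("shellapex",277.6,285.3,.078),("headball",321.9,295.8,.046),("torsotop",318.4,264.2,.073)):
    print(n,np.round(onz(s,u,v,z)*1000,1))
for n,u,v in(("dowL",371/1.4,256/1.4),("dowR",459/1.4,253/1.4)): print(n,np.round(onz(t,u,v,.032)*1000,1))
# plate in crop px -> stops, holes, handle
f=lambda u,v:(370+u*86/370,178+v*128/550)
for n,u,v,z in(("stopA",587,112,.010),("stopB",556,391,.010),("handleA",532,185,.045),("handleB",515,297,.045),("holeA",531,110,.013),("holeB",499,377,.013)):
    print(n,np.round(onz(t,*f(u-400,v),z)*1000,1))
for n,u,v,z in(("ehandleA",676,232,.05),("ehandleB",666,374,.05)):
    print(n,np.round(onz(t,*f(u-400,v),z)*1000,1))
E
```

```text
panel [590.7   2.6 267.6 368.2   3.8]
plate [ 517.5 -319.1   70.8  250.9   83.9]
mat [ 495.3 -370.9  213.6  366.2   88.7]
edge [ 475.2 -426.7   51.7  320.5   85.5]
shell [560.  402.   61.4  57.5   2.9]
torso [443.6 298.4  57.4  61.2  70.8]
head [425.9 402.9  60.   53.9   2.9]Traceback (most recent call last):
  File "<stdin>", line 9, in <module>
  File "h.py", line 21, in rect
    c=max(cv2.findContours(m,0,cv2.CHAIN_APPROX_NONE)[0],key=cv2.contourArea)
ValueError: max() iterable argument is empty
```

```bash
python3 - <<'E'
from h import *
t=dict(np.load("top0.npz")); s=dict(np.load("side0.npz"))
H,S,V=masks(t)
print(H[203:217:3,200:214:3],S[203:217:3,200:214:3])
print("fish",rect(t,((H<10)|(H>170))&(S>100),(194,194,222,226),.018))
for n,u,v,z in(("shellapex",277.6,285.3,.078),("headball",321.9,295.8,.046),("torsotop",318.4,264.2,.073)):
    print(n,np.round(onz(s,u,v,z)*1000,1))
for n,u,v in(("dowL",371/1.4,256/1.4),("dowR",459/1.4,253/1.4)): print(n,np.round(onz(t,u,v,.032)*1000,1))
for n,b in(("dL",(255,172,275,195)),("dR",(318,170,338,193))):
    m=(V>75); mm=np.zeros_like(m); mm[b[1]:b[3],b[0]:b[2]]=m[b[1]:b[3],b[0]:b[2]]; ys,xs=np.nonzero(mm); print(n,len(xs),np.round(onz(t,xs.mean(),ys.mean(),.027)*1000,1))
f=lambda u,v:(370+u*86/370,178+v*128/550)
for n,u,v,z in(("stopA",587,112,.010),("stopB",556,391,.010),("handleA",532,185,.045),("handleB",515,297,.045),("holeA",531,110,.013),("holeB",499,377,.013),("ehandleA",676,232,.05),("ehandleB",666,374,.05)):
    print(n,np.round(onz(t,*f(u-400,v),z)*1000,1))
E
```

```text
[[17 12 10 11 14]
 [13 11 11 10 10]
 [12  9 10 10 12]
 [10 10 12 11 10]
 [11  9 10 11 13]] [[117 145 154 144 122]
 [141 153 143 136 137]
 [153 147 145 136 151]
 [142 147 158 139  68]
 [140 132 134 135 126]]Traceback (most recent call last):
  File "<stdin>", line 5, in <module>
  File "h.py", line 21, in rect
    c=max(cv2.findContours(m,0,cv2.CHAIN_APPROX_NONE)[0],key=cv2.contourArea)
ValueError: max() iterable argument is empty
```

```bash
python3 - <<'E'
from h import *
t=dict(np.load("top0.npz")); s=dict(np.load("side0.npz"))
H,S,V=masks(t)
print("fish",rect(t,cv2.morphologyEx(((H<14)&(S>120)).astype(np.uint8),cv2.MORPH_CLOSE,np.ones((3,3))),(194,194,222,226),.018))
for n,u,v,z in(("shellapex",277.6,285.3,.078),("headball",321.9,295.8,.046),("torsotop",318.4,264.2,.073)):
    print(n,np.round(onz(s,u,v,z)*1000,1))
for n,b in(("dL",(255,172,275,195)),("dR",(318,170,338,193))):
    m=(V>75); mm=np.zeros_like(m); mm[b[1]:b[3],b[0]:b[2]]=m[b[1]:b[3],b[0]:b[2]]; ys,xs=np.nonzero(mm); print(n,len(xs),np.round(onz(t,xs.mean(),ys.mean(),.027)*1000,1))
f=lambda u,v:(370+u*86/370,178+v*128/550)
for n,u,v,z in(("stopA",587,112,.010),("stopB",556,391,.010),("handleA",532,185,.045),("handleB",515,297,.045),("holeA",531,110,.013),("holeB",499,377,.013),("ehandleA",676,232,.05),("ehandleB",666,374,.05)):
    print(n,np.round(onz(t,*f(u-400,v),z)*1000,1))
E
```

```text
fish [571.8 289.9  59.2  54.3  31.3]
shellapex [555.9 407.   78. ]
headball [421.3 410.2  46. ]
torsotop [437.3 309.6  73. ]
dL 7 [670.2 109.2  27. ]
dR 8 [682.9 -89.4  27. ]
stopA [ 617.6 -370.3   10. ]
stopB [ 409.2 -349.2   10. ]
handleA [ 558.6 -322.    45. ]
handleB [ 476.7 -310.6   45. ]
holeA [ 617.5 -327.8   13. ]
holeB [ 418.3 -306.3   13. ]
ehandleA [ 527.2 -425.6   50. ]
ehandleB [ 424.5 -418.8   50. ]
```

Panel yaw is 3.7° from both the rectangle and the dowels. The plate x axis is at 83.9° and the straightedge at 85.5°. Cast yaws are shell and head 3°, torso -19° and fish 31°, and all sizes match the description. Next is a planner that prints jog numbers for the first reach.

```bash
cat > plan.py <<'E'
import numpy as np,math
from scipy.spatial.transform import Rotation as Ro
from rig import arm
def plan(x,y,z,yaw,n=None,frm=None,v=0.8):
    """mm, deg; prints per-row jog numbers for n equal rows"""
    if frm is None:
        o=arm.observe(); p=np.array(o["tool_pos"])*1000; R=Ro.from_euler("xyz",o["ee_rot"])
    else:
        p=np.array(frm[:3],float); R=Ro.from_euler("xyz",[math.pi,0,math.radians(frm[3])])
    Rt=Ro.from_euler("xyz",[math.pi,0,math.radians(yaw)])
    w=(R.inv()*Rt).as_rotvec(); d=np.array([x,y,z])-p
    k=n or max(1,math.ceil(max(np.linalg.norm(d)/40/v,np.linalg.norm(w)/.12/v)))
    S=sum((R*Ro.from_rotvec(w*i/k)).as_matrix() for i in range(k))
    t=np.linalg.solve(S,d)/40
    print(f"{k} rows: rx {w[0]/k/.12:.3f} ry {w[1]/k/.12:.3f} rz {w[2]/k/.12:.3f} tx {t[0]:.3f} ty {t[1]:.3f} tz {t[2]:.3f}")
    return (x,y,z,yaw)
def st():
    o=arm.observe(); print("t",round(float(o["t"]),2),"pos",np.round(np.array(o["tool_pos"])*1000,1),"rpy",np.round(np.degrees(o["ee_rot"]),2),"F",np.round(o["wrist_force"],1),"T",np.round(o["torque"],2),"w",round(float(o["grip_width"])*1000,1),"gf",round(float(o["grip_force"]),1))
E
python3 -c "
from plan import *
a=plan(520,240,250,165); b=plan(560,-200,220,173.8,frm=a); c=plan(517.5,-318.5,100,173.8,frm=b)"
```

```text
15 rows: rx -0.001 ry -0.000 rz -0.073 tx -0.624 ty -0.420 tz -0.053
14 rows: rx 0.000 ry 0.000 rz -0.091 tx -0.219 ty -0.759 tz 0.054
6 rows: rx 0.000 ry 0.000 rz 0.000 tx 0.123 ty -0.510 tz 0.500
```

jog_arm(commands=[{"rz": -0.07,"tx": -0.62,"ty": -0.42,"tz": -0.05,"jaw": 0.3},{"rz": -0.07,"tx": -0.62,"ty": -0.42,"tz": -0.05,"jaw": 0.3},{"rz": -0.07,"tx": -0.62,"ty": -0.42,"tz": -0.05,"jaw": 0.3},{"rz": -0.07,"tx": -0.62,"ty": -0.42,"tz": -0.05,"jaw": 0.3},{"rz": -0.07,"tx": -0.62,"ty": -0.42,"tz": -0.05,"jaw": 0.3},{"rz": -0.07,"tx": -0.62,"ty": -0.42,"tz": -0.05,"jaw": 0.3},{"rz": -0.07,"tx": -0.62,"ty": -0.42,"tz": -0.05,"jaw": 0.3},{"rz": -0.07,"tx": -0.62,"ty": -0.42,"tz": -0.05,"jaw": 0.3}])

```text
schema error: expected keys rx, ry, rz, tx, ty, tz, jaw
```

jog_arm(commands=[{"rz": -0.07,"tx": -0.62,"ty": -0.42,"tz": -0.05,"jaw": 0.3},{"rz": -0.07,"tx": -0.62,"ty": -0.42,"tz": -0.05,"jaw": 0.3},{"rz": -0.07,"tx": -0.62,"ty": -0.42,"tz": -0.05,"jaw": 0.3},{"rz": -0.07,"tx": -0.62,"ty": -0.42,"tz": -0.05,"jaw": 0.3},{"rz": -0.07,"tx": -0.62,"ty": -0.42,"tz": -0.05,"jaw": 0.3},{"rz": -0.07,"tx": -0.62,"ty": -0.42,"tz": -0.05,"jaw": 0.3},{"rz": -0.07,"tx": -0.62,"ty": -0.42,"tz": -0.05,"jaw": 0.3}])

```text
schema error: expected keys rx, ry, rz, tx, ty, tz, jaw
```

jog_arm(commands=[{"rz": -0.09,"tx": -0.22,"ty": -0.76,"tz": 0.05},{"rz": -0.09,"tx": -0.22,"ty": -0.76,"tz": 0.05},{"rz": -0.09,"tx": -0.22,"ty": -0.76,"tz": 0.05},{"rz": -0.09,"tx": -0.22,"ty": -0.76,"tz": 0.05},{"rz": -0.09,"tx": -0.22,"ty": -0.76,"tz": 0.05},{"rz": -0.09,"tx": -0.22,"ty": -0.76,"tz": 0.05},{"rz": -0.09,"tx": -0.22,"ty": -0.76,"tz": 0.05}])

```text
schema error: expected keys rx, ry, rz, tx, ty, tz, jaw
```

jog_arm(commands=[{"rz": -0.09,"tx": -0.22,"ty": -0.76,"tz": 0.05},{"rz": -0.09,"tx": -0.22,"ty": -0.76,"tz": 0.05},{"rz": -0.09,"tx": -0.22,"ty": -0.76,"tz": 0.05},{"rz": -0.09,"tx": -0.22,"ty": -0.76,"tz": 0.05},{"rz": -0.09,"tx": -0.22,"ty": -0.76,"tz": 0.05},{"rz": -0.09,"tx": -0.22,"ty": -0.76,"tz": 0.05},{"rz": -0.09,"tx": -0.22,"ty": -0.76,"tz": 0.05},{"rz": 0}])

```text
schema error: expected keys rx, ry, rz, tx, ty, tz, jaw
```

```bash
python3 -c "
from plan import *
st();a=plan(517.5,-318.5,90,173.8)"
```

```text
t 0.1 pos [248.5 599.9 217.6] rpy [-179.87    0.    157.5 ] F [ 0.3  0.2 -0.6] T [0.02 0.04 0.02] w 92.2 gf 0.0
31 rows: rx -0.001 ry -0.000 rz -0.076 tx -0.398 ty -0.664 tz 0.104
```

jog_arm(commands=[{"rx": 0,"ry": 0,"rz": -0.11,"tx": -0.93,"ty": -0.63,"tz": -0.08,"jaw": 0.3},{"rx": 0,"ry": 0,"rz": -0.11,"tx": -0.93,"ty": -0.63,"tz": -0.08,"jaw": 0.3},{"rx": 0,"ry": 0,"rz": -0.11,"tx": -0.93,"ty": -0.63,"tz": -0.08,"jaw": 0.3},{"rx": 0,"ry": 0,"rz": -0.11,"tx": -0.93,"ty": -0.63,"tz": -0.08,"jaw": 0.3},{"rx": 0,"ry": 0,"rz": -0.11,"tx": -0.93,"ty": -0.63,"tz": -0.08,"jaw": 0.3},{"rx": 0,"ry": 0,"rz": -0.11,"tx": -0.93,"ty": -0.63,"tz": -0.08,"jaw": 0.3},{"rx": 0,"ry": 0,"rz": -0.11,"tx": -0.93,"ty": -0.63,"tz": -0.08,"jaw": 0.3},{"rx": 0,"ry": 0,"rz": -0.11,"tx": -0.93,"ty": -0.63,"tz": -0.08,"jaw": 0.3},{"rx": 0,"ry": 0,"rz": -0.11,"tx": -0.93,"ty": -0.63,"tz": -0.08,"jaw": 0.3},{"rx": 0,"ry": 0,"rz": -0.11,"tx": -0.93,"ty": -0.63,"tz": -0.08,"jaw": 0.3}])

```text
t: 0.93
tool_pos: [0.4981, 0.2659, 0.2482]
ee_rot: [-3.141, -0.001, 2.882]
wrist_force: [0.8, -0.0, 0.7]
grip_width: 0.0602
grip_force: 0.0
```

```bash
python3 -c "
from plan import *
st();a=plan(560,-180,220,173.8);c=plan(517.5,-318.5,90,173.8,frm=a)"
```

```text
t 0.93 pos [498.1 265.9 248.2] rpy [-1.7996e+02 -4.0000e-02  1.6510e+02] F [ 0.8 -0.   0.7] T [ 0.05 -0.03  0.01] w 60.2 gf 0.0
15 rows: rx -0.000 ry -0.000 rz -0.084 tx -0.241 ty -0.711 tz 0.047
7 rows: rx 0.000 ry 0.000 rz 0.000 tx 0.097 ty -0.508 tz 0.464
```

jog_arm(commands=[{"rx": 0,"ry": 0,"rz": -0.12,"tx": -0.25,"ty": -0.9,"tz": 0.05,"jaw": 0.3},{"rx": 0,"ry": 0,"rz": -0.12,"tx": -0.25,"ty": -0.9,"tz": 0.05,"jaw": 0.3},{"rx": 0,"ry": 0,"rz": -0.12,"tx": -0.25,"ty": -0.9,"tz": 0.05,"jaw": 0.3},{"rx": 0,"ry": 0,"rz": -0.12,"tx": -0.25,"ty": -0.9,"tz": 0.05,"jaw": 0.3},{"rx": 0,"ry": 0,"rz": -0.12,"tx": -0.25,"ty": -0.9,"tz": 0.05,"jaw": 0.3},{"rx": 0,"ry": 0,"rz": -0.12,"tx": -0.25,"ty": -0.9,"tz": 0.05,"jaw": 0.3},{"rx": 0,"ry": 0,"rz": -0.12,"tx": -0.25,"ty": -0.9,"tz": 0.05,"jaw": 0.3},{"rx": 0,"ry": 0,"rz": -0.12,"tx": -0.25,"ty": -0.9,"tz": 0.05,"jaw": 0.3},{"rx": 0,"ry": 0,"rz": -0.12,"tx": -0.25,"ty": -0.9,"tz": 0.05,"jaw": 0.3},{"rx": 0,"ry": 0,"rz": -0.12,"tx": -0.25,"ty": -0.9,"tz": 0.05,"jaw": 0.3}])

```text
t: 1.77
tool_pos: [0.5249, -0.1062, 0.2279]
ee_rot: [3.142, -0.001, 3.026]
wrist_force: [0.1, -0.0, 0.5]
grip_width: 0.0605
grip_force: 0.0
```

jog_arm(commands=[{"rx": 0,"ry": 0,"rz": 0,"tx": 0,"ty": -0.8,"tz": 0.3,"jaw": 0.3},{"rx": 0,"ry": 0,"rz": 0,"tx": 0,"ty": -0.8,"tz": 0.3,"jaw": 0.3},{"rx": 0,"ry": 0,"rz": 0,"tx": 0,"ty": -0.8,"tz": 0.3,"jaw": 0.3},{"rx": 0,"ry": 0,"rz": 0,"tx": 0,"ty": -0.8,"tz": 0.3,"jaw": 0.3},{"rx": 0,"ry": 0,"rz": 0,"tx": 0,"ty": -0.5,"tz": 0.3,"jaw": 0.3},{"rx": 0,"ry": 0,"rz": 0,"tx": 0,"ty": 0,"tz": 0.3,"jaw": 0.3},{"rx": 0,"ry": 0,"rz": 0,"tx": 0,"ty": 0,"tz": 0,"jaw": 0.3}])

```text
t: 2.35
tool_pos: [0.5056, -0.2525, 0.1534]
ee_rot: [3.14, -0.006, 3.021]
wrist_force: [0.3, 0.0, 0.6]
grip_width: 0.0602
grip_force: 0.0
```

```bash
python3 -c "
from plan import *
st();a=plan(517.5,-318.5,100,173.8);c=plan(517.5,-318.5,19,173.8,frm=a,v=.5)
from h import *
s=snap('top'); save(s,'t1',(360,160,470,310),4)"
```

```text
t 2.35 pos [ 505.6 -252.5  153.4] rpy [179.93  -0.35 173.09] F [0.3 0.  0.6] T [0.04 0.   0.02] w 60.2 gf 0.0
3 rows: rx 0.003 ry -0.017 rz -0.034 tx -0.164 ty -0.535 tz 0.444
5 rows: rx 0.000 ry 0.000 rz 0.000 tx -0.000 ty -0.000 tz 0.405
```

View pics/t1.png

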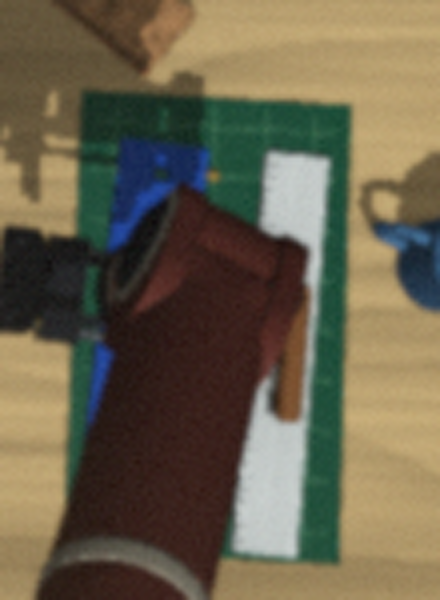

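The arm blocks the top view here, but the gripper approaches from the left of the plate as expected. Descending onto the handle.

jog_arm(commands=[{"rx": 0,"ry": -0.02,"rz": -0.03,"tx": -0.164,"ty": -0.535,"tz": 0.444,"jaw": 0.3},{"rx": 0,"ry": -0.02,"rz": -0.03,"tx": -0.164,"ty": -0.535,"tz": 0.444,"jaw": 0.3},{"rx": 0,"ry": -0.02,"rz": -0.03,"tx": -0.164,"ty": -0.535,"tz": 0.444,"jaw": 0.3},{"rx": 0,"ry": 0,"rz": 0,"tx": 0,"ty": 0,"tz": 0,"jaw": 0.3},{"rx": 0,"ry": 0,"rz": 0,"tx": 0,"ty": 0,"tz": 0,"jaw": 0.3}])

```text
t: 2.82
tool_pos: [0.5205, -0.3172, 0.1026]
ee_rot: [3.141, 0.006, 3.035]
wrist_force: [0.1, 0.6, -0.6]
grip_width: 0.0607
grip_force: 0.0
```

```bash
python3 -c "
from plan import *
st();a=plan(517.5,-318.5,19,173.8,v=.5)
from h import *
s=snap('side'); save(s,'s1',(250,110,370,190),6)"
```

```text
t 2.82 pos [ 520.5 -317.2  102.6] rpy [179.95   0.34 173.9 ] F [ 0.1  0.6 -0.6] T [ 0.05  0.01 -0.03] w 60.7 gf 0.0
5 rows: rx 0.001 ry 0.010 rz 0.003 tx 0.016 ty -0.008 tz 0.418
```

View pics/s1.png

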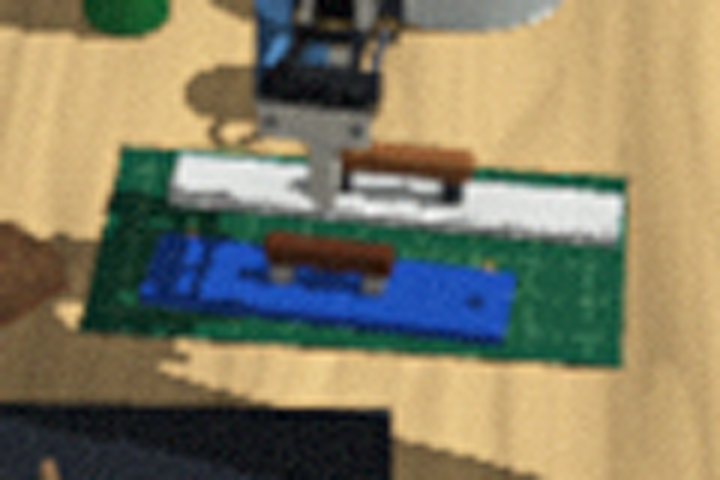

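The side view shows the jaws above the plate handle and aligned with it. Descending and gripping.

jog_arm(commands=[{"rx": 0,"ry": 0.01,"rz": 0,"tx": 0.016,"ty": 0,"tz": 0.42,"jaw": 0.3},{"rx": 0,"ry": 0.01,"rz": 0,"tx": 0.016,"ty": 0,"tz": 0.42,"jaw": 0.3},{"rx": 0,"ry": 0.01,"rz": 0,"tx": 0.016,"ty": 0,"tz": 0.42,"jaw": 0.3},{"rx": 0,"ry": 0.01,"rz": 0,"tx": 0.016,"ty": 0,"tz": 0.42,"jaw": 0.3},{"rx": 0,"ry": 0.01,"rz": 0,"tx": 0.016,"ty": 0,"tz": 0.4,"jaw": 0.3},{"rx": 0,"ry": 0,"rz": 0,"tx": 0,"ty": 0,"tz": 0,"jaw": 0.3},{"rx": 0,"ry": 0,"rz": 0,"tx": 0,"ty": 0,"tz": 0,"jaw": 0.3}], grip_force=25)

```text
t: 3.45
tool_pos: [0.5188, -0.3152, 0.0206]
ee_rot: [3.141, 0.002, 3.038]
wrist_force: [-0.2, 0.0, -0.6]
grip_width: 0.0605
grip_force: 0.0
```

jog_arm(commands=[{"rx": 0,"ry": 0,"rz": 0,"tx": 0,"ty": 0,"tz": 0,"jaw": -1},{"rx": 0,"ry": 0,"rz": 0,"tx": 0,"ty": 0,"tz": 0,"jaw": -1},{"rx": 0,"ry": 0,"rz": 0,"tx": 0,"ty": 0,"tz": 0,"jaw": -1},{"rx": 0,"ry": 0,"rz": 0,"tx": 0,"ty": 0,"tz": 0,"jaw": -1},{"rx": 0,"ry": 0,"rz": 0,"tx": 0,"ty": 0,"tz": 0,"jaw": -1},{"rx": 0,"ry": 0,"rz": 0,"tx": 0,"ty": 0,"tz": 0,"jaw": -1}], grip_force=40)

```text
t: 3.95
tool_pos: [0.5179, -0.3173, 0.0201]
ee_rot: [-3.141, 0.002, 3.035]
wrist_force: [-0.5, 0.4, 0.0]
grip_width: 0.0248
grip_force: 0.0
```

```bash
python3 -c "
from plan import *
st();a=plan(517.5,-318.5,110,173.8,v=.5);b=plan(560,-100,130,130,frm=a);c=plan(672,9,100,93.7,frm=b)"
```

```text
t 3.95 pos [ 517.9 -317.3   20.1] rpy [-1.7998e+02  9.0000e-02  1.7392e+02] F [-0.5  0.4  0. ] T [0.01 0.05 0.01] w 24.8 gf 0.0
5 rows: rx -0.000 ry 0.003 rz 0.003 tx 0.001 ty -0.006 tz -0.449
8 rows: rx -0.000 ry -0.000 rz 0.796 tx 0.177 ty 0.690 tz -0.062
7 rows: rx 0.000 ry -0.000 rz 0.754 tx 0.192 ty 0.534 tz 0.107
```

jog_arm(commands=[{"rx": 0,"ry": 0,"rz": 0,"tx": 0,"ty": 0,"tz": 0,"jaw": -1},{"rx": 0,"ry": 0,"rz": 0,"tx": 0,"ty": 0,"tz": 0,"jaw": -1},{"rx": 0,"ry": 0,"rz": 0,"tx": 0,"ty": 0,"tz": 0,"jaw": -1},{"rx": 0,"ry": 0,"rz": 0,"tx": 0,"ty": 0,"tz": 0,"jaw": -1}])

```text
t: 4.28
tool_pos: [0.5179, -0.3165, 0.02]
ee_rot: [3.141, 0.001, 3.036]
wrist_force: [-0.9, 3.1, 2.9]
grip_width: 0.0177
grip_force: 40.0
```

jog_arm(commands=[{"rx": 0,"ry": 0,"rz": 0,"tx": 0,"ty": 0,"tz": -0.3,"jaw": -1},{"rx": 0,"ry": 0,"rz": 0,"tx": 0,"ty": 0,"tz": -0.5,"jaw": -1},{"rx": 0,"ry": 0,"rz": 0,"tx": 0,"ty": 0,"tz": -0.5,"jaw": -1},{"rx": 0,"ry": 0,"rz": 0,"tx": 0,"ty": 0,"tz": -0.5,"jaw": -1},{"rx": 0,"ry": 0,"rz": 0,"tx": 0,"ty": 0,"tz": -0.5,"jaw": -1},{"rx": 0,"ry": 0,"rz": 0,"tx": 0,"ty": 0,"tz": -0.3,"jaw": -1},{"rx": 0,"ry": 0,"rz": 0,"tx": 0,"ty": 0,"tz": 0,"jaw": -1}])

```text
t: 4.87
tool_pos: [0.5189, -0.3187, 0.1269]
ee_rot: [-3.138, 0.006, 3.035]
wrist_force: [0.7, -0.7, -3.9]
grip_width: 0.0181
grip_force: 40.0
```

```bash
python3 -c "
from plan import *
st();b=plan(560,-100,130,130,v=.6);c=plan(674,9,100,93.7,frm=b,v=.6)"
```

```text
t 4.87 pos [ 518.9 -318.7  126.9] rpy [-179.81    0.36  173.9 ] F [ 0.7 -0.7 -3.9] T [-0.03 -0.06 -0.02] w 18.1 gf 40.0
11 rows: rx -0.001 ry 0.005 rz 0.580 tx 0.138 ty 0.500 tz -0.008
9 rows: rx 0.000 ry -0.000 rz 0.587 tx 0.151 ty 0.419 tz 0.083
```

jog_arm(commands=[{"rx": 0,"ry": 0,"rz": 0.58,"tx": 0.14,"ty": 0.5,"tz": 0,"jaw": -1},{"rx": 0,"ry": 0,"rz": 0.58,"tx": 0.14,"ty": 0.5,"tz": 0,"jaw": -1},{"rx": 0,"ry": 0,"rz": 0.58,"tx": 0.14,"ty": 0.5,"tz": 0,"jaw": -1},{"rx": 0,"ry": 0,"rz": 0.58,"tx": 0.14,"ty": 0.5,"tz": 0,"jaw": -1},{"rx": 0,"ry": 0,"rz": 0.58,"tx": 0.14,"ty": 0.5,"tz": 0,"jaw": -1},{"rx": 0,"ry": 0,"rz": 0.58,"tx": 0.14,"ty": 0.5,"tz": 0,"jaw": -1},{"rx": 0,"ry": 0,"rz": 0.58,"tx": 0.14,"ty": 0.5,"tz": 0,"jaw": -1},{"rx": 0,"ry": 0,"rz": 0.58,"tx": 0.14,"ty": 0.5,"tz": 0,"jaw": -1},{"rx": 0,"ry": 0,"rz": 0.58,"tx": 0.14,"ty": 0.5,"tz": 0,"jaw": -1},{"rx": 0,"ry": 0,"rz": 0.58,"tx": 0.14,"ty": 0.5,"tz": 0,"jaw": -1}])

```text
t: 5.7
tool_pos: [0.5462, -0.1147, 0.1227]
ee_rot: [-3.14, -0.001, 2.336]
wrist_force: [0.4, 0.5, -3.8]
grip_width: 0.0176
grip_force: 40.0
```

jog_arm(commands=[{"rx": 0,"ry": 0,"rz": 0.58,"tx": 0.15,"ty": 0.43,"tz": 0,"jaw": -1},{"rx": 0,"ry": 0,"rz": 0.58,"tx": 0.15,"ty": 0.43,"tz": 0,"jaw": -1},{"rx": 0,"ry": 0,"rz": 0.58,"tx": 0.15,"ty": 0.43,"tz": 0,"jaw": -1},{"rx": 0,"ry": 0,"rz": 0.58,"tx": 0.15,"ty": 0.43,"tz": 0,"jaw": -1},{"rx": 0,"ry": 0,"rz": 0.58,"tx": 0.15,"ty": 0.43,"tz": 0,"jaw": -1},{"rx": 0,"ry": 0,"rz": 0.58,"tx": 0.15,"ty": 0.43,"tz": 0,"jaw": -1},{"rx": 0,"ry": 0,"rz": 0.58,"tx": 0.15,"ty": 0.43,"tz": 0,"jaw": -1},{"rx": 0,"ry": 0,"rz": 0.58,"tx": 0.15,"ty": 0.43,"tz": 0,"jaw": -1},{"rx": 0,"ry": 0,"rz": 0,"tx": 0,"ty": 0,"tz": 0,"jaw": -1},{"rx": 0,"ry": 0,"rz": 0,"tx": 0,"ty": 0,"tz": 0,"jaw": -1}])

```text
t: 6.53
tool_pos: [0.6405, -0.0054, 0.1221]
ee_rot: [-3.14, 0.0, 1.786]
wrist_force: [-0.4, -0.7, -3.5]
grip_width: 0.0174
grip_force: 40.0
```

```bash
python3 -c "
from plan import *
st();c=plan(674,9,60,93.7,v=.6)"
```

```text
t 6.53 pos [640.5  -5.4 122.1] rpy [-1.7989e+02  1.0000e-02  1.0233e+02] F [-0.4 -0.7 -3.5] T [-0.06  0.14  0.01] w 17.4 gf 40.0
4 rows: rx -0.004 ry 0.000 rz 0.314 tx 0.056 ty 0.222 tz 0.388
```

jog_arm(commands=[{"rx": 0,"ry": 0,"rz": 0.32,"tx": 0.06,"ty": 0.23,"tz": 0.33,"jaw": -1},{"rx": 0,"ry": 0,"rz": 0.32,"tx": 0.06,"ty": 0.23,"tz": 0.33,"jaw": -1},{"rx": 0,"ry": 0,"rz": 0.32,"tx": 0.06,"ty": 0.23,"tz": 0.33,"jaw": -1},{"rx": 0,"ry": 0,"rz": 0.3,"tx": 0.06,"ty": 0.23,"tz": 0.33,"jaw": -1},{"rx": 0,"ry": 0,"rz": 0,"tx": 0,"ty": 0,"tz": 0,"jaw": -1},{"rx": 0,"ry": 0,"rz": 0,"tx": 0,"ty": 0,"tz": 0,"jaw": -1},{"rx": 0,"ry": 0,"rz": 0,"tx": 0,"ty": 0,"tz": 0,"jaw": -1}])

```text
t: 7.12
tool_pos: [0.6752, 0.007, 0.0715]
ee_rot: [3.141, 0.001, 1.631]
wrist_force: [-0.5, -0.5, -3.3]
grip_width: 0.0179
grip_force: 40.0
```

```bash
python3 -c "
from plan import *
st();c=plan(676,9,42,93.7,v=.6)
from h import *
s=snap('side');t=snap('top')
a=cv2.resize(s['color'][160:260,230:330],(400,400),interpolation=2);b=cv2.resize(t['color'][150:260,230:370],(400,314),interpolation=2)
b=np.vstack([b,np.zeros((86,400,3),np.uint8)])
cv2.imwrite('pics/m1.png',np.hstack([a,b])[:,:,::-1])"
```

```text
t 7.12 pos [675.2   7.   71.5] rpy [1.7999e+02 8.0000e-02 9.3460e+01] F [-0.5 -0.5 -3.3] T [-0.06  0.1  -0.02] w 17.9 gf 40.0
2 rows: rx 0.001 ry 0.005 rz -0.017 tx 0.025 ty 0.012 tz 0.369
```

View pics/m1.png

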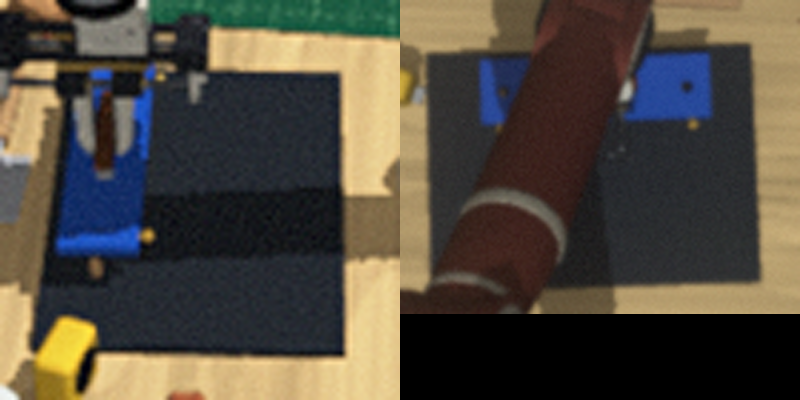

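The side view shows the plate above the panel with its stops facing the empty side. In the top view the holes are visible at full-frame pixels of about (330,180) and (266,182). Comparing them with the dowels.

```bash
python3 -c "
from h import *
t=dict(np.load('top0.npz'))
s=snap('top');H,S,V=masks(s)
print('plate vis',rect(s,(H>105)&(H<125)&(S>140),(255,160,355,200),.0655))
for b in((325,175,336,186),(261,177,271,187)):
    sub=V[b[1]:b[3],b[0]:b[2]].astype(float); w=np.clip(np.percentile(sub,40)-sub,0,None); ys,xs=np.mgrid[b[1]:b[3],b[0]:b[2]]
    u,v=(xs*w).sum()/w.sum(),(ys*w).sum()/w.sum(); print(round(u,1),round(v,1),np.round(onz(s,u,v,.0655)*1000,1))
"
```

```text
plate vis [676.5 -79.   72.3  90.6   1.7]
329.8 179.7 [679.6 -95.5  65.5]
267.6 182.8 [663.8  97.8  65.5]
```

jog_arm(commands=[{"rx": 0,"ry": 0,"rz": -0.02,"tx": 0.03,"ty": 0.02,"tz": 0.2,"jaw": -1},{"rx": 0,"ry": 0,"rz": -0.02,"tx": 0.03,"ty": 0.02,"tz": 0.2,"jaw": -1},{"rx": 0,"ry": 0,"rz": 0,"tx": 0,"ty": 0,"tz": 0.08,"jaw": -1},{"rx": 0,"ry": 0,"rz": 0,"tx": 0,"ty": 0,"tz": 0.06,"jaw": -1},{"rx": 0,"ry": 0,"rz": 0,"tx": 0,"ty": 0,"tz": 0.06,"jaw": -1},{"rx": 0,"ry": 0,"rz": 0,"tx": 0,"ty": 0,"tz": 0,"jaw": -1}])

```text
t: 7.77
tool_pos: [0.6774, 0.0112, 0.0465]
ee_rot: [3.141, 0.0, 1.636]
wrist_force: [-0.6, 0.6, -3.5]
grip_width: 0.0177
grip_force: 40.0
```

```bash
python3 -c "
from plan import *
st();c=plan(676.5,9.5,29,93.7,v=.6)"
```

```text
t 7.77 pos [677.4  11.2  46.5] rpy [179.96   0.    93.76] F [-0.6  0.6 -3.5] T [ 0.03 -0.01  0.02] w 17.7 gf 40.0
1 rows: rx 0.005 ry 0.001 rz 0.008 tx -0.041 ty -0.026 tz 0.438
```

jog_arm(commands=[{"rx": 0,"ry": 0,"rz": 0,"tx": 0,"ty": 0,"tz": 0.06,"jaw": -1},{"rx": 0,"ry": 0,"rz": 0,"tx": 0,"ty": 0,"tz": 0.06,"jaw": -1},{"rx": 0,"ry": 0,"rz": 0,"tx": 0,"ty": 0,"tz": 0.06,"jaw": -1},{"rx": 0,"ry": 0,"rz": 0,"tx": 0,"ty": 0,"tz": 0,"jaw": -1}])

```text
t: 8.1
tool_pos: [0.6784, 0.0118, 0.0399]
ee_rot: [3.139, -0.001, 1.636]
wrist_force: [1.2, 1.2, -3.6]
grip_width: 0.0178
grip_force: 40.0
```

```bash
python3 -c "
from plan import *
st()"
```

```text
t 8.1 pos [678.4  11.8  39.9] rpy [ 1.7983e+02 -3.0000e-02  9.3750e+01] F [ 1.2  1.2 -3.6] T [ 0.39 -0.44 -0.2 ] w 17.8 gf 40.0
```

jog_arm(commands=[{"rx": 0,"ry": 0,"rz": 0,"tx": 0,"ty": 0,"tz": 0.08,"jaw": -1},{"rx": 0,"ry": 0,"rz": 0,"tx": 0,"ty": 0,"tz": 0.08,"jaw": -1},{"rx": 0,"ry": 0,"rz": 0,"tx": 0,"ty": 0,"tz": 0.06,"jaw": -1},{"rx": 0,"ry": 0,"rz": 0,"tx": 0,"ty": 0,"tz": 0,"jaw": -1},{"rx": 0,"ry": 0,"rz": 0,"tx": 0,"ty": 0,"tz": 0,"jaw": -1}])

```text
t: 8.52
tool_pos: [0.6783, 0.0117, 0.0309]
ee_rot: [3.139, -0.0, 1.637]
wrist_force: [3.5, 2.5, -3.8]
grip_width: 0.0178
grip_force: 40.0
```

```bash
python3 -c "
from plan import *
st()"
```

```text
t 8.52 pos [678.3  11.7  30.9] rpy [ 1.7984e+02 -2.0000e-02  9.3780e+01] F [ 3.5  2.5 -3.8] T [ 0.61 -0.89 -0.18] w 17.8 gf 40.0
```

jog_arm(commands=[{"rx": 0,"ry": 0,"rz": 0,"tx": 0,"ty": 0,"tz": 0.05,"jaw": -1},{"rx": 0,"ry": 0,"rz": 0,"tx": 0,"ty": 0,"tz": 0.03,"jaw": -1},{"rx": 0,"ry": 0,"rz": 0,"tx": 0,"ty": 0,"tz": 0,"jaw": -1},{"rx": 0,"ry": 0,"rz": 0,"tx": 0,"ty": 0,"tz": 0,"jaw": -1}])

```text
t: 8.85
tool_pos: [0.6784, 0.0118, 0.029]
ee_rot: [3.138, -0.001, 1.637]
wrist_force: [2.8, 4.3, 4.2]
grip_width: 0.0178
grip_force: 40.0
```

```bash
python3 -c "
from plan import *
st()"
```

```text
t 8.85 pos [678.4  11.8  29. ] rpy [ 1.7982e+02 -3.0000e-02  9.3800e+01] F [2.8 4.3 4.2] T [ 0.75 -0.4  -0.22] w 17.8 gf 40.0
```

Seated, since the force along z reversed. Releasing, lifting and moving to the straightedge.

jog_arm(commands=[{"rx": 0,"ry": 0,"rz": 0,"tx": 0,"ty": 0,"tz": 0,"jaw": 0.1},{"rx": 0,"ry": 0,"rz": 0,"tx": 0,"ty": 0,"tz": 0,"jaw": 0.1},{"rx": 0,"ry": 0,"rz": 0,"tx": 0,"ty": 0,"tz": 0,"jaw": 0.1},{"rx": 0,"ry": 0,"rz": 0,"tx": 0,"ty": 0,"tz": 0,"jaw": 0.1},{"rx": 0,"ry": 0,"rz": 0,"tx": 0,"ty": 0,"tz": 0,"jaw": 0.1},{"rx": 0,"ry": 0,"rz": 0,"tx": 0,"ty": 0,"tz": -0.5,"jaw": 0.1},{"rx": 0,"ry": 0,"rz": 0,"tx": 0,"ty": 0,"tz": -0.8,"jaw": 0.1},{"rx": 0,"ry": 0,"rz": 0,"tx": 0,"ty": 0,"tz": -0.8,"jaw": 0.1},{"rx": 0,"ry": 0,"rz": 0,"tx": 0,"ty": 0,"tz": -0.5,"jaw": 0.1},{"rx": 0,"ry": 0,"rz": 0,"tx": 0,"ty": 0,"tz": 0,"jaw": 0.1}])

```text
t: 9.68
tool_pos: [0.6805, 0.0097, 0.1375]
ee_rot: [3.131, 0.002, 1.636]
wrist_force: [0.8, -0.4, 0.5]
grip_width: 0.051
grip_force: 0.0
```

```bash
python3 -c "
from plan import *
st();a=plan(560,-150,140,150,n=10);b=plan(475.5,-425,105,175.5,frm=a)"
```

```text
t 9.68 pos [680.5   9.7 137.5] rpy [1.7938e+02 1.2000e-01 9.3750e+01] F [ 0.8 -0.4  0.5] T [-0.08 -0.03  0.03] w 51.0 gf 0.0
10 rows: rx 0.007 ry 0.006 rz -0.818 tx -0.211 ty -0.476 tz -0.008
10 rows: rx 0.000 ry 0.000 rz -0.371 tx -0.018 ty -0.725 tz 0.087
```

jog_arm(commands=[{"rx": 0.01,"ry": 0,"rz": -0.82,"tx": -0.21,"ty": -0.48,"tz": 0,"jaw": 0.1},{"rx": 0.01,"ry": 0,"rz": -0.82,"tx": -0.21,"ty": -0.48,"tz": 0,"jaw": 0.1},{"rx": 0.01,"ry": 0,"rz": -0.82,"tx": -0.21,"ty": -0.48,"tz": 0,"jaw": 0.1},{"rx": 0.01,"ry": 0,"rz": -0.82,"tx": -0.21,"ty": -0.48,"tz": 0,"jaw": 0.1},{"rx": 0.01,"ry": 0,"rz": -0.82,"tx": -0.21,"ty": -0.48,"tz": 0,"jaw": 0.1},{"rx": 0.01,"ry": 0,"rz": -0.82,"tx": -0.21,"ty": -0.48,"tz": 0,"jaw": 0.1},{"rx": 0.01,"ry": 0,"rz": -0.82,"tx": -0.21,"ty": -0.48,"tz": 0,"jaw": 0.1},{"rx": 0.01,"ry": 0,"rz": -0.82,"tx": -0.21,"ty": -0.48,"tz": 0,"jaw": 0.1},{"rx": 0.01,"ry": 0,"rz": -0.82,"tx": -0.21,"ty": -0.48,"tz": 0,"jaw": 0.1},{"rx": 0.01,"ry": 0,"rz": -0.82,"tx": -0.21,"ty": -0.48,"tz": 0,"jaw": 0.1}])

```text
t: 10.52
tool_pos: [0.5538, -0.15, 0.1316]
ee_rot: [-3.131, -0.007, 2.625]
wrist_force: [0.3, -0.6, 0.0]
grip_width: 0.0513
grip_force: 0.0
```

jog_arm(commands=[{"rx": 0,"ry": 0,"rz": -0.39,"tx": -0.02,"ty": -0.74,"tz": 0,"jaw": 0.1},{"rx": 0,"ry": 0,"rz": -0.39,"tx": -0.02,"ty": -0.74,"tz": 0,"jaw": 0.1},{"rx": 0,"ry": 0,"rz": -0.39,"tx": -0.02,"ty": -0.74,"tz": 0,"jaw": 0.1},{"rx": 0,"ry": 0,"rz": -0.39,"tx": -0.02,"ty": -0.74,"tz": 0,"jaw": 0.1},{"rx": 0,"ry": 0,"rz": -0.39,"tx": -0.02,"ty": -0.74,"tz": 0,"jaw": 0.1},{"rx": 0,"ry": 0,"rz": -0.39,"tx": -0.02,"ty": -0.74,"tz": 0,"jaw": 0.1},{"rx": 0,"ry": 0,"rz": -0.39,"tx": -0.02,"ty": -0.74,"tz": 0,"jaw": 0.1},{"rx": 0,"ry": 0,"rz": -0.39,"tx": -0.02,"ty": -0.74,"tz": 0,"jaw": 0.1},{"rx": 0,"ry": 0,"rz": 0,"tx": 0,"ty": 0,"tz": 0,"jaw": 0.1},{"rx": 0,"ry": 0,"rz": 0,"tx": 0,"ty": 0,"tz": 0,"jaw": 0.1}])

```text
t: 11.35
tool_pos: [0.477, -0.3742, 0.1335]
ee_rot: [-3.134, -0.01, 2.99]
wrist_force: [0.5, -0.2, -0.4]
grip_width: 0.0514
grip_force: 0.0
```

```bash
python3 -c "
from plan import *
st();b=plan(475.5,-423,80,175.5,v=.6)"
```

```text
t 11.35 pos [ 477.  -374.2  133.5] rpy [-179.56   -0.58  171.29] F [ 0.5 -0.2 -0.4] T [ 0.07 -0.01 -0.01] w 51.4 gf 0.0
4 rows: rx -0.015 ry -0.022 rz -0.153 tx -0.031 ty -0.302 tz 0.336
```

jog_arm(commands=[{"rx": -0.015,"ry": -0.02,"rz": -0.15,"tx": -0.03,"ty": -0.3,"tz": 0.3,"jaw": 0.1},{"rx": -0.015,"ry": -0.02,"rz": -0.15,"tx": -0.03,"ty": -0.3,"tz": 0.3,"jaw": 0.1},{"rx": -0.015,"ry": -0.02,"rz": -0.15,"tx": -0.03,"ty": -0.3,"tz": 0.3,"jaw": 0.1},{"rx": -0.015,"ry": -0.02,"rz": -0.15,"tx": -0.03,"ty": -0.3,"tz": 0.3,"jaw": 0.1},{"rx": 0,"ry": 0,"rz": 0,"tx": 0,"ty": 0,"tz": 0,"jaw": 0.1},{"rx": 0,"ry": 0,"rz": 0,"tx": 0,"ty": 0,"tz": 0,"jaw": 0.1}])

```text
t: 11.85
tool_pos: [0.4778, -0.4186, 0.0857]
ee_rot: [3.139, -0.001, 3.067]
wrist_force: [0.4, 0.3, -0.2]
grip_width: 0.0514
grip_force: 0.0
```

```bash
python3 -c "
from plan import *
st();b=plan(475.5,-423,23.5,175.5,v=.4)"
```

```text
t 11.85 pos [ 477.8 -418.6   85.7] rpy [ 1.7985e+02 -3.0000e-02  1.7573e+02] F [ 0.4  0.3 -0.2] T [0.02 0.05 0.04] w 51.4 gf 0.0
4 rows: rx 0.005 ry -0.001 rz 0.008 tx 0.012 ty -0.029 tz 0.389
```

jog_arm(commands=[{"rx": 0,"ry": 0,"rz": 0,"tx": 0.01,"ty": -0.03,"tz": 0.39,"jaw": 0.1},{"rx": 0,"ry": 0,"rz": 0,"tx": 0.01,"ty": -0.03,"tz": 0.39,"jaw": 0.1},{"rx": 0,"ry": 0,"rz": 0,"tx": 0.01,"ty": -0.03,"tz": 0.39,"jaw": 0.1},{"rx": 0,"ry": 0,"rz": 0,"tx": 0.01,"ty": -0.03,"tz": 0.35,"jaw": 0.1},{"rx": 0,"ry": 0,"rz": 0,"tx": 0,"ty": 0,"tz": 0,"jaw": 0.1},{"rx": 0,"ry": 0,"rz": 0,"tx": 0,"ty": 0,"tz": 0,"jaw": 0.1}])

```text
t: 12.35
tool_pos: [0.4769, -0.4232, 0.0263]
ee_rot: [3.14, 0.001, 3.068]
wrist_force: [0.1, -0.7, 1.1]
grip_width: 0.0511
grip_force: 0.0
```

jog_arm(commands=[{"rx": 0,"ry": 0,"rz": 0,"tx": 0,"ty": 0,"tz": 0,"jaw": -1},{"rx": 0,"ry": 0,"rz": 0,"tx": 0,"ty": 0,"tz": 0,"jaw": -1},{"rx": 0,"ry": 0,"rz": 0,"tx": 0,"ty": 0,"tz": 0,"jaw": -1},{"rx": 0,"ry": 0,"rz": 0,"tx": 0,"ty": 0,"tz": 0,"jaw": -1},{"rx": 0,"ry": 0,"rz": 0,"tx": 0,"ty": 0,"tz": 0,"jaw": -1},{"rx": 0,"ry": 0,"rz": 0,"tx": 0,"ty": 0,"tz": 0,"jaw": -1},{"rx": 0,"ry": 0,"rz": 0,"tx": 0,"ty": 0,"tz": 0,"jaw": -1}])

```text
t: 12.93
tool_pos: [0.4766, -0.4235, 0.0266]
ee_rot: [3.139, 0.002, 3.067]
wrist_force: [-0.2, 4.1, 6.4]
grip_width: 0.0195
grip_force: 40.0
```

```bash
python3 -c "
from plan import *
st()"
```

```text
t 12.93 pos [ 476.6 -423.5   26.6] rpy [1.7987e+02 9.0000e-02 1.7574e+02] F [-0.2  4.1  6.4] T [ 0.93  0.2  -0.14] w 19.5 gf 40.0
```

jog_arm(commands=[{"rx": 0,"ry": 0,"rz": 0,"tx": 0,"ty": 0,"tz": -0.2,"jaw": -1},{"rx": 0,"ry": 0,"rz": 0,"tx": 0,"ty": 0,"tz": -0.5,"jaw": -1},{"rx": 0,"ry": 0,"rz": 0,"tx": 0,"ty": 0,"tz": -0.6,"jaw": -1},{"rx": 0,"ry": 0,"rz": 0,"tx": 0,"ty": 0,"tz": -0.6,"jaw": -1},{"rx": 0,"ry": 0,"rz": 0,"tx": 0,"ty": 0,"tz": -0.6,"jaw": -1},{"rx": 0,"ry": 0,"rz": 0,"tx": 0,"ty": 0,"tz": -0.4,"jaw": -1},{"rx": 0,"ry": 0,"rz": 0,"tx": 0,"ty": 0,"tz": -0.2,"jaw": -1},{"rx": 0,"ry": 0,"rz": 0,"tx": 0,"ty": 0,"tz": 0,"jaw": -1}], grip_force=45)

```text
t: 13.6
tool_pos: [0.476, -0.4263, 0.1513]
ee_rot: [-3.139, 0.003, 3.066]
wrist_force: [0.8, -0.7, -6.2]
grip_width: 0.0197
grip_force: 45.0
```

```bash
python3 -c "
from plan import *
st();a=plan(550,-180,150,135,v=.6);b=plan(593.7,5,120,93.75,frm=a,v=.6)"
```

```text
t 13.6 pos [ 476.  -426.3  151.3] rpy [-179.85    0.2   175.68] F [ 0.8 -0.7 -6.2] T [-0.02  0.03  0.01] w 19.7 gf 45.0
11 rows: rx -0.001 ry 0.003 rz 0.538 tx 0.063 ty 0.593 tz 0.002
10 rows: rx -0.000 ry -0.000 rz 0.600 tx 0.373 ty 0.310 tz 0.075
```

jog_arm(commands=[{"rx": 0,"ry": 0,"rz": 0.59,"tx": 0.07,"ty": 0.65,"tz": 0,"jaw": -1},{"rx": 0,"ry": 0,"rz": 0.59,"tx": 0.07,"ty": 0.65,"tz": 0,"jaw": -1},{"rx": 0,"ry": 0,"rz": 0.59,"tx": 0.07,"ty": 0.65,"tz": 0,"jaw": -1},{"rx": 0,"ry": 0,"rz": 0.59,"tx": 0.07,"ty": 0.65,"tz": 0,"jaw": -1},{"rx": 0,"ry": 0,"rz": 0.59,"tx": 0.07,"ty": 0.65,"tz": 0,"jaw": -1},{"rx": 0,"ry": 0,"rz": 0.59,"tx": 0.07,"ty": 0.65,"tz": 0,"jaw": -1},{"rx": 0,"ry": 0,"rz": 0.59,"tx": 0.07,"ty": 0.65,"tz": 0,"jaw": -1},{"rx": 0,"ry": 0,"rz": 0.59,"tx": 0.07,"ty": 0.65,"tz": 0,"jaw": -1},{"rx": 0,"ry": 0,"rz": 0.59,"tx": 0.07,"ty": 0.65,"tz": 0,"jaw": -1},{"rx": 0,"ry": 0,"rz": 0.59,"tx": 0.07,"ty": 0.65,"tz": 0,"jaw": -1}])

```text
t: 14.43
tool_pos: [0.5469, -0.1777, 0.1481]
ee_rot: [-3.14, -0.003, 2.355]
wrist_force: [0.0, -0.0, -5.0]
grip_width: 0.0199
grip_force: 45.0
```

```bash
python3 -c "
from plan import *
st();a=plan(592,5,120,93.75,n=9)"
```

```text
t 14.43 pos [ 546.9 -177.7  148.1] rpy [-1.7991e+02 -1.5000e-01  1.3495e+02] F [ 0. -0. -5.] T [-0.07  0.02 -0.04] w 19.9 gf 45.0
9 rows: rx -0.002 ry -0.002 rz 0.666 tx 0.406 ty 0.347 tz 0.078
```

jog_arm(commands=[{"rx": 0,"ry": 0,"rz": 0.66,"tx": 0.4,"ty": 0.34,"tz": 0.08,"jaw": -1},{"rx": 0,"ry": 0,"rz": 0.66,"tx": 0.4,"ty": 0.34,"tz": 0.08,"jaw": -1},{"rx": 0,"ry": 0,"rz": 0.66,"tx": 0.4,"ty": 0.34,"tz": 0.08,"jaw": -1},{"rx": 0,"ry": 0,"rz": 0.66,"tx": 0.4,"ty": 0.34,"tz": 0.08,"jaw": -1},{"rx": 0,"ry": 0,"rz": 0.66,"tx": 0.4,"ty": 0.34,"tz": 0.08,"jaw": -1},{"rx": 0,"ry": 0,"rz": 0.66,"tx": 0.4,"ty": 0.34,"tz": 0.08,"jaw": -1},{"rx": 0,"ry": 0,"rz": 0.66,"tx": 0.4,"ty": 0.34,"tz": 0.08,"jaw": -1},{"rx": 0,"ry": 0,"rz": 0.66,"tx": 0.4,"ty": 0.34,"tz": 0.08,"jaw": -1},{"rx": 0,"ry": 0,"rz": 0,"tx": 0,"ty": 0,"tz": 0,"jaw": -1},{"rx": 0,"ry": 0,"rz": 0,"tx": 0,"ty": 0,"tz": 0,"jaw": -1}])

```text
t: 15.27
tool_pos: [0.5791, -0.0149, 0.1223]
ee_rot: [-3.139, -0.0, 1.73]
wrist_force: [0.7, -0.9, -5.9]
grip_width: 0.0197
grip_force: 45.0
```

```bash
python3 -c "
from plan import *
st();a=plan(592,5,70,93.75,v=.5)"
```

```text
t 15.27 pos [579.1 -14.9 122.3] rpy [-1.7986e+02 -2.0000e-02  9.9140e+01] F [ 0.7 -0.9 -5.9] T [-0.16  0.13 -0.04] w 19.7 gf 45.0
3 rows: rx -0.007 ry -0.001 rz 0.261 tx 0.150 ty 0.128 tz 0.436
```

jog_arm(commands=[{"rx": -0.01,"ry": 0,"rz": 0.26,"tx": 0.15,"ty": 0.13,"tz": 0.43,"jaw": -1},{"rx": -0.01,"ry": 0,"rz": 0.26,"tx": 0.15,"ty": 0.13,"tz": 0.43,"jaw": -1},{"rx": 0,"ry": 0,"rz": 0.26,"tx": 0.15,"ty": 0.13,"tz": 0.43,"jaw": -1},{"rx": 0,"ry": 0,"rz": 0,"tx": 0,"ty": 0,"tz": 0,"jaw": -1},{"rx": 0,"ry": 0,"rz": 0,"tx": 0,"ty": 0,"tz": 0,"jaw": -1},{"rx": 0,"ry": 0,"rz": 0,"tx": 0,"ty": 0,"tz": 0,"jaw": -1}])

```text
t: 15.77
tool_pos: [0.5933, 0.0006, 0.0735]
ee_rot: [3.137, 0.002, 1.631]
wrist_force: [0.1, 0.8, -5.2]
grip_width: 0.0198
grip_force: 45.0
```

```bash
python3 -c "
from plan import *
st();a=plan(592,5,37,93.75,v=.3)
from h import *
s=snap('side'); save(s,'s2',(220,150,340,260),5)"
```

```text
t 15.77 pos [593.3   0.6  73.5] rpy [1.7977e+02 1.1000e-01 9.3440e+01] F [ 0.1  0.8 -5.2] T [-0.1   0.05 -0.01] w 19.8 gf 45.0
4 rows: rx 0.009 ry 0.004 rz -0.011 tx 0.028 ty -0.007 tz 0.228
```

View pics/s2.png

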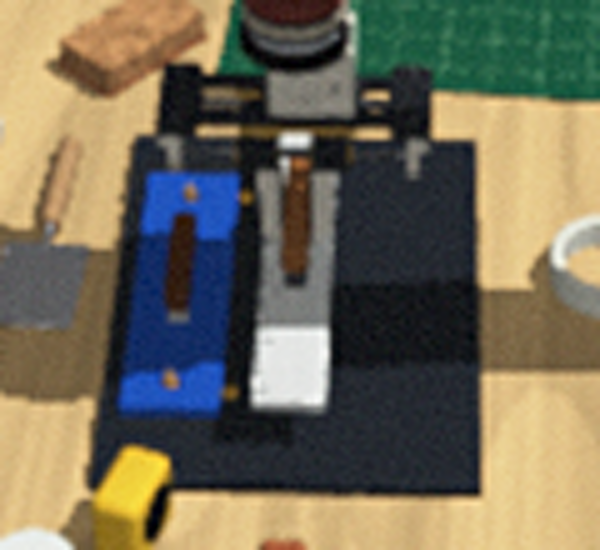

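The plate is flat with both dowels showing through its holes at (190,192) and (170,378), and the brass stops at (247,198) and (231,392) face the empty side. The straightedge hovers parallel to them. Lowering.

jog_arm(commands=[{"rx": 0,"ry": 0,"rz": -0.03,"tx": 0.03,"ty": 0,"tz": 0.24,"jaw": -1},{"rx": 0,"ry": 0,"rz": -0.02,"tx": 0.03,"ty": 0,"tz": 0.24,"jaw": -1},{"rx": 0,"ry": 0,"rz": 0,"tx": 0.03,"ty": 0,"tz": 0.24,"jaw": -1},{"rx": 0,"ry": 0,"rz": 0,"tx": 0.03,"ty": 0,"tz": 0.16,"jaw": -1},{"rx": 0,"ry": 0,"rz": 0,"tx": 0,"ty": 0,"tz": 0.03,"jaw": -1},{"rx": 0,"ry": 0,"rz": 0,"tx": 0,"ty": 0,"tz": 0.02,"jaw": -1},{"rx": 0,"ry": 0,"rz": 0,"tx": 0,"ty": 0,"tz": 0,"jaw": -1}])

```text
t: 16.4
tool_pos: [0.5931, 0.0075, 0.0356]
ee_rot: [3.138, 0.0, 1.638]
wrist_force: [-0.1, 0.4, -6.1]
grip_width: 0.0199
grip_force: 45.0
```

```bash
python3 -c "
from plan import *
st()"
```

```text
t 16.4 pos [593.1   7.5  35.6] rpy [179.79   0.    93.84] F [-0.1  0.4 -6.1] T [-0.03  0.03  0.03] w 19.9 gf 45.0
```

jog_arm(commands=[{"rx": 0,"ry": 0,"rz": 0,"tx": 0,"ty": 0,"tz": 0.03,"jaw": -1},{"rx": 0,"ry": 0,"rz": 0,"tx": 0,"ty": 0,"tz": 0.03,"jaw": -1},{"rx": 0,"ry": 0,"rz": 0,"tx": 0,"ty": 0,"tz": 0,"jaw": -1}])

```text
t: 16.65
tool_pos: [0.5938, 0.0074, 0.0354]
ee_rot: [3.136, -0.001, 1.638]
wrist_force: [-3.1, 1.1, 6.6]
grip_width: 0.0195
grip_force: 45.0
```

jog_arm(commands=[{"rx": 0,"ry": 0,"rz": 0,"tx": 0,"ty": 0,"tz": -0.05,"jaw": -0.42},{"rx": 0,"ry": 0,"rz": 0,"tx": 0,"ty": 0,"tz": 0,"jaw": -0.42},{"rx": 0,"ry": 0,"rz": 0,"tx": 0,"ty": 0,"tz": 0,"jaw": -0.42},{"rx": 0,"ry": 0,"rz": 0,"tx": 0,"ty": 0.05,"tz": 0,"jaw": -0.42},{"rx": 0,"ry": 0,"rz": 0,"tx": 0,"ty": 0.05,"tz": 0,"jaw": -0.42},{"rx": 0,"ry": 0,"rz": 0,"tx": 0,"ty": 0.05,"tz": 0,"jaw": -0.42},{"rx": 0,"ry": 0,"rz": 0,"tx": 0,"ty": 0.05,"tz": 0,"jaw": -0.42},{"rx": 0,"ry": 0,"rz": 0,"tx": 0,"ty": 0.04,"tz": 0,"jaw": -0.42},{"rx": 0,"ry": 0,"rz": 0,"tx": 0,"ty": 0,"tz": 0,"jaw": -0.42}])

```text
t: 17.4
tool_pos: [0.5992, 0.0076, 0.0349]
ee_rot: [-3.137, -0.001, 1.637]
wrist_force: [-6.9, -0.4, 5.3]
grip_width: 0.0273
grip_force: 3.4
```

jog_arm(commands=[{"rx": 0,"ry": 0,"rz": 0,"tx": 0,"ty": 0.04,"tz": 0,"jaw": -0.42},{"rx": 0,"ry": 0,"rz": 0,"tx": 0,"ty": 0.04,"tz": 0,"jaw": -0.42},{"rx": 0,"ry": 0,"rz": 0,"tx": 0,"ty": 0,"tz": 0,"jaw": -0.42}])

```text
t: 17.65
tool_pos: [0.6031, 0.0079, 0.0348]
ee_rot: [-3.139, -0.001, 1.637]
wrist_force: [-4.9, 0.1, 3.5]
grip_width: 0.027
grip_force: 2.7
```

jog_arm(commands=[{"rx": 0,"ry": 0,"rz": 0,"tx": 0,"ty": 0.03,"tz": 0,"jaw": -0.42},{"rx": 0,"ry": 0,"rz": 0,"tx": 0,"ty": 0.03,"tz": 0,"jaw": -0.42},{"rx": 0,"ry": 0,"rz": 0,"tx": 0,"ty": 0,"tz": 0,"jaw": -0.42}])

```text
t: 17.9
tool_pos: [0.6042, 0.0079, 0.0349]
ee_rot: [-3.136, -0.001, 1.637]
wrist_force: [-5.9, -0.4, 4.4]
grip_width: 0.0275
grip_force: 3.1
```

jog_arm(commands=[{"rx": 0,"ry": 0,"rz": 0,"tx": 0,"ty": 0.04,"tz": -0.03,"jaw": -0.42},{"rx": 0,"ry": 0,"rz": 0,"tx": 0,"ty": 0.04,"tz": -0.03,"jaw": -0.42},{"rx": 0,"ry": 0,"rz": 0,"tx": 0,"ty": 0,"tz": 0,"jaw": -0.42}])

```text
t: 18.15
tool_pos: [0.6111, 0.0087, 0.0374]
ee_rot: [3.14, 0.0, 1.638]
wrist_force: [-3.1, 0.4, -1.7]
grip_width: 0.0266
grip_force: 1.4
```

jog_arm(commands=[{"rx": 0,"ry": 0,"rz": 0,"tx": 0,"ty": 0.03,"tz": 0,"jaw": -0.42},{"rx": 0,"ry": 0,"rz": 0,"tx": 0,"ty": 0.03,"tz": 0,"jaw": -0.42},{"rx": 0,"ry": 0,"rz": 0,"tx": 0,"ty": 0,"tz": 0,"jaw": -0.42}])

```text
t: 18.4
tool_pos: [0.6113, 0.0087, 0.0373]
ee_rot: [-3.139, -0.001, 1.638]
wrist_force: [-7.0, -0.5, 1.1]
grip_width: 0.0272
grip_force: 3.2
```

jog_arm(commands=[{"rx": 0,"ry": 0,"rz": 0,"tx": 0,"ty": 0.04,"tz": 0,"jaw": -0.42},{"rx": 0,"ry": 0,"rz": 0,"tx": 0,"ty": 0,"tz": 0,"jaw": -0.42}])

```text
t: 18.57
tool_pos: [0.6127, 0.0088, 0.0373]
ee_rot: [-3.139, -0.001, 1.637]
wrist_force: [-7.6, -0.2, 1.7]
grip_width: 0.0274
grip_force: 3.5
```

jog_arm(commands=[{"rx": 0,"ry": 0,"rz": 0,"tx": 0,"ty": -0.08,"tz": 0,"jaw": -0.3},{"rx": 0,"ry": 0,"rz": 0,"tx": 0,"ty": -0.08,"tz": 0,"jaw": -0.3},{"rx": 0,"ry": 0,"rz": 0,"tx": 0,"ty": 0,"tz": 0,"jaw": -0.3},{"rx": 0,"ry": 0,"rz": 0,"tx": 0,"ty": 0,"tz": -0.4,"jaw": -0.3},{"rx": 0,"ry": 0,"rz": 0,"tx": 0,"ty": 0,"tz": -0.9,"jaw": 0.1},{"rx": 0,"ry": 0,"rz": 0,"tx": 0,"ty": 0,"tz": -0.9,"jaw": 0.1},{"rx": 0,"ry": 0,"rz": 0,"tx": 0,"ty": 0,"tz": -0.9,"jaw": 0.1},{"rx": 0,"ry": 0,"rz": 0,"tx": -0.5,"ty": 0,"tz": 0,"jaw": 0.1}])

```text
t: 19.23
tool_pos: [0.6168, -0.0069, 0.1701]
ee_rot: [3.119, -0.002, 1.645]
wrist_force: [1.6, 0.2, -0.8]
grip_width: 0.0501
grip_force: 0.0
```

```bash
python3 -c "
from plan import *
st()
# fish grasp: centre (571.8,289.9) yaw 31.3 form axis x=-6
import math
for n,x,y,w in(('fish',571.8,289.9,31.3),('torso',443.6,298.4,-19.2),('head',425.9,402.9,2.9),('shell',560,402,2.9)):
    a=math.radians(w); print(n,round(x-6*math.cos(a),1),round(y-6*math.sin(a),1),180+w)
a=plan(566.7,286.8,150,211.3)"
```

```text
t 19.23 pos [616.8  -6.9 170.1] rpy [ 1.7872e+02 -1.2000e-01  9.4280e+01] F [ 1.6  0.2 -0.8] T [-0.06 -0.05 -0.04] w 50.1 gf 0.0
fish 566.7 286.8 211.3
torso 437.9 300.4 160.8
head 419.9 402.6 182.9
shell 554.0 401.7 182.9
22 rows: rx 0.006 ry 0.008 rz -0.774 tx 0.258 ty 0.312 tz 0.026
```

jog_arm(commands=[{"rx": 0.01,"ry": 0.01,"rz": -0.85,"tx": 0.28,"ty": 0.34,"tz": 0,"jaw": 0.3},{"rx": 0.01,"ry": 0.01,"rz": -0.85,"tx": 0.28,"ty": 0.34,"tz": 0,"jaw": 0.3},{"rx": 0.01,"ry": 0.01,"rz": -0.85,"tx": 0.28,"ty": 0.34,"tz": 0,"jaw": 0.3},{"rx": 0.01,"ry": 0.01,"rz": -0.85,"tx": 0.28,"ty": 0.34,"tz": 0,"jaw": 0.3},{"rx": 0.01,"ry": 0.01,"rz": -0.85,"tx": 0.28,"ty": 0.34,"tz": 0,"jaw": 0.3},{"rx": 0.01,"ry": 0.01,"rz": -0.85,"tx": 0.28,"ty": 0.34,"tz": 0,"jaw": 0.3},{"rx": 0.01,"ry": 0.01,"rz": -0.85,"tx": 0.28,"ty": 0.34,"tz": 0,"jaw": 0.3},{"rx": 0.01,"ry": 0.01,"rz": -0.85,"tx": 0.28,"ty": 0.34,"tz": 0,"jaw": 0.3},{"rx": 0.01,"ry": 0.01,"rz": -0.85,"tx": 0.28,"ty": 0.34,"tz": 0,"jaw": 0.3},{"rx": 0.01,"ry": 0.01,"rz": -0.85,"tx": 0.28,"ty": 0.34,"tz": 0,"jaw": 0.3}])

```text
t: 20.07
tool_pos: [0.6707, 0.1477, 0.1631]
ee_rot: [3.141, -0.009, 2.662]
wrist_force: [-0.3, -0.3, 0.1]
grip_width: 0.0602
grip_force: 0.0
```

jog_arm(commands=[{"rx": 0,"ry": 0,"rz": -0.85,"tx": 0.28,"ty": 0.34,"tz": 0,"jaw": 0.3},{"rx": 0,"ry": 0,"rz": -0.85,"tx": 0.28,"ty": 0.34,"tz": 0,"jaw": 0.3},{"rx": 0,"ry": 0,"rz": -0.85,"tx": 0.28,"ty": 0.34,"tz": 0,"jaw": 0.3},{"rx": 0,"ry": 0,"rz": -0.85,"tx": 0.28,"ty": 0.34,"tz": 0,"jaw": 0.3},{"rx": 0,"ry": 0,"rz": -0.85,"tx": 0.28,"ty": 0.34,"tz": 0,"jaw": 0.3},{"rx": 0,"ry": 0,"rz": -0.85,"tx": 0.28,"ty": 0.34,"tz": 0,"jaw": 0.3},{"rx": 0,"ry": 0,"rz": -0.85,"tx": 0.28,"ty": 0.34,"tz": 0,"jaw": 0.3},{"rx": 0,"ry": 0,"rz": -0.85,"tx": 0.28,"ty": 0.34,"tz": 0,"jaw": 0.3},{"rx": 0,"ry": 0,"rz": -0.85,"tx": 0.28,"ty": 0.34,"tz": 0,"jaw": 0.3},{"rx": 0,"ry": 0,"rz": 0,"tx": 0,"ty": 0,"tz": 0,"jaw": 0.3}])

```text
t: 20.9
tool_pos: [0.5786, 0.2762, 0.1649]
ee_rot: [3.129, -0.007, -2.7]
wrist_force: [-0.6, 1.5, -0.2]
grip_width: 0.0606
grip_force: 0.0
```

```bash
python3 -c "
from plan import *
st();a=plan(566.7,286.8,120,211.3)
from h import *
s=snap('side');t=snap('top');np.savez('t2.npz',color=t['color'],K=t['K'],T=t['T'])
H,S,V=masks(t)
print('edge',rect(t,(S<50)&(V>110),(235,165,360,255),.022))
print('plate',rect(t,(H>105)&(H<125)&(S>130),(240,160,360,215),.022))
a=cv2.resize(s['color'][170:320,200:360],(426,400),interpolation=2);b=cv2.resize(t['color'][150:290,140:360],(374,238),interpolation=2)
b=np.vstack([b,np.zeros((162,374,3),np.uint8)])
cv2.imwrite('pics/m2.png',np.hstack([a,b])[:,:,::-1])"
```

```text
t 20.9 pos [578.6 276.2 164.9] rpy [ 179.29   -0.42 -154.73] F [-0.6  1.5 -0.2] T [ 0.11  0.06 -0.05] w 60.6 gf 0.0
2 rows: rx 0.053 ry -0.028 rz -0.438 tx 0.071 ty 0.180 tz 0.563
edge [6.031e+02 6.000e-01 5.260e+01 3.206e+02 3.500e+00]
plate [674.4   4.3  74.4 248.7   3.4]
```

View pics/m2.png

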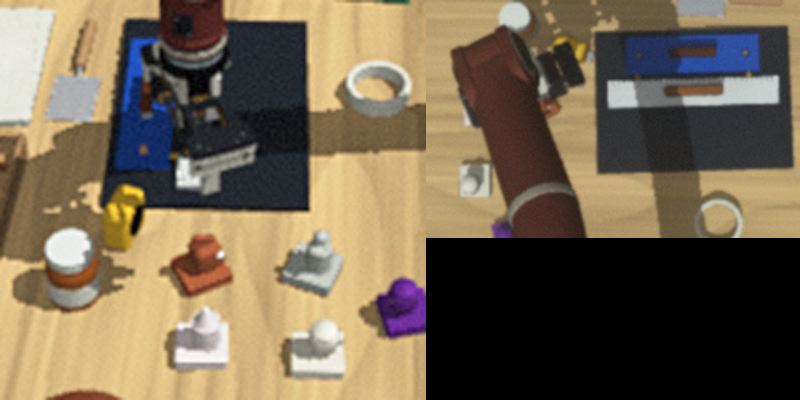

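The straightedge centre is 71.4 mm from the plate centre in the top view against 72 expected, and parallel, so it's on both stops. In the side view all four casts stand with their fronts towards -x. Going to the fish.

jog_arm(commands=[{"rx": 0.05,"ry": -0.03,"rz": -0.44,"tx": 0.08,"ty": 0.19,"tz": 0.55,"jaw": 0.3},{"rx": 0.05,"ry": -0.03,"rz": -0.44,"tx": 0.08,"ty": 0.19,"tz": 0.55,"jaw": 0.3},{"rx": 0,"ry": 0,"rz": 0,"tx": 0,"ty": 0,"tz": 0,"jaw": 0.3},{"rx": 0,"ry": 0,"rz": 0,"tx": 0,"ty": 0,"tz": 0,"jaw": 0.3}])

```text
t: 21.33
tool_pos: [0.5687, 0.2815, 0.1193]
ee_rot: [-3.137, -0.003, -2.606]
wrist_force: [1.0, 0.7, 0.6]
grip_width: 0.0601
grip_force: 0.0
```

```bash
python3 -c "
from plan import *
st();a=plan(567.5,288,26,211.3,v=.5)"
```

```text
t 21.33 pos [568.7 281.5 119.3] rpy [-179.76   -0.19 -149.29] F [1.  0.7 0.6] T [0.05 0.02 0.01] w 60.1 gf 0.0
5 rows: rx -0.007 ry -0.006 rz -0.017 tx -0.013 ty 0.032 tz 0.467
```

jog_arm(commands=[{"rx": 0,"ry": 0,"rz": -0.02,"tx": -0.01,"ty": 0.03,"tz": 0.46,"jaw": 0.3},{"rx": 0,"ry": 0,"rz": -0.02,"tx": -0.01,"ty": 0.03,"tz": 0.46,"jaw": 0.3},{"rx": 0,"ry": 0,"rz": -0.02,"tx": -0.01,"ty": 0.03,"tz": 0.46,"jaw": 0.3},{"rx": 0,"ry": 0,"rz": -0.02,"tx": -0.01,"ty": 0.03,"tz": 0.46,"jaw": 0.3},{"rx": 0,"ry": 0,"rz": -0.02,"tx": -0.01,"ty": 0.03,"tz": 0.46,"jaw": 0.3},{"rx": 0,"ry": 0,"rz": 0,"tx": 0,"ty": 0,"tz": 0,"jaw": 0.3}])

```text
t: 21.83
tool_pos: [0.5669, 0.2866, 0.026]
ee_rot: [-3.137, -0.005, -2.594]
wrist_force: [-0.7, 0.1, -1.1]
grip_width: 0.0607
grip_force: 0.0
```

jog_arm(commands=[{"rx": 0,"ry": 0,"rz": 0,"tx": 0,"ty": 0,"tz": 0,"jaw": -1},{"rx": 0,"ry": 0,"rz": 0,"tx": 0,"ty": 0,"tz": 0,"jaw": -1},{"rx": 0,"ry": 0,"rz": 0,"tx": 0,"ty": 0,"tz": 0,"jaw": -1},{"rx": 0,"ry": 0,"rz": 0,"tx": 0,"ty": 0,"tz": 0,"jaw": -1},{"rx": 0,"ry": 0,"rz": 0,"tx": 0,"ty": 0,"tz": 0,"jaw": -1},{"rx": 0,"ry": 0,"rz": 0,"tx": 0,"ty": 0,"tz": 0,"jaw": -1},{"rx": 0,"ry": 0,"rz": 0,"tx": 0,"ty": 0,"tz": 0,"jaw": -1}], grip_force=30)

```text
t: 22.42
tool_pos: [0.5675, 0.2886, 0.0293]
ee_rot: [-3.138, 0.0, -2.59]
wrist_force: [0.1, -0.3, 6.2]
grip_width: 0.0319
grip_force: 29.9
```

jog_arm(commands=[{"rx": 0,"ry": 0,"rz": 0,"tx": 0,"ty": 0,"tz": -0.3,"jaw": -1},{"rx": 0,"ry": 0,"rz": 0,"tx": 0,"ty": 0,"tz": -0.6,"jaw": -1},{"rx": 0,"ry": 0,"rz": 0,"tx": 0,"ty": 0,"tz": -0.8,"jaw": -1},{"rx": 0,"ry": 0,"rz": 0,"tx": 0,"ty": 0,"tz": -0.8,"jaw": -1},{"rx": 0,"ry": 0,"rz": 0,"tx": 0,"ty": 0,"tz": -0.6,"jaw": -1},{"rx": 0,"ry": 0,"rz": 0,"tx": 0,"ty": 0,"tz": -0.2,"jaw": -1}])

```text
t: 22.92
tool_pos: [0.5682, 0.2902, 0.1646]
ee_rot: [-3.138, 0.005, -2.59]
wrist_force: [0.9, 0.4, -1.5]
grip_width: 0.0319
grip_force: 29.9
```

```bash
cat >> plan.py <<'E'
def slot(s,gap,z,bar=(607.5,7.5),th=3.75):
    """tool pose for the cast at s mm along the bar, its back `gap` mm short of the bar"""
    a=math.radians(th); u=-61-gap
    return bar[0]+u*math.cos(a)-s*math.sin(a),bar[1]+u*math.sin(a)+s*math.cos(a),z,180+th
E
python3 -c "
from plan import *
st();g=slot(-93,10,140); print(np.round(g,1)); plan(*g)"
```

```text
t 22.92 pos [568.2 290.2 164.6] rpy [-179.81    0.3  -148.38] F [ 0.9  0.4 -1.5] T [ 0.1  -0.04 -0.04] w 31.9 gf 29.9
[542.7 -89.9 140.  183.8]
12 rows: rx -0.001 ry 0.004 rz 0.338 tx 0.309 ty -0.740 tz 0.051
```

jog_arm(commands=[{"rx": 0,"ry": 0,"rz": 0.4,"tx": 0.36,"ty": -0.88,"tz": 0,"jaw": -1},{"rx": 0,"ry": 0,"rz": 0.4,"tx": 0.36,"ty": -0.88,"tz": 0,"jaw": -1},{"rx": 0,"ry": 0,"rz": 0.4,"tx": 0.36,"ty": -0.88,"tz": 0,"jaw": -1},{"rx": 0,"ry": 0,"rz": 0.4,"tx": 0.36,"ty": -0.88,"tz": 0,"jaw": -1},{"rx": 0,"ry": 0,"rz": 0.4,"tx": 0.36,"ty": -0.88,"tz": 0,"jaw": -1},{"rx": 0,"ry": 0,"rz": 0.4,"tx": 0.36,"ty": -0.88,"tz": 0,"jaw": -1},{"rx": 0,"ry": 0,"rz": 0.4,"tx": 0.36,"ty": -0.88,"tz": 0,"jaw": -1},{"rx": 0,"ry": 0,"rz": 0.4,"tx": 0.36,"ty": -0.88,"tz": 0,"jaw": -1},{"rx": 0,"ry": 0,"rz": 0.4,"tx": 0.36,"ty": -0.88,"tz": 0,"jaw": -1},{"rx": 0,"ry": 0,"rz": 0,"tx": 0,"ty": 0,"tz": 0,"jaw": -1}])

```text
t: 23.75
tool_pos: [0.553, -0.0625, 0.1602]
ee_rot: [-3.13, -0.007, -3.038]
wrist_force: [-0.5, -2.2, -3.1]
grip_width: 0.0322
grip_force: 29.9
```

```bash
python3 -c "
from plan import *
st();g=slot(-93,10,75); plan(*g,v=.6)"
```

```text
t 23.75 pos [553.  -62.5 160.2] rpy [-179.33   -0.39 -174.06] F [-0.5 -2.2 -3.1] T [-0.15  0.04 -0.03] w 32.2 gf 29.9
4 rows: rx -0.025 ry -0.014 rz 0.080 tx 0.077 ty -0.161 tz 0.534
```

jog_arm(commands=[{"rx": -0.02,"ry": -0.01,"rz": 0.08,"tx": 0.08,"ty": -0.16,"tz": 0.53,"jaw": -1},{"rx": -0.02,"ry": -0.01,"rz": 0.08,"tx": 0.08,"ty": -0.16,"tz": 0.53,"jaw": -1},{"rx": -0.02,"ry": -0.01,"rz": 0.08,"tx": 0.08,"ty": -0.16,"tz": 0.53,"jaw": -1},{"rx": -0.02,"ry": -0.01,"rz": 0.08,"tx": 0.08,"ty": -0.16,"tz": 0.53,"jaw": -1},{"rx": 0,"ry": 0,"rz": 0,"tx": 0,"ty": 0,"tz": 0,"jaw": -1},{"rx": 0,"ry": 0,"rz": 0,"tx": 0,"ty": 0,"tz": 0,"jaw": -1}])

```text
t: 24.25
tool_pos: [0.5453, -0.0772, 0.0751]
ee_rot: [3.135, -0.0, -3.061]
wrist_force: [-0.4, 0.7, -1.9]
grip_width: 0.0316
grip_force: 29.9
```

```bash
python3 -c "
from plan import *
st();g=slot(-93,8,43); print(g);plan(*g,v=.3)"
```

```text
t 24.25 pos [545.3 -77.2  75.1] rpy [ 1.7961e+02 -1.0000e-02 -1.7537e+02] F [-0.4  0.7 -1.9] T [ 0.06 -0.04  0.07] w 31.6 gf 29.9
(544.7302253149396, -89.81369577807, 43, 183.75)
3 rows: rx 0.019 ry -0.001 rz 0.043 tx 0.012 ty -0.106 tz 0.267
```

jog_arm(commands=[{"rx": 0.02,"ry": 0,"rz": 0.04,"tx": 0.01,"ty": -0.11,"tz": 0.25,"jaw": -1},{"rx": 0.02,"ry": 0,"rz": 0.04,"tx": 0.01,"ty": -0.11,"tz": 0.25,"jaw": -1},{"rx": 0.02,"ry": 0,"rz": 0.04,"tx": 0.01,"ty": -0.11,"tz": 0.25,"jaw": -1},{"rx": 0,"ry": 0,"rz": 0,"tx": 0,"ty": 0,"tz": 0.03,"jaw": -1},{"rx": 0,"ry": 0,"rz": 0,"tx": 0,"ty": 0,"tz": 0,"jaw": -1},{"rx": 0,"ry": 0,"rz": 0,"tx": 0,"ty": 0,"tz": 0,"jaw": -1}])

```text
t: 24.75
tool_pos: [0.5469, -0.0905, 0.045]
ee_rot: [-3.14, 0.005, -3.075]
wrist_force: [-0.6, -1.2, -2.6]
grip_width: 0.0316
grip_force: 30.0
```

```bash
python3 -c "
from plan import *
st();g=slot(-93,0,41); print(g);plan(*g,v=.3)"
```

```text
t 24.75 pos [546.9 -90.5  45. ] rpy [-179.92    0.26 -176.16] F [-0.6 -1.2 -2.6] T [ 0.02 -0.01 -0.04] w 31.6 gf 30.0
(552.7130967008485, -89.29047074422886, 41, 183.75)
1 rows: rx -0.011 ry 0.038 rz 0.013 tx -0.147 ty 0.020 tz 0.101
```

jog_arm(commands=[{"rx": 0,"ry": 0,"rz": 0,"tx": 0,"ty": 0,"tz": 0.04,"jaw": -1},{"rx": 0,"ry": 0,"rz": 0,"tx": 0,"ty": 0,"tz": 0.03,"jaw": -1},{"rx": 0,"ry": 0,"rz": 0,"tx": 0,"ty": 0,"tz": 0,"jaw": -1}])

```text
t: 25.0
tool_pos: [0.5463, -0.0906, 0.0436]
ee_rot: [-3.14, 0.004, -3.075]
wrist_force: [-4.9, 0.2, 8.1]
grip_width: 0.0318
grip_force: 30.0
```

jog_arm(commands=[{"rx": 0,"ry": 0,"rz": 0,"tx": 0,"ty": 0,"tz": 0.03,"jaw": -1},{"rx": 0,"ry": 0,"rz": 0,"tx": 0,"ty": 0,"tz": 0,"jaw": -1}])

```text
t: 25.17
tool_pos: [0.5459, -0.0906, 0.0427]
ee_rot: [-3.14, 0.003, -3.075]
wrist_force: [-5.9, 2.2, 10.4]
grip_width: 0.0318
grip_force: 30.0
```

jog_arm(commands=[{"rx": 0,"ry": 0,"rz": 0,"tx": 0,"ty": 0,"tz": -0.04,"jaw": -1},{"rx": 0,"ry": 0,"rz": 0,"tx": -0.05,"ty": 0,"tz": 0,"jaw": -1},{"rx": 0,"ry": 0,"rz": 0,"tx": -0.05,"ty": 0,"tz": 0,"jaw": -1},{"rx": 0,"ry": 0,"rz": 0,"tx": -0.03,"ty": 0,"tz": 0,"jaw": -1},{"rx": 0,"ry": 0,"rz": 0,"tx": 0,"ty": 0,"tz": 0,"jaw": -1}])

```text
t: 25.58
tool_pos: [0.5488, -0.0908, 0.0434]
ee_rot: [-3.141, -0.003, -3.076]
wrist_force: [-8.1, -0.5, 11.0]
grip_width: 0.032
grip_force: 30.0
```

jog_arm(commands=[{"rx": 0,"ry": 0,"rz": 0,"tx": -0.03,"ty": 0,"tz": 0,"jaw": -1},{"rx": 0,"ry": 0,"rz": 0,"tx": 0,"ty": 0,"tz": 0,"jaw": -1}])

```text
t: 25.75
tool_pos: [0.5488, -0.0908, 0.0435]
ee_rot: [-3.141, -0.005, -3.076]
wrist_force: [-10.6, -0.0, 13.6]
grip_width: 0.0318
grip_force: 30.0
```

jog_arm(commands=[{"rx": 0,"ry": 0,"rz": 0,"tx": -0.03,"ty": 0,"tz": 0,"jaw": -1},{"rx": 0,"ry": 0,"rz": 0,"tx": 0,"ty": 0,"tz": 0,"jaw": -1}])

```text
t: 25.92
tool_pos: [0.5489, -0.0908, 0.0435]
ee_rot: [-3.141, -0.007, -3.076]
wrist_force: [-12.8, 0.3, 15.3]
grip_width: 0.0318
grip_force: 30.0
```

jog_arm(commands=[{"rx": 0,"ry": 0,"rz": 0,"tx": 0,"ty": 0,"tz": -0.04,"jaw": -1},{"rx": 0,"ry": 0,"rz": 0,"tx": 0,"ty": 0,"tz": -0.03,"jaw": -1},{"rx": 0,"ry": 0,"rz": 0,"tx": 0,"ty": 0,"tz": 0,"jaw": -1}])

```text
t: 26.17
tool_pos: [0.5557, -0.09, 0.0457]
ee_rot: [-3.14, 0.007, -3.075]
wrist_force: [0.1, 0.2, -1.8]
grip_width: 0.0321
grip_force: 30.0
```

```bash
python3 -c "
from plan import *
st();g=slot(-93,0,41); print(g)
from h import *
s=snap('side');t=snap('top')
a=cv2.resize(s['color'][170:260,220:340],(420,315),interpolation=2);b=cv2.resize(t['color'][150:260,270:370],(346,315),interpolation=2)
cv2.imwrite('pics/m3.png',np.hstack([a[:315],b[:315]])[:,:,::-1])"
```

```text
t 26.17 pos [555.7 -90.   45.7] rpy [-179.91    0.38 -176.16] F [ 0.1  0.2 -1.8] T [ 0.02  0.05 -0.02] w 32.1 gf 30.0
(552.7130967008485, -89.29047074422886, 41, 183.75)
```

View pics/m3.png

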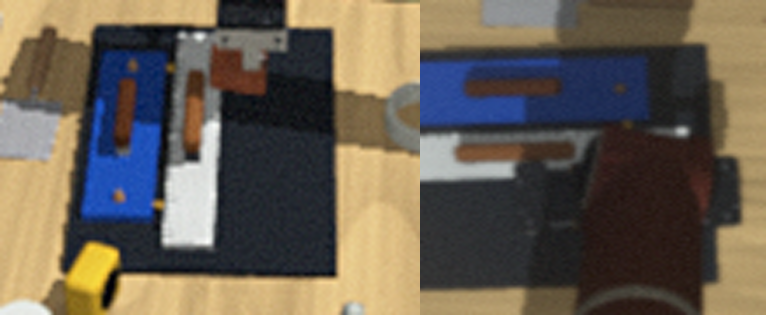

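The side view shows the fish upright in the gripper, close to the straightedge's right-hand end. The earlier resistance was friction with the panel. I'll push with the cast barely unloaded, then set it down.

jog_arm(commands=[{"rx": 0,"ry": -0.05,"rz": 0,"tx": -0.03,"ty": 0,"tz": 0,"jaw": -1},{"rx": 0,"ry": 0,"rz": 0,"tx": 0,"ty": 0,"tz": 0,"jaw": -1}])

```text
t: 26.43
tool_pos: [0.556, -0.0898, 0.0454]
ee_rot: [-3.14, 0.011, -3.075]
wrist_force: [-0.4, -0.4, -2.0]
grip_width: 0.0322
grip_force: 30.0
```

jog_arm(commands=[{"rx": 0,"ry": 0,"rz": 0,"tx": -0.03,"ty": 0,"tz": 0,"jaw": -1},{"rx": 0,"ry": 0,"rz": 0,"tx": 0,"ty": 0,"tz": 0,"jaw": -1}])

```text
t: 26.6
tool_pos: [0.5572, -0.0898, 0.0456]
ee_rot: [-3.14, 0.011, -3.075]
wrist_force: [-0.8, -0.2, -3.1]
grip_width: 0.0317
grip_force: 30.0
```

jog_arm(commands=[{"rx": 0,"ry": 0,"rz": 0,"tx": -0.03,"ty": 0,"tz": 0,"jaw": -1},{"rx": 0,"ry": 0,"rz": 0,"tx": 0,"ty": 0,"tz": 0,"jaw": -1}])

```text
t: 26.77
tool_pos: [0.5584, -0.0897, 0.0457]
ee_rot: [-3.14, 0.011, -3.075]
wrist_force: [0.1, 0.3, -2.0]
grip_width: 0.0315
grip_force: 30.0
```

jog_arm(commands=[{"rx": 0,"ry": 0.09,"rz": 0,"tx": -0.04,"ty": 0,"tz": 0,"jaw": -1},{"rx": 0,"ry": 0,"rz": 0,"tx": 0,"ty": 0,"tz": 0,"jaw": -1}])

```text
t: 26.93
tool_pos: [0.5606, -0.0895, 0.0458]
ee_rot: [-3.14, 0.0, -3.074]
wrist_force: [0.8, -0.2, -2.7]
grip_width: 0.0315
grip_force: 30.0
```

jog_arm(commands=[{"rx": 0,"ry": 0,"rz": 0,"tx": -0.04,"ty": 0,"tz": 0,"jaw": -1},{"rx": 0,"ry": 0,"rz": 0,"tx": 0,"ty": 0,"tz": 0,"jaw": -1}])

```text
t: 27.1
tool_pos: [0.5613, -0.0895, 0.0458]
ee_rot: [-3.14, -0.001, -3.075]
wrist_force: [-0.8, 0.0, -0.3]
grip_width: 0.0319
grip_force: 30.0
```

jog_arm(commands=[{"rx": 0,"ry": 0,"rz": 0,"tx": -0.04,"ty": 0,"tz": 0,"jaw": -1},{"rx": 0,"ry": 0,"rz": 0,"tx": 0,"ty": 0,"tz": 0,"jaw": -1}])

```text
t: 27.27
tool_pos: [0.5615, -0.0895, 0.0458]
ee_rot: [-3.141, -0.003, -3.075]
wrist_force: [-2.8, 0.0, 1.9]
grip_width: 0.0317
grip_force: 30.0
```

jog_arm(commands=[{"rx": 0,"ry": 0,"rz": 0,"tx": 0,"ty": 0,"tz": 0.03,"jaw": -1},{"rx": 0,"ry": 0,"rz": 0,"tx": 0,"ty": 0,"tz": 0.02,"jaw": -1},{"rx": 0,"ry": 0,"rz": 0,"tx": 0,"ty": 0,"tz": 0,"jaw": -1}])

```text
t: 27.52
tool_pos: [0.5614, -0.0895, 0.0455]
ee_rot: [-3.141, -0.003, -3.075]
wrist_force: [-7.3, -0.3, 13.5]
grip_width: 0.0317
grip_force: 30.0
```

```bash
python3 -c "
from plan import *
st()
from h import *
s=snap('side'); save(s,'s4',(240,165,320,225),8)"
```

```text
t 27.52 pos [561.4 -89.5  45.5] rpy [-1.7995e+02 -1.6000e-01 -1.7618e+02] F [-7.3 -0.3 13.5] T [0.18 1.52 0.03] w 31.7 gf 30.0
```

View pics/s4.png

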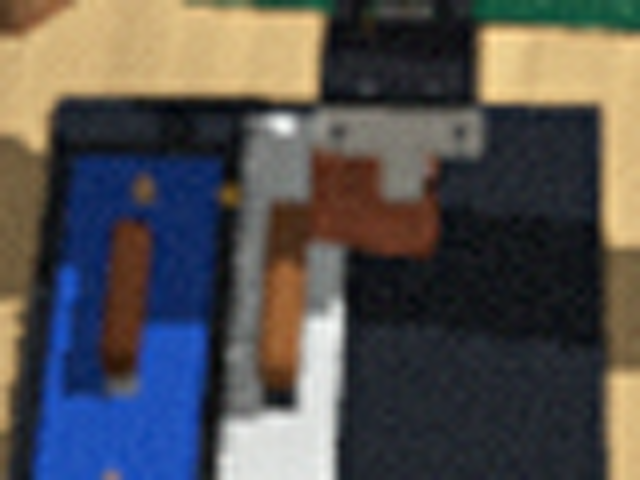

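The fish plinth is resting on the straightedge: its left edge is at x≈315, past the bar edge at ≈345. I'll lift, back off 22 mm and set it down on the panel.

jog_arm(commands=[{"rx": 0,"ry": 0,"rz": 0,"tx": 0,"ty": 0,"tz": -0.2,"jaw": -1},{"rx": 0,"ry": 0,"rz": 0,"tx": 0,"ty": 0,"tz": -0.2,"jaw": -1},{"rx": 0,"ry": 0,"rz": 0,"tx": 0.25,"ty": 0,"tz": 0,"jaw": -1},{"rx": 0,"ry": 0,"rz": 0,"tx": 0.33,"ty": 0,"tz": 0,"jaw": -1},{"rx": 0,"ry": 0,"rz": 0,"tx": 0,"ty": 0,"tz": 0.25,"jaw": -1},{"rx": 0,"ry": 0,"rz": 0,"tx": 0,"ty": 0,"tz": 0.2,"jaw": -1},{"rx": 0,"ry": 0,"rz": 0,"tx": 0,"ty": 0,"tz": 0.05,"jaw": -1},{"rx": 0,"ry": 0,"rz": 0,"tx": 0,"ty": 0,"tz": 0.05,"jaw": -1},{"rx": 0,"ry": 0,"rz": 0,"tx": 0,"ty": 0,"tz": 0,"jaw": -1}])

```text
t: 28.32
tool_pos: [0.5442, -0.091, 0.0398]
ee_rot: [-3.139, 0.008, -3.074]
wrist_force: [-0.5, -0.0, 13.3]
grip_width: 0.0317
grip_force: 30.0
```

jog_arm(commands=[{"rx": 0,"ry": 0,"rz": 0,"tx": 0,"ty": 0,"tz": 0.04,"jaw": -1},{"rx": 0,"ry": 0,"rz": 0,"tx": 0,"ty": 0,"tz": 0,"jaw": -1}])

```text
t: 28.48
tool_pos: [0.5454, -0.0909, 0.039]
ee_rot: [-3.139, 0.01, -3.074]
wrist_force: [0.7, 1.0, 16.0]
grip_width: 0.0318
grip_force: 30.0
```

jog_arm(commands=[{"rx": 0,"ry": 0,"rz": 0,"tx": 0,"ty": 0,"tz": 0.04,"jaw": -1},{"rx": 0,"ry": 0,"rz": 0,"tx": 0,"ty": 0,"tz": 0,"jaw": -1}])

```text
t: 28.65
tool_pos: [0.5467, -0.0908, 0.038]
ee_rot: [-3.139, 0.013, -3.074]
wrist_force: [1.5, 1.0, 18.2]
grip_width: 0.0319
grip_force: 30.0
```

jog_arm(commands=[{"rx": 0,"ry": 0,"rz": 0,"tx": 0,"ty": 0,"tz": -0.4,"jaw": -1},{"rx": 0,"ry": 0,"rz": 0,"tx": 0,"ty": 0,"tz": -0.4,"jaw": -1},{"rx": 0,"ry": 0,"rz": 0,"tx": 0,"ty": 0,"tz": 0,"jaw": -1},{"rx": 0,"ry": 0.08,"rz": 0,"tx": 0.3,"ty": 0,"tz": 0,"jaw": -1},{"rx": 0,"ry": 0,"rz": 0,"tx": 0.3,"ty": 0,"tz": 0,"jaw": -1},{"rx": 0,"ry": 0,"rz": 0,"tx": 0,"ty": 0,"tz": 0,"jaw": -1},{"rx": 0,"ry": 0,"rz": 0,"tx": 0,"ty": 0,"tz": 0,"jaw": -1}])

```text
t: 29.23
tool_pos: [0.5145, -0.0925, 0.0654]
ee_rot: [-3.141, -0.013, -3.075]
wrist_force: [0.4, 0.3, -1.9]
grip_width: 0.0317
grip_force: 30.0
```

```bash
python3 -c "
from plan import *
st()
from h import *
s=snap('side'); save(s,'s5',(240,160,320,220),8)"
```

```text
t 29.23 pos [514.5 -92.5  65.4] rpy [-179.96   -0.73 -176.2 ] F [ 0.4  0.3 -1.9] T [ 0.03 -0.07  0.01] w 31.7 gf 30.0
```

View pics/s5.png

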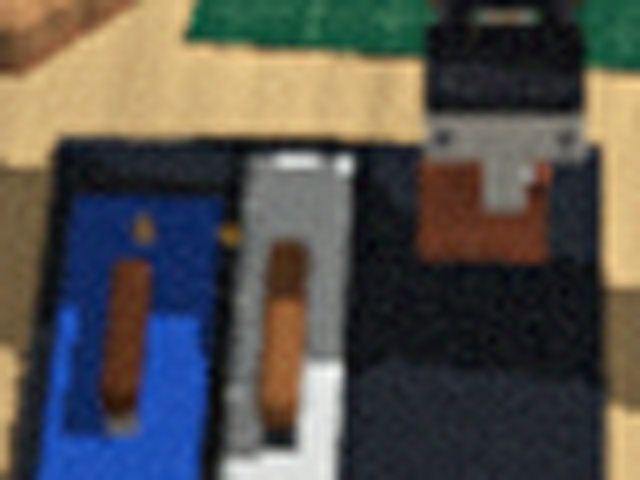

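The fish is now clear. The finger is 11 mm forward of the plinth centre instead of 6, so its back is 41 mm from the tool. The straightedge is still against the visible stop. Lowering it with the right gap.

jog_arm(commands=[{"rx": 0,"ry": -0.1,"rz": 0,"tx": -0.25,"ty": 0,"tz": 0.1,"jaw": -1},{"rx": 0,"ry": 0,"rz": 0,"tx": -0.25,"ty": 0,"tz": 0.2,"jaw": -1},{"rx": 0,"ry": 0,"rz": 0,"tx": 0,"ty": 0,"tz": 0.2,"jaw": -1},{"rx": 0,"ry": 0,"rz": 0,"tx": 0,"ty": 0,"tz": 0,"jaw": -1},{"rx": 0,"ry": 0,"rz": 0,"tx": 0,"ty": 0,"tz": 0,"jaw": -1}])

```text
t: 29.7
tool_pos: [0.535, -0.091, 0.0453]
ee_rot: [-3.141, -0.001, -3.074]
wrist_force: [0.3, -0.3, -2.5]
grip_width: 0.0321
grip_force: 30.0
```

jog_arm(commands=[{"rx": 0,"ry": 0,"rz": 0,"tx": 0,"ty": 0,"tz": 0.05,"jaw": -1},{"rx": 0,"ry": 0,"rz": 0,"tx": 0,"ty": 0,"tz": 0,"jaw": -1}])

```text
t: 29.87
tool_pos: [0.5354, -0.0913, 0.0443]
ee_rot: [-3.14, 0.001, -3.075]
wrist_force: [-0.4, 0.3, -2.6]
grip_width: 0.032
grip_force: 30.0
```

jog_arm(commands=[{"rx": 0,"ry": 0,"rz": 0,"tx": 0,"ty": 0,"tz": 0.04,"jaw": -1},{"rx": 0,"ry": 0,"rz": 0,"tx": 0,"ty": 0,"tz": 0,"jaw": -1}])

```text
t: 30.03
tool_pos: [0.5356, -0.0913, 0.043]
ee_rot: [-3.14, 0.002, -3.075]
wrist_force: [-0.4, 0.5, -2.0]
grip_width: 0.0318
grip_force: 30.0
```

jog_arm(commands=[{"rx": 0,"ry": 0,"rz": 0,"tx": 0,"ty": 0,"tz": 0.05,"jaw": -1},{"rx": 0,"ry": 0,"rz": 0,"tx": 0,"ty": 0,"tz": 0,"jaw": -1}])

```text
t: 30.2
tool_pos: [0.5356, -0.0912, 0.0409]
ee_rot: [-3.14, 0.002, -3.075]
wrist_force: [0.5, 0.5, -2.5]
grip_width: 0.0321
grip_force: 30.0
```

jog_arm(commands=[{"rx": 0,"ry": 0,"rz": 0,"tx": 0,"ty": 0,"tz": 0.04,"jaw": -1},{"rx": 0,"ry": 0,"rz": 0,"tx": 0,"ty": 0,"tz": 0,"jaw": -1}])

```text
t: 30.37
tool_pos: [0.5356, -0.0912, 0.0392]
ee_rot: [-3.14, 0.002, -3.075]
wrist_force: [0.0, 0.5, -2.6]
grip_width: 0.0316
grip_force: 30.0
```

jog_arm(commands=[{"rx": 0,"ry": 0,"rz": 0,"tx": 0,"ty": 0,"tz": 0.03,"jaw": -1},{"rx": 0,"ry": 0,"rz": 0,"tx": 0,"ty": 0,"tz": 0,"jaw": -1}])

```text
t: 30.53
tool_pos: [0.5356, -0.0912, 0.038]
ee_rot: [-3.14, 0.002, -3.075]
wrist_force: [0.0, -0.3, -2.3]
grip_width: 0.0316
grip_force: 30.0
```

jog_arm(commands=[{"rx": 0,"ry": 0,"rz": 0,"tx": 0,"ty": 0,"tz": 0.03,"jaw": -1},{"rx": 0,"ry": 0,"rz": 0,"tx": 0,"ty": 0,"tz": 0,"jaw": -1}])

```text
t: 30.7
tool_pos: [0.5358, -0.0912, 0.0379]
ee_rot: [-3.14, 0.002, -3.075]
wrist_force: [-1.4, -0.1, 4.5]
grip_width: 0.0322
grip_force: 30.0
```

jog_arm(commands=[{"rx": 0,"ry": 0,"rz": 0,"tx": 0,"ty": 0,"tz": 0.03,"jaw": -1},{"rx": 0,"ry": 0,"rz": 0,"tx": 0,"ty": 0,"tz": 0,"jaw": -1}])

```text
t: 30.87
tool_pos: [0.5363, -0.0912, 0.0375]
ee_rot: [-3.14, 0.003, -3.075]
wrist_force: [-2.1, 0.5, 9.9]
grip_width: 0.032
grip_force: 30.0
```

jog_arm(commands=[{"rx": 0,"ry": 0,"rz": 0,"tx": 0,"ty": 0,"tz": 0.02,"jaw": -1},{"rx": 0,"ry": 0,"rz": 0,"tx": 0,"ty": 0,"tz": 0,"jaw": -1}])

```text
t: 31.03
tool_pos: [0.5368, -0.0911, 0.0373]
ee_rot: [-3.14, 0.004, -3.075]
wrist_force: [-2.0, 1.3, 12.4]
grip_width: 0.0315
grip_force: 30.0
```

jog_arm(commands=[{"rx": 0,"ry": 0,"rz": 0,"tx": 0,"ty": 0,"tz": -0.06,"jaw": -1},{"rx": 0,"ry": 0,"rz": 0,"tx": -0.06,"ty": 0,"tz": 0,"jaw": -1},{"rx": 0,"ry": 0,"rz": 0,"tx": -0.06,"ty": 0,"tz": 0,"jaw": -1},{"rx": 0,"ry": 0,"rz": 0,"tx": -0.04,"ty": 0,"tz": 0,"jaw": -1},{"rx": 0,"ry": 0,"rz": 0,"tx": 0,"ty": 0,"tz": 0,"jaw": -1}])

```text
t: 31.45
tool_pos: [0.541, -0.0909, 0.0373]
ee_rot: [-3.141, -0.001, -3.075]
wrist_force: [-2.6, -0.3, 4.4]
grip_width: 0.0318
grip_force: 30.0
```

jog_arm(commands=[{"rx": 0,"ry": 0,"rz": 0,"tx": -0.04,"ty": 0,"tz": 0,"jaw": -1},{"rx": 0,"ry": 0,"rz": 0,"tx": 0,"ty": 0,"tz": 0,"jaw": -1}])

```text
t: 31.62
tool_pos: [0.5422, -0.0909, 0.0373]
ee_rot: [-3.141, -0.001, -3.075]
wrist_force: [-2.7, -0.5, 4.0]
grip_width: 0.0319
grip_force: 30.0
```

jog_arm(commands=[{"rx": 0,"ry": 0,"rz": 0,"tx": -0.04,"ty": 0,"tz": 0,"jaw": -1},{"rx": 0,"ry": 0,"rz": 0,"tx": 0,"ty": 0,"tz": 0,"jaw": -1}])

```text
t: 31.78
tool_pos: [0.5453, -0.0906, 0.0373]
ee_rot: [-3.14, 0.002, -3.075]
wrist_force: [-2.9, -0.5, 2.7]
grip_width: 0.0318
grip_force: 30.0
```

Sliding at about 3 N of friction. Continuing to contact.

jog_arm(commands=[{"rx": 0,"ry": 0,"rz": 0,"tx": -0.04,"ty": 0,"tz": 0,"jaw": -1},{"rx": 0,"ry": 0,"rz": 0,"tx": 0,"ty": 0,"tz": 0,"jaw": -1}])

```text
t: 31.95
tool_pos: [0.5471, -0.0904, 0.0373]
ee_rot: [-3.14, 0.002, -3.075]
wrist_force: [-2.9, -0.3, 2.8]
grip_width: 0.0317
grip_force: 30.0
```

jog_arm(commands=[{"rx": 0,"ry": 0,"rz": 0,"tx": -0.04,"ty": 0,"tz": 0,"jaw": -1},{"rx": 0,"ry": 0,"rz": 0,"tx": 0,"ty": 0,"tz": 0,"jaw": -1}])

```text
t: 32.12
tool_pos: [0.5491, -0.0902, 0.0373]
ee_rot: [-3.14, 0.003, -3.074]
wrist_force: [-2.5, -0.7, 1.0]
grip_width: 0.0313
grip_force: 30.0
```

jog_arm(commands=[{"rx": 0,"ry": 0,"rz": 0,"tx": -0.04,"ty": 0,"tz": 0,"jaw": -1},{"rx": 0,"ry": 0,"rz": 0,"tx": 0,"ty": 0,"tz": 0,"jaw": -1}])

```text
t: 32.28
tool_pos: [0.5494, -0.0902, 0.0373]
ee_rot: [-3.141, 0.0, -3.075]
wrist_force: [-4.0, -0.1, 3.4]
grip_width: 0.0318
grip_force: 30.0
```

jog_arm(commands=[{"rx": 0,"ry": 0,"rz": 0,"tx": -0.05,"ty": 0,"tz": 0,"jaw": -1},{"rx": 0,"ry": 0,"rz": 0,"tx": 0,"ty": 0,"tz": 0,"jaw": -1}])

```text
t: 32.45
tool_pos: [0.5496, -0.0902, 0.0373]
ee_rot: [-3.141, -0.004, -3.075]
wrist_force: [-8.2, 0.4, 8.4]
grip_width: 0.0316
grip_force: 30.0
```

jog_arm(commands=[{"rx": 0,"ry": 0,"rz": 0,"tx": -0.05,"ty": 0,"tz": 0,"jaw": -1},{"rx": 0,"ry": 0,"rz": 0,"tx": 0,"ty": 0,"tz": 0,"jaw": -1}])

```text
t: 32.62
tool_pos: [0.5497, -0.0902, 0.0374]
ee_rot: [-3.142, -0.007, -3.076]
wrist_force: [-10.4, 0.8, 11.4]
grip_width: 0.0318
grip_force: 30.0
```

jog_arm(commands=[{"rx": 0,"ry": 0,"rz": 0,"tx": 0.04,"ty": 0,"tz": -0.03,"jaw": -1},{"rx": 0,"ry": 0,"rz": 0,"tx": 0,"ty": 0,"tz": 0,"jaw": -0.02},{"rx": 0,"ry": 0,"rz": 0,"tx": 0,"ty": 0,"tz": 0,"jaw": -0.02},{"rx": 0,"ry": 0,"rz": 0,"tx": 0,"ty": 0,"tz": 0,"jaw": -0.02},{"rx": 0,"ry": 0,"rz": 0,"tx": 0,"ty": 0,"tz": -0.4,"jaw": -0.02},{"rx": 0,"ry": 0,"rz": 0,"tx": 0,"ty": 0,"tz": -0.9,"jaw": 0.1},{"rx": 0,"ry": 0,"rz": 0,"tx": 0,"ty": 0,"tz": -0.9,"jaw": 0.3},{"rx": 0,"ry": 0,"rz": 0,"tx": 0,"ty": 0,"tz": -0.9,"jaw": 0.3},{"rx": 0,"ry": 0,"rz": 0,"tx": 0,"ty": 0,"tz": 0,"jaw": 0.3}])

```text
t: 33.37
tool_pos: [0.5586, -0.0907, 0.1702]
ee_rot: [-3.137, 0.02, -3.074]
wrist_force: [0.8, -0.4, -0.0]
grip_width: 0.0601
grip_force: 0.0
```

```bash
python3 -c "
from plan import *
st();a=plan(560,390,150,183,v=.9)"
```

```text
t 33.37 pos [558.6 -90.7 170.2] rpy [-179.74    1.13 -176.15] F [ 0.8 -0.4 -0. ] T [ 0.02 -0.03  0.01] w 60.1 gf 0.0
14 rows: rx -0.003 ry 0.012 rz 0.009 tx -0.054 ty 0.857 tz 0.035
```

```bash
python3 -c "
from h import *
t=snap('top');H,S,V=masks(t)
for n,b,m in(('shell',(150,195,188,230),S<75),('torso',(186,234,218,268),S<60),('head',(152,238,186,272),S<60),('edge',(235,165,360,255),(S<50)&(V>110)),):
    print(n,rect(t,m,b,.022 if n=='edge' else .018))
s=snap('side');H,S,V=masks(s)
# side view plinth outline sanity: torso and shell masks -> apex
for n,b in(('shell',(262,275,290,325)),('head',(305,285,335,315)),('torso',(300,258,330,290))):
    m=np.zeros(S.shape,np.uint8);m[b[1]:b[3],b[0]:b[2]]=(S<70)[b[1]:b[3],b[0]:b[2]]
    c=max(cv2.findContours(m,0,cv2.CHAIN_APPROX_NONE)[0],key=cv2.contourArea)[:,0]
    k=c[:,1].argmin(); row=c[c[:,1]==c[k,1]]; print(n,'bbox',cv2.boundingRect(c),'apex',row[:,0].mean(),c[k,1],np.round(onz(s,row[:,0].mean(),c[k,1],{'shell':.078,'head':.064,'torso':.08}[n])*1000,1))
"
```

```text
shell [559.8 402.5  64.5  61.2   5.8]
torso [435.7 276.1  57.2  60.7  73.4]
head [426.1 402.9  60.8  53.9   2.9]
edge [598.4  81.   52.2 159.7   3.7]
shell bbox (265, 285, 21, 24) apex 277.0 285 [557.8 406.   78. ]
head bbox (309, 289, 21, 23) apex 322.0 289 [422.2 398.5  64. ]
torso bbox (306, 258, 23, 23) apex 320.5 258 [431.9 289.6  80. ]
```

jog_arm(commands=[{"rx": 0,"ry": 0.01,"rz": 0.01,"tx": -0.03,"ty": 0.9,"tz": 0.03,"jaw": 0.3},{"rx": 0,"ry": 0.01,"rz": 0.01,"tx": -0.03,"ty": 0.9,"tz": 0.03,"jaw": 0.3},{"rx": 0,"ry": 0.01,"rz": 0.01,"tx": -0.03,"ty": 0.9,"tz": 0.03,"jaw": 0.3},{"rx": 0,"ry": 0.01,"rz": 0.01,"tx": -0.03,"ty": 0.9,"tz": 0.03,"jaw": 0.3},{"rx": 0,"ry": 0.01,"rz": 0.01,"tx": -0.03,"ty": 0.9,"tz": 0.03,"jaw": 0.3},{"rx": 0,"ry": 0.01,"rz": 0.01,"tx": -0.03,"ty": 0.9,"tz": 0.03,"jaw": 0.3},{"rx": 0,"ry": 0.01,"rz": 0.01,"tx": -0.03,"ty": 0.9,"tz": 0.03,"jaw": 0.3},{"rx": 0,"ry": 0.01,"rz": 0.01,"tx": -0.03,"ty": 0.9,"tz": 0.03,"jaw": 0.3},{"rx": 0,"ry": 0.01,"rz": 0.01,"tx": -0.03,"ty": 0.9,"tz": 0.03,"jaw": 0.3},{"rx": 0,"ry": 0.01,"rz": 0.01,"tx": -0.03,"ty": 0.9,"tz": 0.03,"jaw": 0.3}])

```text
t: 34.3
tool_pos: [0.5411, 0.2718, 0.148]
ee_rot: [-3.139, -0.012, -3.086]
wrist_force: [-0.1, 0.7, 0.8]
grip_width: 0.0603
grip_force: 0.0
```

The torso was knocked to (436,276), yaw -16.6°. The shell and head are unchanged. Going for the shell.

```bash
python3 -c "
from plan import *
st();a=plan(557,403.5,110,183,v=.8)"
```

```text
t 34.3 pos [541.1 271.8 148. ] rpy [-179.87   -0.71 -176.84] F [-0.1  0.7  0.8] T [ 0.04 -0.06 -0.  ] w 60.3 gf 0.0
5 rows: rx -0.004 ry -0.021 rz 0.005 tx -0.116 ty 0.653 tz 0.188
```

jog_arm(commands=[{"rx": 0,"ry": -0.02,"rz": 0,"tx": -0.12,"ty": 0.66,"tz": 0.15,"jaw": 0.3},{"rx": 0,"ry": -0.02,"rz": 0,"tx": -0.12,"ty": 0.66,"tz": 0.15,"jaw": 0.3},{"rx": 0,"ry": -0.02,"rz": 0,"tx": -0.12,"ty": 0.66,"tz": 0.15,"jaw": 0.3},{"rx": 0,"ry": -0.02,"rz": 0,"tx": -0.12,"ty": 0.66,"tz": 0.15,"jaw": 0.3},{"rx": 0,"ry": -0.02,"rz": 0,"tx": -0.12,"ty": 0.66,"tz": 0.15,"jaw": 0.3},{"rx": 0,"ry": 0,"rz": 0,"tx": 0,"ty": 0,"tz": 0,"jaw": 0.3},{"rx": 0,"ry": 0,"rz": 0,"tx": 0,"ty": 0,"tz": 0,"jaw": 0.3}])

```text
t: 34.88
tool_pos: [0.5565, 0.4049, 0.1166]
ee_rot: [-3.139, -0.002, -3.083]
wrist_force: [0.8, -1.3, 0.4]
grip_width: 0.0605
grip_force: 0.0
```

```bash
python3 -c "
from plan import *
st();a=plan(557,403.5,27,183,v=.5)"
```

```text
t 34.88 pos [556.5 404.9 116.6] rpy [-1.7986e+02 -1.1000e-01 -1.7664e+02] F [ 0.8 -1.3  0.4] T [ 0.01 -0.02 -0.  ] w 60.5 gf 0.0
5 rows: rx -0.004 ry -0.003 rz 0.011 tx -0.002 ty -0.006 tz 0.448
```

jog_arm(commands=[{"rx": 0,"ry": 0,"rz": 0.01,"tx": 0,"ty": 0,"tz": 0.45,"jaw": 0.3},{"rx": 0,"ry": 0,"rz": 0.01,"tx": 0,"ty": 0,"tz": 0.45,"jaw": 0.3},{"rx": 0,"ry": 0,"rz": 0.01,"tx": 0,"ty": 0,"tz": 0.45,"jaw": 0.3},{"rx": 0,"ry": 0,"rz": 0.01,"tx": 0,"ty": 0,"tz": 0.45,"jaw": 0.3},{"rx": 0,"ry": 0,"rz": 0.01,"tx": 0,"ty": 0,"tz": 0.42,"jaw": 0.3},{"rx": 0,"ry": 0,"rz": 0,"tx": 0,"ty": 0,"tz": 0,"jaw": -1},{"rx": 0,"ry": 0,"rz": 0,"tx": 0,"ty": 0,"tz": 0,"jaw": -1}])

```text
t: 35.47
tool_pos: [0.5586, 0.4008, 0.0298]
ee_rot: [-3.138, -0.0, -3.094]
wrist_force: [0.1, 0.2, 0.2]
grip_width: 0.0513
grip_force: 0.0
```

jog_arm(commands=[{"rx": 0,"ry": 0,"rz": 0,"tx": 0,"ty": 0,"tz": 0,"jaw": -1},{"rx": 0,"ry": 0,"rz": 0,"tx": 0,"ty": 0,"tz": 0,"jaw": -1},{"rx": 0,"ry": 0,"rz": 0,"tx": 0,"ty": 0,"tz": 0,"jaw": -1},{"rx": 0,"ry": 0,"rz": 0,"tx": 0,"ty": 0,"tz": 0,"jaw": -1},{"rx": 0,"ry": 0,"rz": 0,"tx": 0,"ty": 0,"tz": 0,"jaw": -1}])

```text
t: 35.88
tool_pos: [0.5595, 0.4041, 0.0325]
ee_rot: [3.141, 0.004, -3.092]
wrist_force: [0.5, 0.8, 3.9]
grip_width: 0.0313
grip_force: 30.0
```

jog_arm(commands=[{"rx": 0,"ry": 0,"rz": 0,"tx": 0,"ty": 0,"tz": -0.3,"jaw": -1},{"rx": 0,"ry": 0,"rz": 0,"tx": 0,"ty": 0,"tz": -0.7,"jaw": -1},{"rx": 0,"ry": 0,"rz": 0,"tx": 0,"ty": 0,"tz": -0.8,"jaw": -1},{"rx": 0,"ry": 0,"rz": 0,"tx": 0,"ty": 0,"tz": -0.8,"jaw": -1},{"rx": 0,"ry": 0,"rz": 0,"tx": 0,"ty": 0,"tz": -0.6,"jaw": -1},{"rx": 0,"ry": 0,"rz": 0,"tx": 0,"ty": 0,"tz": 0,"jaw": -1}])

```text
t: 36.38
tool_pos: [0.5615, 0.4047, 0.166]
ee_rot: [3.137, 0.012, -3.093]
wrist_force: [0.5, 0.6, -0.6]
grip_width: 0.0314
grip_force: 30.0
```

```bash
python3 -c "
from plan import *
st();g=slot(-31,12,130); print(np.round(g,1)); plan(*g,v=.9)"
```

```text
t 36.38 pos [561.5 404.7 166. ] rpy [ 179.74    0.68 -177.22] F [ 0.5  0.6 -0.6] T [ 0.1  -0.12  0.02] w 31.4 gf 30.0
[536.7 -28.2 130.  183.8]
13 rows: rx 0.003 ry 0.008 rz -0.011 tx 0.095 ty -0.829 tz 0.067
```

jog_arm(commands=[{"rx": 0,"ry": 0.01,"rz": -0.01,"tx": 0.1,"ty": -0.9,"tz": 0,"jaw": -1},{"rx": 0,"ry": 0.01,"rz": -0.01,"tx": 0.1,"ty": -0.9,"tz": 0,"jaw": -1},{"rx": 0,"ry": 0.01,"rz": -0.01,"tx": 0.1,"ty": -0.9,"tz": 0,"jaw": -1},{"rx": 0,"ry": 0.01,"rz": -0.01,"tx": 0.1,"ty": -0.9,"tz": 0,"jaw": -1},{"rx": 0,"ry": 0.01,"rz": -0.01,"tx": 0.1,"ty": -0.9,"tz": 0,"jaw": -1},{"rx": 0,"ry": 0.01,"rz": -0.01,"tx": 0.1,"ty": -0.9,"tz": 0,"jaw": -1},{"rx": 0,"ry": 0.01,"rz": -0.01,"tx": 0.1,"ty": -0.9,"tz": 0,"jaw": -1},{"rx": 0,"ry": 0.01,"rz": -0.01,"tx": 0.1,"ty": -0.9,"tz": 0,"jaw": -1},{"rx": 0,"ry": 0.01,"rz": -0.01,"tx": 0.1,"ty": -0.9,"tz": 0,"jaw": -1},{"rx": 0,"ry": 0.01,"rz": -0.01,"tx": 0.1,"ty": -0.9,"tz": 0,"jaw": -1}])

```text
t: 37.22
tool_pos: [0.5364, 0.0394, 0.1587]
ee_rot: [-3.14, -0.013, -3.081]
wrist_force: [0.7, 0.8, -1.5]
grip_width: 0.0312
grip_force: 30.0
```

```bash
python3 -c "
from plan import *
st();g=slot(-31,14,90); print(np.round(g,1)); plan(*g,n=4)"
```

```text
t 37.22 pos [536.4  39.4 158.7] rpy [-179.9    -0.74 -176.51] F [ 0.7  0.8 -1.5] T [ 0.05 -0.02 -0.02] w 31.2 gf 30.0
[534.7 -28.3  90.  183.8]
4 rows: rx -0.004 ry -0.027 rz -0.009 tx 0.034 ty -0.422 tz 0.430
```

jog_arm(commands=[{"rx": 0,"ry": -0.03,"rz": -0.01,"tx": 0.03,"ty": -0.42,"tz": 0.43,"jaw": -1},{"rx": 0,"ry": -0.03,"rz": -0.01,"tx": 0.03,"ty": -0.42,"tz": 0.43,"jaw": -1},{"rx": 0,"ry": -0.03,"rz": -0.01,"tx": 0.03,"ty": -0.42,"tz": 0.43,"jaw": -1},{"rx": 0,"ry": -0.03,"rz": -0.01,"tx": 0.03,"ty": -0.42,"tz": 0.43,"jaw": -1},{"rx": 0,"ry": 0,"rz": 0,"tx": 0,"ty": 0,"tz": 0,"jaw": -1},{"rx": 0,"ry": 0,"rz": 0,"tx": 0,"ty": 0,"tz": 0,"jaw": -1}])

```text
t: 37.72
tool_pos: [0.5355, -0.0269, 0.0897]
ee_rot: [-3.14, -0.0, -3.079]
wrist_force: [-0.2, 0.8, -1.9]
grip_width: 0.0308
grip_force: 30.0
```

```bash
python3 -c "
from plan import *
st();g=slot(-31,14,48); print(np.round(g,1)); plan(*g,n=4)"
```

```text
t 37.72 pos [535.5 -26.9  89.7] rpy [-179.93   -0.   -176.39] F [-0.2  0.8 -1.9] T [ 0.08 -0.01 -0.05] w 30.8 gf 30.0
[534.7 -28.3  48.  183.8]
4 rows: rx -0.003 ry -0.000 rz -0.005 tx 0.006 ty -0.008 tz 0.261
```

jog_arm(commands=[{"rx": 0,"ry": 0,"rz": 0,"tx": 0,"ty": -0.01,"tz": 0.26,"jaw": -1},{"rx": 0,"ry": 0,"rz": 0,"tx": 0,"ty": -0.01,"tz": 0.26,"jaw": -1},{"rx": 0,"ry": 0,"rz": 0,"tx": 0,"ty": -0.01,"tz": 0.26,"jaw": -1},{"rx": 0,"ry": 0,"rz": 0,"tx": 0,"ty": -0.01,"tz": 0.26,"jaw": -1},{"rx": 0,"ry": 0,"rz": 0,"tx": 0,"ty": 0,"tz": 0.05,"jaw": -1},{"rx": 0,"ry": 0,"rz": 0,"tx": 0,"ty": 0,"tz": 0,"jaw": -1},{"rx": 0,"ry": 0,"rz": 0,"tx": 0,"ty": 0,"tz": 0,"jaw": -1}])

```text
t: 38.3
tool_pos: [0.5376, -0.0273, 0.0471]
ee_rot: [-3.14, 0.004, -3.076]
wrist_force: [0.9, -0.0, -1.6]
grip_width: 0.0313
grip_force: 30.0
```

jog_arm(commands=[{"rx": 0,"ry": 0,"rz": 0,"tx": 0,"ty": 0,"tz": 0.04,"jaw": -1},{"rx": 0,"ry": 0,"rz": 0,"tx": 0,"ty": 0,"tz": 0,"jaw": -1}])

```text
t: 38.47
tool_pos: [0.5379, -0.0276, 0.046]
ee_rot: [-3.14, 0.005, -3.076]
wrist_force: [0.0, 1.2, -1.8]
grip_width: 0.0309
grip_force: 30.0
```

jog_arm(commands=[{"rx": 0,"ry": 0,"rz": 0,"tx": 0,"ty": 0,"tz": 0.04,"jaw": -1},{"rx": 0,"ry": 0,"rz": 0,"tx": 0,"ty": 0,"tz": 0,"jaw": -1}])

```text
t: 38.63
tool_pos: [0.5381, -0.0276, 0.0445]
ee_rot: [-3.14, 0.006, -3.076]
wrist_force: [-0.1, 0.2, 0.0]
grip_width: 0.031
grip_force: 30.0
```

jog_arm(commands=[{"rx": 0,"ry": 0,"rz": 0,"tx": 0,"ty": 0,"tz": 0.03,"jaw": -1},{"rx": 0,"ry": 0,"rz": 0,"tx": 0,"ty": 0,"tz": 0,"jaw": -1}])

```text
t: 38.8
tool_pos: [0.5381, -0.0276, 0.0444]
ee_rot: [-3.14, 0.006, -3.076]
wrist_force: [-1.1, 0.6, 6.1]
grip_width: 0.0312
grip_force: 30.0
```

jog_arm(commands=[{"rx": 0,"ry": 0,"rz": 0,"tx": 0,"ty": 0,"tz": -0.02,"jaw": -1},{"rx": 0,"ry": 0,"rz": 0,"tx": -0.06,"ty": 0,"tz": 0,"jaw": -1},{"rx": 0,"ry": 0,"rz": 0,"tx": -0.06,"ty": 0,"tz": 0,"jaw": -1},{"rx": 0,"ry": 0,"rz": 0,"tx": -0.04,"ty": 0,"tz": 0,"jaw": -1},{"rx": 0,"ry": 0,"rz": 0,"tx": 0,"ty": 0,"tz": 0,"jaw": -1}])

```text
t: 39.22
tool_pos: [0.538, -0.0276, 0.0444]
ee_rot: [-3.141, -0.008, -3.076]
wrist_force: [-10.1, -0.8, 15.2]
grip_width: 0.0312
grip_force: 30.0
```

jog_arm(commands=[{"rx": 0,"ry": 0,"rz": 0,"tx": -0.05,"ty": 0,"tz": 0,"jaw": -1},{"rx": 0,"ry": 0,"rz": 0,"tx": 0,"ty": 0,"tz": 0,"jaw": -1}])

```text
t: 39.38
tool_pos: [0.5381, -0.0275, 0.0445]
ee_rot: [-3.141, -0.012, -3.076]
wrist_force: [-13.2, -0.3, 17.1]
grip_width: 0.0314
grip_force: 30.0
```

jog_arm(commands=[{"rx": 0,"ry": 0,"rz": 0,"tx": -0.05,"ty": 0,"tz": 0,"jaw": -1},{"rx": 0,"ry": 0,"rz": 0,"tx": 0,"ty": 0,"tz": 0,"jaw": -1}])

```text
t: 39.55
tool_pos: [0.5383, -0.0276, 0.0445]
ee_rot: [-3.142, -0.016, -3.077]
wrist_force: [-16.3, 0.2, 23.5]
grip_width: 0.031
grip_force: 30.0
```

jog_arm(commands=[{"rx": 0,"ry": 0,"rz": 0,"tx": -0.05,"ty": 0,"tz": 0,"jaw": -1},{"rx": 0,"ry": 0,"rz": 0,"tx": 0,"ty": 0,"tz": 0,"jaw": -1}])

```text
t: 39.72
tool_pos: [0.5422, -0.0274, 0.0445]
ee_rot: [-3.141, -0.011, -3.077]
wrist_force: [-6.8, 0.9, 9.7]
grip_width: 0.0312
grip_force: 30.0
```

jog_arm(commands=[{"rx": 0,"ry": 0,"rz": 0,"tx": 0,"ty": 0,"tz": -0.03,"jaw": -1},{"rx": 0,"ry": 0,"rz": 0,"tx": 0,"ty": 0,"tz": 0,"jaw": -1}])

```text
t: 39.88
tool_pos: [0.5487, -0.0269, 0.045]
ee_rot: [-3.14, 0.002, -3.076]
wrist_force: [-3.3, -1.1, -1.1]
grip_width: 0.031
grip_force: 30.0
```

jog_arm(commands=[{"rx": 0,"ry": 0,"rz": 0,"tx": -0.04,"ty": 0,"tz": 0,"jaw": -1},{"rx": 0,"ry": 0,"rz": 0,"tx": 0,"ty": 0,"tz": 0,"jaw": -1}])

```text
t: 40.05
tool_pos: [0.5487, -0.0269, 0.0446]
ee_rot: [-3.141, -0.003, -3.076]
wrist_force: [-5.9, -0.6, 5.3]
grip_width: 0.0308
grip_force: 30.0
```

jog_arm(commands=[{"rx": 0,"ry": 0,"rz": 0,"tx": -0.04,"ty": 0,"tz": 0,"jaw": -1},{"rx": 0,"ry": 0,"rz": 0,"tx": 0,"ty": 0,"tz": 0,"jaw": -1}])

```text
t: 40.22
tool_pos: [0.5488, -0.0269, 0.0447]
ee_rot: [-3.141, -0.006, -3.077]
wrist_force: [-8.3, -0.6, 8.5]
grip_width: 0.0314
grip_force: 30.0
```

jog_arm(commands=[{"rx": 0,"ry": 0,"rz": 0,"tx": 0.02,"ty": 0,"tz": -0.03,"jaw": -1},{"rx": 0,"ry": 0,"rz": 0,"tx": 0,"ty": 0,"tz": 0,"jaw": -0.02},{"rx": 0,"ry": 0,"rz": 0,"tx": 0,"ty": 0,"tz": 0,"jaw": -0.02},{"rx": 0,"ry": 0,"rz": 0,"tx": 0,"ty": 0,"tz": 0,"jaw": -0.02},{"rx": 0,"ry": 0,"rz": 0,"tx": 0,"ty": 0,"tz": -0.4,"jaw": -0.02},{"rx": 0,"ry": 0,"rz": 0,"tx": 0,"ty": 0,"tz": -0.9,"jaw": -0.02},{"rx": 0,"ry": 0,"rz": 0,"tx": 0,"ty": 0,"tz": -0.9,"jaw": 0.3},{"rx": 0,"ry": 0,"rz": 0,"tx": 0,"ty": 0,"tz": -0.9,"jaw": 0.3},{"rx": 0,"ry": 0,"rz": 0,"tx": 0,"ty": 0,"tz": 0,"jaw": 0.3}])

```text
t: 40.97
tool_pos: [0.5579, -0.0267, 0.1777]
ee_rot: [-3.139, 0.022, -3.076]
wrist_force: [0.3, -0.6, 0.7]
grip_width: 0.0589
grip_force: 0.0
```

```bash
python3 -c "
from plan import *
st();a=plan(422.5,404,130,183,n=12)"
```

```text
t 40.97 pos [557.9 -26.7 177.7] rpy [-179.85    1.25 -176.23] F [ 0.3 -0.6  0.7] T [ 0.01 -0.04 -0.02] w 58.9 gf 0.0
12 rows: rx -0.002 ry 0.015 rz 0.009 tx 0.229 ty 0.913 tz 0.095
```

jog_arm(commands=[{"rx": 0,"ry": 0.02,"rz": 0.01,"tx": 0.23,"ty": 0.93,"tz": 0.03,"jaw": 0.3},{"rx": 0,"ry": 0.02,"rz": 0.01,"tx": 0.23,"ty": 0.93,"tz": 0.03,"jaw": 0.3},{"rx": 0,"ry": 0.02,"rz": 0.01,"tx": 0.23,"ty": 0.93,"tz": 0.03,"jaw": 0.3},{"rx": 0,"ry": 0.02,"rz": 0.01,"tx": 0.23,"ty": 0.93,"tz": 0.03,"jaw": 0.3},{"rx": 0,"ry": 0.02,"rz": 0.01,"tx": 0.23,"ty": 0.93,"tz": 0.03,"jaw": 0.3},{"rx": 0,"ry": 0.02,"rz": 0.01,"tx": 0.23,"ty": 0.93,"tz": 0.03,"jaw": 0.3},{"rx": 0,"ry": 0.02,"rz": 0.01,"tx": 0.23,"ty": 0.93,"tz": 0.03,"jaw": 0.3},{"rx": 0,"ry": 0.02,"rz": 0.01,"tx": 0.23,"ty": 0.93,"tz": 0.03,"jaw": 0.3},{"rx": 0,"ry": 0.02,"rz": 0.01,"tx": 0.23,"ty": 0.93,"tz": 0.03,"jaw": 0.3},{"rx": 0,"ry": 0.02,"rz": 0.01,"tx": 0.23,"ty": 0.93,"tz": 0.03,"jaw": 0.3}])

```text
t: 41.8
tool_pos: [0.4374, 0.3418, 0.1583]
ee_rot: [-3.142, -0.018, -3.088]
wrist_force: [0.4, -0.0, -0.7]
grip_width: 0.0602
grip_force: 0.0
```

```bash
python3 -c "
from plan import *
st();a=plan(422.5,404,110,183,n=3)"
```

```text
t 41.8 pos [437.4 341.8 158.3] rpy [-179.99   -1.02 -176.91] F [ 0.4 -0.  -0.7] T [ 0.03 -0.05 -0.03] w 60.2 gf 0.0
3 rows: rx -0.000 ry -0.049 rz 0.004 tx 0.092 ty 0.525 tz 0.403
```

jog_arm(commands=[{"rx": 0,"ry": -0.05,"rz": 0,"tx": 0.09,"ty": 0.52,"tz": 0.4,"jaw": 0.3},{"rx": 0,"ry": -0.05,"rz": 0,"tx": 0.09,"ty": 0.52,"tz": 0.4,"jaw": 0.3},{"rx": 0,"ry": -0.05,"rz": 0,"tx": 0.09,"ty": 0.52,"tz": 0.4,"jaw": 0.3},{"rx": 0,"ry": 0,"rz": 0,"tx": 0,"ty": 0,"tz": 0,"jaw": 0.3},{"rx": 0,"ry": 0,"rz": 0,"tx": 0,"ty": 0,"tz": 0,"jaw": 0.3}])

```text
t: 42.22
tool_pos: [0.4218, 0.4021, 0.1093]
ee_rot: [-3.14, -0.003, -3.085]
wrist_force: [0.2, -0.7, 0.4]
grip_width: 0.0602
grip_force: 0.0
```

```bash
python3 -c "
from plan import *
st();a=plan(423,404,27,183,n=5)"
```

```text
t 42.22 pos [421.8 402.1 109.3] rpy [-1.7990e+02 -1.5000e-01 -1.7674e+02] F [ 0.2 -0.7  0.4] T [ 0.04 -0.02  0.03] w 60.2 gf 0.0
5 rows: rx -0.003 ry -0.004 rz 0.008 tx -0.007 ty 0.010 tz 0.411
```

jog_arm(commands=[{"rx": 0,"ry": 0,"rz": 0.01,"tx": -0.01,"ty": 0.01,"tz": 0.41,"jaw": 0.3},{"rx": 0,"ry": 0,"rz": 0.01,"tx": -0.01,"ty": 0.01,"tz": 0.41,"jaw": 0.3},{"rx": 0,"ry": 0,"rz": 0.01,"tx": -0.01,"ty": 0.01,"tz": 0.41,"jaw": 0.3},{"rx": 0,"ry": 0,"rz": 0.01,"tx": -0.01,"ty": 0.01,"tz": 0.41,"jaw": 0.3},{"rx": 0,"ry": 0,"rz": 0.01,"tx": -0.01,"ty": 0.01,"tz": 0.41,"jaw": 0.3},{"rx": 0,"ry": 0,"rz": 0,"tx": 0,"ty": 0,"tz": 0,"jaw": -1},{"rx": 0,"ry": 0,"rz": 0,"tx": 0,"ty": 0,"tz": 0,"jaw": -1}])

```text
t: 42.8
tool_pos: [0.4257, 0.4015, 0.0287]
ee_rot: [-3.139, -0.001, -3.096]
wrist_force: [0.3, -0.0, 0.5]
grip_width: 0.0516
grip_force: 0.0
```

jog_arm(commands=[{"rx": 0,"ry": 0,"rz": 0,"tx": 0,"ty": 0,"tz": 0,"jaw": -1},{"rx": 0,"ry": 0,"rz": 0,"tx": 0,"ty": 0,"tz": 0,"jaw": -1},{"rx": 0,"ry": 0,"rz": 0,"tx": 0,"ty": 0,"tz": 0,"jaw": -1},{"rx": 0,"ry": 0,"rz": 0,"tx": 0,"ty": 0,"tz": 0,"jaw": -1},{"rx": 0,"ry": 0,"rz": 0,"tx": 0,"ty": 0,"tz": 0,"jaw": -1}])

```text
t: 43.22
tool_pos: [0.4255, 0.4042, 0.0299]
ee_rot: [3.14, 0.001, -3.094]
wrist_force: [-0.7, 1.6, 6.1]
grip_width: 0.0318
grip_force: 29.9
```

jog_arm(commands=[{"rx": 0,"ry": 0,"rz": 0,"tx": 0,"ty": 0,"tz": -0.3,"jaw": -1},{"rx": 0,"ry": 0,"rz": 0,"tx": 0,"ty": 0,"tz": -0.7,"jaw": -1},{"rx": 0,"ry": 0,"rz": 0,"tx": 0,"ty": 0,"tz": -0.8,"jaw": -1},{"rx": 0,"ry": 0,"rz": 0,"tx": 0,"ty": 0,"tz": -0.8,"jaw": -1},{"rx": 0,"ry": 0,"rz": 0,"tx": 0,"ty": 0,"tz": -0.6,"jaw": -1},{"rx": 0,"ry": 0,"rz": 0,"tx": 0,"ty": 0,"tz": 0,"jaw": -1}])

```text
t: 43.72
tool_pos: [0.4267, 0.4045, 0.1619]
ee_rot: [3.137, 0.005, -3.094]
wrist_force: [0.0, 0.4, -2.0]
grip_width: 0.0321
grip_force: 29.9
```

```bash
python3 -c "
from plan import *
st();g=slot(31,14,140); print(np.round(g,1)); plan(*g,n=10)"
```

```text
t 43.72 pos [426.7 404.5 161.9] rpy [ 179.74    0.31 -177.29] F [ 0.   0.4 -2. ] T [ 0.14 -0.03 -0.06] w 32.1 gf 29.9
[530.6  33.5 140.  183.8]
10 rows: rx 0.004 ry 0.005 rz -0.015 tx -0.208 ty -0.941 tz 0.053
```

jog_arm(commands=[{"rx": 0,"ry": 0,"rz": -0.02,"tx": -0.2,"ty": -0.94,"tz": 0.02,"jaw": -1},{"rx": 0,"ry": 0,"rz": -0.02,"tx": -0.2,"ty": -0.94,"tz": 0.02,"jaw": -1},{"rx": 0,"ry": 0,"rz": -0.02,"tx": -0.2,"ty": -0.94,"tz": 0.02,"jaw": -1},{"rx": 0,"ry": 0,"rz": -0.02,"tx": -0.2,"ty": -0.94,"tz": 0.02,"jaw": -1},{"rx": 0,"ry": 0,"rz": -0.02,"tx": -0.2,"ty": -0.94,"tz": 0.02,"jaw": -1},{"rx": 0,"ry": 0,"rz": -0.02,"tx": -0.2,"ty": -0.94,"tz": 0.02,"jaw": -1},{"rx": 0,"ry": 0,"rz": -0.02,"tx": -0.2,"ty": -0.94,"tz": 0.02,"jaw": -1},{"rx": 0,"ry": 0,"rz": -0.02,"tx": -0.2,"ty": -0.94,"tz": 0.02,"jaw": -1},{"rx": 0,"ry": 0,"rz": -0.02,"tx": -0.2,"ty": -0.7,"tz": 0.02,"jaw": -1},{"rx": 0,"ry": 0,"rz": 0,"tx": 0,"ty": 0,"tz": 0,"jaw": -1}])

```text
t: 44.55
tool_pos: [0.5157, 0.0689, 0.1484]
ee_rot: [-3.133, -0.004, -3.085]
wrist_force: [0.1, -0.6, -2.1]
grip_width: 0.0316
grip_force: 29.9
```

```bash
python3 -c "
from plan import *
st();g=slot(31,14,85); print(np.round(g,1)); plan(*g,n=4)"
```

```text
t 44.55 pos [515.7  68.9 148.4] rpy [-179.53   -0.22 -176.76] F [ 0.1 -0.6 -2.1] T [-0.01  0.    0.03] w 31.6 gf 29.9
[530.6  33.5  85.  183.8]
4 rows: rx -0.017 ry -0.008 rz -0.018 tx -0.081 ty -0.224 tz 0.397
```

jog_arm(commands=[{"rx": -0.02,"ry": -0.01,"rz": -0.02,"tx": -0.08,"ty": -0.22,"tz": 0.4,"jaw": -1},{"rx": -0.02,"ry": -0.01,"rz": -0.02,"tx": -0.08,"ty": -0.22,"tz": 0.4,"jaw": -1},{"rx": -0.02,"ry": -0.01,"rz": -0.02,"tx": -0.08,"ty": -0.22,"tz": 0.4,"jaw": -1},{"rx": -0.02,"ry": -0.01,"rz": -0.02,"tx": -0.08,"ty": -0.22,"tz": 0.4,"jaw": -1},{"rx": 0,"ry": 0,"rz": 0,"tx": 0,"ty": 0,"tz": 0,"jaw": -1},{"rx": 0,"ry": 0,"rz": 0,"tx": 0,"ty": 0,"tz": 0,"jaw": -1}])

```text
t: 45.05
tool_pos: [0.5287, 0.0444, 0.0841]
ee_rot: [3.134, -0.002, -3.064]
wrist_force: [0.1, 0.4, -2.8]
grip_width: 0.0317
grip_force: 29.9
```

```bash
python3 -c "
from plan import *
st();g=slot(31,12,46); print(np.round(g,1)); plan(*g,n=3)"
```

```text
t 45.05 pos [528.7  44.4  84.1] rpy [ 1.7954e+02 -9.0000e-02 -1.7556e+02] F [ 0.1  0.4 -2.8] T [ 0.04 -0.02 -0.01] w 31.7 gf 29.9
[532.6  33.7  46.  183.8]
3 rows: rx 0.022 ry -0.005 rz 0.034 tx -0.026 ty -0.094 tz 0.317
```

jog_arm(commands=[{"rx": 0.02,"ry": 0,"rz": 0.03,"tx": -0.03,"ty": -0.09,"tz": 0.3,"jaw": -1},{"rx": 0.02,"ry": 0,"rz": 0.03,"tx": -0.03,"ty": -0.09,"tz": 0.3,"jaw": -1},{"rx": 0.02,"ry": 0,"rz": 0.03,"tx": -0.02,"ty": -0.08,"tz": 0.3,"jaw": -1},{"rx": 0,"ry": 0,"rz": 0,"tx": 0,"ty": 0,"tz": 0.02,"jaw": -1},{"rx": 0,"ry": 0,"rz": 0,"tx": 0,"ty": 0,"tz": 0,"jaw": -1},{"rx": 0,"ry": 0,"rz": 0,"tx": 0,"ty": 0,"tz": 0,"jaw": -1}])

```text
t: 45.55
tool_pos: [0.5349, 0.036, 0.0495]
ee_rot: [3.14, 0.004, -3.072]
wrist_force: [-0.1, 0.5, -2.0]
grip_width: 0.032
grip_force: 29.9
```

jog_arm(commands=[{"rx": 0,"ry": 0,"rz": 0,"tx": 0,"ty": 0,"tz": 0.05,"jaw": -1},{"rx": 0,"ry": 0,"rz": 0,"tx": 0,"ty": 0,"tz": 0,"jaw": -1}])

```text
t: 45.72
tool_pos: [0.5349, 0.0355, 0.0472]
ee_rot: [3.14, 0.004, -3.073]
wrist_force: [-1.6, 0.5, -2.3]
grip_width: 0.0315
grip_force: 29.9
```

jog_arm(commands=[{"rx": 0,"ry": 0,"rz": 0,"tx": 0,"ty": 0,"tz": 0.04,"jaw": -1},{"rx": 0,"ry": 0,"rz": 0,"tx": 0,"ty": 0,"tz": 0,"jaw": -1}])

```text
t: 45.88
tool_pos: [0.5347, 0.0351, 0.0451]
ee_rot: [3.14, 0.003, -3.073]
wrist_force: [-0.1, -0.6, -2.0]
grip_width: 0.0317
grip_force: 29.9
```

jog_arm(commands=[{"rx": 0,"ry": 0,"rz": 0,"tx": 0,"ty": 0,"tz": 0.03,"jaw": -1},{"rx": 0,"ry": 0,"rz": 0,"tx": 0,"ty": 0,"tz": 0,"jaw": -1}])

```text
t: 46.05
tool_pos: [0.5345, 0.035, 0.0437]
ee_rot: [3.14, 0.003, -3.074]
wrist_force: [0.1, 0.4, -1.7]
grip_width: 0.0318
grip_force: 29.9
```

jog_arm(commands=[{"rx": 0,"ry": 0,"rz": 0,"tx": 0,"ty": 0,"tz": 0.03,"jaw": -1},{"rx": 0,"ry": 0,"rz": 0,"tx": 0,"ty": 0,"tz": 0,"jaw": -1}])

```text
t: 46.22
tool_pos: [0.5345, 0.035, 0.0424]
ee_rot: [3.14, 0.003, -3.074]
wrist_force: [0.1, -0.5, -2.4]
grip_width: 0.0319
grip_force: 29.9
```

jog_arm(commands=[{"rx": 0,"ry": 0,"rz": 0,"tx": 0,"ty": 0,"tz": 0.03,"jaw": -1},{"rx": 0,"ry": 0,"rz": 0,"tx": 0,"ty": 0,"tz": 0,"jaw": -1}])

```text
t: 46.38
tool_pos: [0.5348, 0.035, 0.0419]
ee_rot: [3.14, 0.003, -3.074]
wrist_force: [-1.1, -0.8, 2.6]
grip_width: 0.0318
grip_force: 29.9
```

jog_arm(commands=[{"rx": 0,"ry": 0,"rz": 0,"tx": 0,"ty": 0,"tz": 0.02,"jaw": -1},{"rx": 0,"ry": 0,"rz": 0,"tx": 0,"ty": 0,"tz": 0,"jaw": -1}])

```text
t: 46.55
tool_pos: [0.5348, 0.035, 0.0419]
ee_rot: [3.14, 0.004, -3.074]
wrist_force: [-3.6, -0.2, 8.3]
grip_width: 0.0318
grip_force: 29.9
```

jog_arm(commands=[{"rx": 0,"ry": 0,"rz": 0,"tx": 0,"ty": 0,"tz": -0.05,"jaw": -1},{"rx": 0,"ry": 0,"rz": 0,"tx": -0.06,"ty": 0,"tz": 0,"jaw": -1},{"rx": 0,"ry": 0,"rz": 0,"tx": -0.06,"ty": 0,"tz": -0.01,"jaw": -1},{"rx": 0,"ry": 0,"rz": 0,"tx": 0,"ty": 0,"tz": 0,"jaw": -1}])

```text
t: 46.88
tool_pos: [0.5403, 0.0354, 0.0428]
ee_rot: [3.14, 0.004, -3.073]
wrist_force: [1.0, 0.6, -2.8]
grip_width: 0.032
grip_force: 29.9
```

jog_arm(commands=[{"rx": 0,"ry": 0,"rz": 0,"tx": -0.05,"ty": 0,"tz": -0.01,"jaw": -1},{"rx": 0,"ry": 0,"rz": 0,"tx": 0,"ty": 0,"tz": 0,"jaw": -1}])

```text
t: 47.05
tool_pos: [0.5418, 0.0355, 0.0432]
ee_rot: [3.14, 0.003, -3.074]
wrist_force: [0.6, -0.5, -2.2]
grip_width: 0.0319
grip_force: 29.9
```

jog_arm(commands=[{"rx": 0,"ry": 0,"rz": 0,"tx": -0.05,"ty": 0,"tz": -0.01,"jaw": -1},{"rx": 0,"ry": 0,"rz": 0,"tx": 0,"ty": 0,"tz": 0,"jaw": -1}])

```text
t: 47.22
tool_pos: [0.5439, 0.0356, 0.0438]
ee_rot: [3.14, 0.004, -3.074]
wrist_force: [0.9, -0.3, -1.2]
grip_width: 0.0317
grip_force: 29.9
```

jog_arm(commands=[{"rx": 0,"ry": 0,"rz": 0,"tx": -0.04,"ty": 0,"tz": 0,"jaw": -1},{"rx": 0,"ry": 0,"rz": 0,"tx": 0,"ty": 0,"tz": 0,"jaw": -1}])

```text
t: 47.38
tool_pos: [0.5454, 0.0357, 0.0438]
ee_rot: [3.14, 0.004, -3.074]
wrist_force: [-1.7, -0.2, -1.8]
grip_width: 0.0318
grip_force: 29.9
```

jog_arm(commands=[{"rx": 0,"ry": 0,"rz": 0,"tx": -0.03,"ty": 0,"tz": 0.03,"jaw": -1},{"rx": 0,"ry": 0,"rz": 0,"tx": 0,"ty": 0,"tz": 0,"jaw": -1}])

```text
t: 47.55
tool_pos: [0.5464, 0.0358, 0.0425]
ee_rot: [3.14, 0.003, -3.073]
wrist_force: [-0.2, -0.3, -2.3]
grip_width: 0.0318
grip_force: 29.9
```

jog_arm(commands=[{"rx": 0,"ry": 0,"rz": 0,"tx": -0.03,"ty": 0,"tz": 0,"jaw": -1},{"rx": 0,"ry": 0,"rz": 0,"tx": 0,"ty": 0,"tz": 0,"jaw": -1}])

```text
t: 47.72
tool_pos: [0.5467, 0.0358, 0.0425]
ee_rot: [3.14, 0.001, -3.074]
wrist_force: [-0.9, 0.5, -2.5]
grip_width: 0.0319
grip_force: 29.9
```

jog_arm(commands=[{"rx": 0,"ry": 0,"rz": 0,"tx": -0.03,"ty": 0,"tz": 0,"jaw": -1},{"rx": 0,"ry": 0,"rz": 0,"tx": 0,"ty": 0,"tz": 0,"jaw": -1}])

```text
t: 47.88
tool_pos: [0.5469, 0.0359, 0.0423]
ee_rot: [3.14, -0.001, -3.074]
wrist_force: [-3.1, 0.6, 0.1]
grip_width: 0.0317
grip_force: 29.9
```

Contact at 546.8, with the cast practically on the panel. One more small push with a set-down, then release.

jog_arm(commands=[{"rx": 0,"ry": 0,"rz": 0,"tx": -0.04,"ty": 0,"tz": 0.01,"jaw": -1},{"rx": 0,"ry": 0,"rz": 0,"tx": -0.03,"ty": 0,"tz": 0,"jaw": -1},{"rx": 0,"ry": 0,"rz": 0,"tx": 0,"ty": 0,"tz": 0,"jaw": -1}])

```text
t: 48.13
tool_pos: [0.5471, 0.0359, 0.0422]
ee_rot: [3.14, -0.006, -3.074]
wrist_force: [-8.1, -0.1, 6.7]
grip_width: 0.0319
grip_force: 29.9
```

jog_arm(commands=[{"rx": 0,"ry": 0,"rz": 0,"tx": 0.02,"ty": 0,"tz": -0.01,"jaw": -1},{"rx": 0,"ry": 0,"rz": 0,"tx": 0,"ty": 0,"tz": 0,"jaw": -0.02},{"rx": 0,"ry": 0,"rz": 0,"tx": 0,"ty": 0,"tz": 0,"jaw": -0.02},{"rx": 0,"ry": 0,"rz": 0,"tx": 0,"ty": 0,"tz": 0,"jaw": -0.02},{"rx": 0,"ry": 0,"rz": 0,"tx": 0,"ty": 0,"tz": -0.4,"jaw": -0.02},{"rx": 0,"ry": 0,"rz": 0,"tx": 0,"ty": 0,"tz": -0.9,"jaw": -0.02},{"rx": 0,"ry": 0,"rz": 0,"tx": 0,"ty": 0,"tz": -0.9,"jaw": 0.3},{"rx": 0,"ry": 0,"rz": 0,"tx": 0,"ty": 0,"tz": -0.9,"jaw": 0.3},{"rx": 0,"ry": 0,"rz": 0,"tx": 0,"ty": 0,"tz": 0,"jaw": 0.3}])

```text
t: 48.88
tool_pos: [0.5564, 0.0362, 0.1743]
ee_rot: [3.14, 0.021, -3.074]
wrist_force: [0.9, 0.2, -0.3]
grip_width: 0.0588
grip_force: 0.0
```

```bash
python3 -c "
from h import *
from plan import *
st()
t=snap('top');H,S,V=masks(t)
r=rect(t,S<60,(180,225,225,275),.018); print('torso',r)
w=r[4]+90 if r[2]<r[3] else r[4]; w=(w+90)%180-90; a=math.radians(w)
x,y=r[0]-6*math.cos(a)+2,r[1]-6*math.sin(a)+1; print(x,y,w)
plan(x,y,120,180+w,n=8)"
```

```text
t 48.88 pos [556.4  36.2 174.3] rpy [ 179.92    1.2  -176.11] F [ 0.9  0.2 -0.3] T [ 0.06 -0.06 -0.03] w 58.8 gf 0.0
torso [435.7 276.2  57.2  60.7  73.5]
431.94708159079084 278.9040920682235 -16.5
8 rows: rx 0.004 ry 0.016 rz 0.371 tx 0.451 ty 0.726 tz 0.157
```

jog_arm(commands=[{"rx": 0,"ry": 0.02,"rz": 0.37,"tx": 0.45,"ty": 0.72,"tz": 0.1,"jaw": 0.3},{"rx": 0,"ry": 0.02,"rz": 0.37,"tx": 0.45,"ty": 0.72,"tz": 0.1,"jaw": 0.3},{"rx": 0,"ry": 0.02,"rz": 0.37,"tx": 0.45,"ty": 0.72,"tz": 0.1,"jaw": 0.3},{"rx": 0,"ry": 0.02,"rz": 0.37,"tx": 0.45,"ty": 0.72,"tz": 0.1,"jaw": 0.3},{"rx": 0,"ry": 0.02,"rz": 0.37,"tx": 0.45,"ty": 0.72,"tz": 0.1,"jaw": 0.3},{"rx": 0,"ry": 0.02,"rz": 0.37,"tx": 0.45,"ty": 0.72,"tz": 0.1,"jaw": 0.3},{"rx": 0,"ry": 0.02,"rz": 0.37,"tx": 0.45,"ty": 0.72,"tz": 0.1,"jaw": 0.3},{"rx": 0,"ry": 0,"rz": 0,"tx": 0,"ty": 0,"tz": 0,"jaw": 0.3},{"rx": 0,"ry": 0,"rz": 0,"tx": 0,"ty": 0,"tz": 0,"jaw": 0.3}])

```text
t: 49.68
tool_pos: [0.4366, 0.247, 0.1382]
ee_rot: [-3.141, -0.015, 2.905]
wrist_force: [0.4, -1.0, 0.4]
grip_width: 0.0603
grip_force: 0.0
```

```bash
python3 -c "
from plan import *
st();a=plan(432,279,110,163.5,n=3)"
```

```text
t 49.68 pos [436.6 247.  138.2] rpy [-179.95   -0.86  166.45] F [ 0.4 -1.   0.4] T [-0.04 -0.05 -0.04] w 60.3 gf 0.0
3 rows: rx -0.003 ry -0.042 rz 0.143 tx 0.102 ty 0.249 tz 0.236
```

jog_arm(commands=[{"rx": 0,"ry": -0.04,"rz": 0.15,"tx": 0.11,"ty": 0.27,"tz": 0.2,"jaw": 0.3},{"rx": 0,"ry": -0.04,"rz": 0.15,"tx": 0.11,"ty": 0.27,"tz": 0.2,"jaw": 0.3},{"rx": 0,"ry": -0.04,"rz": 0.15,"tx": 0.11,"ty": 0.27,"tz": 0.2,"jaw": 0.3},{"rx": 0,"ry": 0,"rz": 0,"tx": 0,"ty": 0,"tz": 0,"jaw": 0.3},{"rx": 0,"ry": 0,"rz": 0,"tx": 0,"ty": 0,"tz": 0,"jaw": 0.3}])

```text
t: 50.1
tool_pos: [0.4337, 0.278, 0.1148]
ee_rot: [-3.139, 0.0, 2.845]
wrist_force: [1.1, -0.3, -0.7]
grip_width: 0.0605
grip_force: 0.0
```

```bash
python3 -c "
from plan import *
st();a=plan(432,279,27,163.5,n=5)"
```

```text
t 50.1 pos [433.7 278.  114.8] rpy [-1.7985e+02  3.0000e-02  1.6299e+02] F [ 1.1 -0.3 -0.7] T [ 0.04  0.03 -0.01] w 60.5 gf 0.0
5 rows: rx -0.004 ry 0.001 rz -0.015 tx 0.010 ty 0.003 tz 0.439
```

jog_arm(commands=[{"rx": 0,"ry": 0,"rz": -0.01,"tx": 0.01,"ty": 0,"tz": 0.44,"jaw": 0.3},{"rx": 0,"ry": 0,"rz": -0.01,"tx": 0.01,"ty": 0,"tz": 0.44,"jaw": 0.3},{"rx": 0,"ry": 0,"rz": -0.01,"tx": 0.01,"ty": 0,"tz": 0.44,"jaw": 0.3},{"rx": 0,"ry": 0,"rz": -0.01,"tx": 0.01,"ty": 0,"tz": 0.44,"jaw": 0.3},{"rx": 0,"ry": 0,"rz": -0.01,"tx": 0.01,"ty": 0,"tz": 0.44,"jaw": 0.3},{"rx": 0,"ry": 0,"rz": 0,"tx": 0,"ty": 0,"tz": 0,"jaw": -1},{"rx": 0,"ry": 0,"rz": 0,"tx": 0,"ty": 0,"tz": 0,"jaw": -1}])

```text
t: 50.68
tool_pos: [0.4321, 0.2779, 0.0274]
ee_rot: [-3.139, 0.0, 2.849]
wrist_force: [0.4, -0.5, -0.2]
grip_width: 0.0514
grip_force: 0.0
```

jog_arm(commands=[{"rx": 0,"ry": 0,"rz": 0,"tx": 0,"ty": 0,"tz": 0,"jaw": -1},{"rx": 0,"ry": 0,"rz": 0,"tx": 0,"ty": 0,"tz": 0,"jaw": -1},{"rx": 0,"ry": 0,"rz": 0,"tx": 0,"ty": 0,"tz": 0,"jaw": -1},{"rx": 0,"ry": 0,"rz": 0,"tx": 0,"ty": 0,"tz": 0,"jaw": -1},{"rx": 0,"ry": 0,"rz": 0,"tx": 0,"ty": 0,"tz": 0,"jaw": -1}])

```text
t: 51.1
tool_pos: [0.4327, 0.2806, 0.0287]
ee_rot: [3.14, 0.003, 2.851]
wrist_force: [0.4, 0.6, 6.0]
grip_width: 0.0315
grip_force: 30.0
```

jog_arm(commands=[{"rx": 0,"ry": 0,"rz": 0,"tx": 0,"ty": 0,"tz": -0.3,"jaw": -1},{"rx": 0,"ry": 0,"rz": 0,"tx": 0,"ty": 0,"tz": -0.7,"jaw": -1},{"rx": 0,"ry": 0,"rz": 0,"tx": 0,"ty": 0,"tz": -0.8,"jaw": -1},{"rx": 0,"ry": 0,"rz": 0,"tx": 0,"ty": 0,"tz": -0.8,"jaw": -1},{"rx": 0,"ry": 0,"rz": 0,"tx": 0,"ty": 0,"tz": -0.6,"jaw": -1},{"rx": 0,"ry": 0,"rz": 0,"tx": 0,"ty": 0,"tz": 0,"jaw": -1}])

```text
t: 51.6
tool_pos: [0.4336, 0.2811, 0.1598]
ee_rot: [3.136, 0.006, 2.851]
wrist_force: [2.0, 1.0, -3.0]
grip_width: 0.0312
grip_force: 30.0
```

```bash
python3 -c "
from plan import *
st();g=slot(94,14,120); print(np.round(g,1)); plan(*g,n=8)"
```

```text
t 51.6 pos [433.6 281.1 159.8] rpy [179.66   0.35 163.34] F [ 2.  1. -3.] T [ 0.06 -0.14 -0.02] w 31.2 gf 30.0
[526.5  96.4 120.  183.8]
8 rows: rx 0.005 ry 0.007 rz -0.371 tx -0.367 ty -0.536 tz 0.124
```

jog_arm(commands=[{"rx": 0,"ry": 0,"rz": -0.38,"tx": -0.38,"ty": -0.54,"tz": 0.08,"jaw": -1},{"rx": 0,"ry": 0,"rz": -0.38,"tx": -0.38,"ty": -0.54,"tz": 0.08,"jaw": -1},{"rx": 0,"ry": 0,"rz": -0.38,"tx": -0.38,"ty": -0.54,"tz": 0.08,"jaw": -1},{"rx": 0,"ry": 0,"rz": -0.38,"tx": -0.38,"ty": -0.54,"tz": 0.08,"jaw": -1},{"rx": 0,"ry": 0,"rz": -0.38,"tx": -0.38,"ty": -0.54,"tz": 0.08,"jaw": -1},{"rx": 0,"ry": 0,"rz": -0.38,"tx": -0.38,"ty": -0.54,"tz": 0.08,"jaw": -1},{"rx": 0,"ry": 0,"rz": -0.38,"tx": -0.38,"ty": -0.54,"tz": 0.08,"jaw": -1},{"rx": 0,"ry": 0,"rz": -0.36,"tx": -0.3,"ty": -0.4,"tz": 0.08,"jaw": -1},{"rx": 0,"ry": 0,"rz": 0,"tx": 0,"ty": 0,"tz": 0,"jaw": -1},{"rx": 0,"ry": 0,"rz": 0,"tx": 0,"ty": 0,"tz": 0,"jaw": -1}])

```text
t: 52.43
tool_pos: [0.5244, 0.0973, 0.1282]
ee_rot: [-3.14, -0.004, -3.074]
wrist_force: [-0.4, -0.1, -2.7]
grip_width: 0.0314
grip_force: 30.0
```

```bash
python3 -c "
from plan import *
st();g=slot(96,14,80); print(np.round(g,1)); plan(*g,n=4)"
```

```text
t 52.43 pos [524.4  97.3 128.2] rpy [-179.89   -0.22 -176.1 ] F [-0.4 -0.1 -2.7] T [0.08 0.02 0.06] w 31.4 gf 30.0
[526.4  98.4  80.  183.8]
4 rows: rx -0.004 ry -0.008 rz 0.005 tx -0.013 ty 0.006 tz 0.302
```

jog_arm(commands=[{"rx": 0,"ry": -0.01,"rz": 0,"tx": -0.01,"ty": 0.01,"tz": 0.4,"jaw": -1},{"rx": 0,"ry": -0.01,"rz": 0,"tx": -0.01,"ty": 0.01,"tz": 0.4,"jaw": -1},{"rx": 0,"ry": -0.01,"rz": 0,"tx": -0.01,"ty": 0.01,"tz": 0.4,"jaw": -1},{"rx": 0,"ry": -0.01,"rz": 0,"tx": -0.01,"ty": 0.01,"tz": 0.4,"jaw": -1},{"rx": 0,"ry": 0,"rz": 0,"tx": 0,"ty": 0,"tz": 0.3,"jaw": -1},{"rx": 0,"ry": 0,"rz": 0,"tx": 0,"ty": 0,"tz": 0,"jaw": -1},{"rx": 0,"ry": 0,"rz": 0,"tx": 0,"ty": 0,"tz": 0,"jaw": -1}])

```text
t: 53.02
tool_pos: [0.5255, 0.102, 0.0532]
ee_rot: [-3.141, 0.002, -3.068]
wrist_force: [-0.4, 0.3, -1.7]
grip_width: 0.031
grip_force: 30.0
```

```bash
python3 -c "
from plan import *
st();g=slot(96,12,42); print(np.round(g,1)); plan(*g,n=2)"
```

```text
t 53.02 pos [525.5 102.   53.2] rpy [-1.7996e+02  1.0000e-01 -1.7578e+02] F [-0.4  0.3 -1.7] T [ 0.05 -0.05 -0.02] w 31.0 gf 30.0
[528.4  98.5  42.  183.8]
2 rows: rx -0.003 ry 0.007 rz 0.034 tx -0.033 ty -0.046 tz 0.140
```

jog_arm(commands=[{"rx": 0,"ry": 0,"rz": 0.04,"tx": -0.03,"ty": -0.04,"tz": 0.13,"jaw": -1},{"rx": 0,"ry": 0,"rz": 0.03,"tx": -0.03,"ty": -0.04,"tz": 0.12,"jaw": -1},{"rx": 0,"ry": 0,"rz": 0,"tx": 0,"ty": 0,"tz": 0,"jaw": -1}])

```text
t: 53.27
tool_pos: [0.53, 0.0974, 0.0438]
ee_rot: [-3.14, 0.005, -3.079]
wrist_force: [0.1, -0.5, -2.2]
grip_width: 0.0313
grip_force: 30.0
```

jog_arm(commands=[{"rx": 0,"ry": 0,"rz": 0,"tx": 0,"ty": 0,"tz": 0.04,"jaw": -1},{"rx": 0,"ry": 0,"rz": 0,"tx": 0,"ty": 0,"tz": 0,"jaw": -1}])

```text
t: 53.43
tool_pos: [0.5299, 0.0977, 0.0425]
ee_rot: [-3.141, 0.005, -3.079]
wrist_force: [-0.2, 0.4, -1.9]
grip_width: 0.0315
grip_force: 30.0
```

jog_arm(commands=[{"rx": 0,"ry": 0,"rz": 0,"tx": 0,"ty": 0,"tz": 0.03,"jaw": -1},{"rx": 0,"ry": 0,"rz": 0,"tx": 0,"ty": 0,"tz": 0,"jaw": -1}])

```text
t: 53.6
tool_pos: [0.5298, 0.0978, 0.0413]
ee_rot: [-3.141, 0.005, -3.078]
wrist_force: [1.0, 0.8, -2.3]
grip_width: 0.0311
grip_force: 30.0
```

jog_arm(commands=[{"rx": 0,"ry": 0,"rz": 0,"tx": 0,"ty": 0,"tz": 0.02,"jaw": -1},{"rx": 0,"ry": 0,"rz": 0,"tx": 0,"ty": 0,"tz": 0,"jaw": -1}])

```text
t: 53.77
tool_pos: [0.5301, 0.0978, 0.0407]
ee_rot: [-3.141, 0.006, -3.078]
wrist_force: [-0.2, 0.1, -1.6]
grip_width: 0.0315
grip_force: 30.0
```

Close to touch-down. Sliding towards the bar while barely hovering (expected contact at x≈541).

jog_arm(commands=[{"rx": 0,"ry": 0,"rz": -0.01,"tx": -0.06,"ty": 0,"tz": 0,"jaw": -1},{"rx": 0,"ry": 0,"rz": 0,"tx": -0.06,"ty": 0,"tz": 0,"jaw": -1},{"rx": 0,"ry": 0,"rz": 0,"tx": -0.05,"ty": 0,"tz": 0,"jaw": -1},{"rx": 0,"ry": 0,"rz": 0,"tx": 0,"ty": 0,"tz": 0,"jaw": -1}])

```text
t: 54.1
tool_pos: [0.5367, 0.0982, 0.0407]
ee_rot: [-3.141, 0.005, -3.077]
wrist_force: [-3.4, -0.7, 3.7]
grip_width: 0.0313
grip_force: 30.0
```

jog_arm(commands=[{"rx": 0,"ry": 0,"rz": 0,"tx": -0.05,"ty": 0,"tz": 0,"jaw": -1},{"rx": 0,"ry": 0,"rz": 0,"tx": 0,"ty": 0,"tz": 0,"jaw": -1}])

```text
t: 54.27
tool_pos: [0.5367, 0.0982, 0.0407]
ee_rot: [-3.14, 0.001, -3.077]
wrist_force: [-6.9, -1.3, 7.6]
grip_width: 0.0313
grip_force: 30.0
```

jog_arm(commands=[{"rx": 0,"ry": 0,"rz": 0,"tx": -0.05,"ty": 0,"tz": 0,"jaw": -1},{"rx": 0,"ry": 0,"rz": 0,"tx": 0,"ty": 0,"tz": 0,"jaw": -1}])

```text
t: 54.43
tool_pos: [0.5393, 0.0984, 0.0407]
ee_rot: [-3.14, 0.002, -3.077]
wrist_force: [-2.0, -1.3, 2.9]
grip_width: 0.0316
grip_force: 30.0
```

jog_arm(commands=[{"rx": 0,"ry": 0,"rz": 0,"tx": -0.04,"ty": 0,"tz": 0,"jaw": -1},{"rx": 0,"ry": 0,"rz": 0,"tx": 0,"ty": 0,"tz": 0,"jaw": -1}])

```text
t: 54.6
tool_pos: [0.5397, 0.0984, 0.0407]
ee_rot: [-3.14, -0.001, -3.077]
wrist_force: [-7.9, -0.3, 9.1]
grip_width: 0.0313
grip_force: 30.0
```

jog_arm(commands=[{"rx": 0,"ry": 0,"rz": 0,"tx": 0,"ty": 0,"tz": -0.03,"jaw": -1},{"rx": 0,"ry": 0,"rz": 0,"tx": 0,"ty": 0,"tz": 0,"jaw": -1}])

```text
t: 54.77
tool_pos: [0.5405, 0.0985, 0.041]
ee_rot: [-3.14, 0.001, -3.077]
wrist_force: [-4.4, -0.5, 1.1]
grip_width: 0.0314
grip_force: 30.0
```

jog_arm(commands=[{"rx": 0,"ry": 0,"rz": 0,"tx": -0.04,"ty": 0,"tz": -0.01,"jaw": -1},{"rx": 0,"ry": 0,"rz": 0,"tx": 0,"ty": 0,"tz": 0,"jaw": -1}])

```text
t: 54.93
tool_pos: [0.541, 0.0985, 0.0412]
ee_rot: [-3.14, -0.001, -3.076]
wrist_force: [-5.9, -0.1, 2.0]
grip_width: 0.0312
grip_force: 30.0
```

jog_arm(commands=[{"rx": 0,"ry": 0,"rz": 0,"tx": -0.04,"ty": 0,"tz": 0,"jaw": -1},{"rx": 0,"ry": 0,"rz": 0,"tx": 0,"ty": 0,"tz": 0,"jaw": -1}])

```text
t: 55.1
tool_pos: [0.5411, 0.0986, 0.0412]
ee_rot: [-3.14, -0.005, -3.076]
wrist_force: [-9.0, -0.4, 4.4]
grip_width: 0.031
grip_force: 30.0
```

jog_arm(commands=[{"rx": 0,"ry": 0,"rz": 0,"tx": 0.02,"ty": 0,"tz": 0.01,"jaw": -1},{"rx": 0,"ry": 0,"rz": 0,"tx": 0,"ty": 0,"tz": 0,"jaw": 0},{"rx": 0,"ry": 0,"rz": 0,"tx": 0,"ty": 0,"tz": 0,"jaw": 0},{"rx": 0,"ry": 0,"rz": 0,"tx": 0,"ty": 0,"tz": 0,"jaw": 0},{"rx": 0,"ry": 0,"rz": 0,"tx": 0,"ty": 0,"tz": -0.4,"jaw": 0},{"rx": 0,"ry": 0,"rz": 0,"tx": 0,"ty": 0,"tz": -0.9,"jaw": 0},{"rx": 0,"ry": 0,"rz": 0,"tx": 0,"ty": 0,"tz": -0.9,"jaw": 0},{"rx": 0,"ry": 0,"rz": 0,"tx": 0,"ty": 0,"tz": -0.9,"jaw": 0},{"rx": 0,"ry": 0,"rz": 0,"tx": 0,"ty": 0,"tz": 0,"jaw": 0}])

```text
t: 55.85
tool_pos: [0.5505, 0.0997, 0.1734]
ee_rot: [3.14, 0.023, -3.078]
wrist_force: [1.5, 0.3, -0.3]
grip_width: 0.0464
grip_force: 0.0
```

jog_arm(commands=[{"rx": 0,"ry": 0,"rz": 0,"tx": 0,"ty": 0.9,"tz": 0,"jaw": 0},{"rx": 0,"ry": 0,"rz": 0,"tx": 0,"ty": 0.9,"tz": 0,"jaw": 0},{"rx": 0,"ry": 0,"rz": 0,"tx": 0,"ty": 0.9,"tz": 0,"jaw": 0},{"rx": 0,"ry": 0,"rz": 0,"tx": 0,"ty": 0.9,"tz": 0,"jaw": 0},{"rx": 0,"ry": 0,"rz": 0,"tx": 0,"ty": 0.9,"tz": 0,"jaw": 0},{"rx": 0,"ry": 0,"rz": 0,"tx": 0,"ty": 0.9,"tz": 0,"jaw": 0},{"rx": 0,"ry": 0,"rz": 0,"tx": 0,"ty": 0.9,"tz": 0,"jaw": 0},{"rx": 0,"ry": 0,"rz": 0,"tx": 0,"ty": 0,"tz": 0,"jaw": 0}])

```text
t: 56.52
tool_pos: [0.525, 0.3621, 0.165]
ee_rot: [3.133, 0.006, -3.065]
wrist_force: [-1.6, 0.4, 0.3]
grip_width: 0.0463
grip_force: 0.0
```

```bash
python3 -c "
from plan import *
st()
from h import *
s=snap('side');t=snap('top');np.savez('t3.npz',color=t['color'],K=t['K'],T=t['T'])
H,S,V=masks(t)
print('plate',rect(t,(H>105)&(H<125)&(S>130),(240,160,360,215),.022))
a=cv2.resize(s['color'][165:265,225:335],(440,400),interpolation=2);b=cv2.resize(t['color'][155:255,240:340+15],(360,313),interpolation=2)
b=np.vstack([b,np.zeros((87,360,3),np.uint8)])
cv2.imwrite('pics/m4.png',np.hstack([a,b])[:,:,::-1])"
```

```text
t 56.52 pos [525.  362.1 165. ] rpy [ 179.49    0.35 -175.61] F [-1.6  0.4  0.3] T [0.14 0.04 0.03] w 46.3 gf 0.0
plate [675.5   3.2  73.2 248.4   3.5]
```

View pics/m4.png

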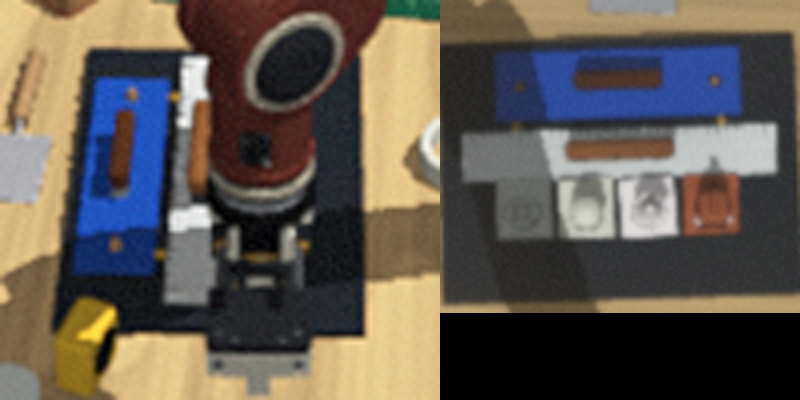

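The row in the top view is torso, head, shell, fish, all standing, with backs against the straightedge and fronts outward. The straightedge lies on both stops at (516,128) and (721,122). A numeric flushness check comes before I lift the bar.

```bash
python3 -c "
from plan import *
from h import *
t=dict(np.load('t3.npz'));H,S,V=masks(t)
f=lambda u,v:(240+u*115/360,155+v*100/313)
g=t['color'].astype(float).sum(2)
def edge(u0,u1,v0,v1,z,sgn):
    # strongest vertical brightness step per column
    P=[]
    for u in np.arange(int(f(u0,0)[0])+1,int(f(u1,0)[0])):
        a,b=int(f(0,v0)[1]),int(f(0,v1)[1])+1
        d=sgn*(g[a+2:b+1,u]-g[a:b-1,u])/1.0; d=np.clip(d,0,None); k=d.argmax(); w=d[max(0,k-1):k+2]; vv=np.arange(a+1,b)[max(0,k-1):k+2]
        P.append(onz(t,u+.0,(w*vv).sum()/w.sum(),z)[:2]*1000)
    P=np.array(P); m=np.polyfit(P[:,1],P[:,0],1); n=P[:,1].mean(); return round(-math.degrees(math.atan(m[0])),2),np.round([np.polyval(m,n),n],1)
for n,u0,u1 in(('torso',500,548),('head',562,612),('shell',625,674),('fish',687,735)):
    yaw,p=edge(u0-440,u1-440,225,250,.030,-1); print(n,yaw,p,'dist along panel x',round(p[0]*math.cos(.0646)+p[1]*math.sin(.0646),1))
st();plan(607,9,130,93.75,n=14)
"
```

```text
torso 3.46 [516.  98.] dist along panel x 521.3
head 1.84 [518.   36.4] dist along panel x 519.3
shell 7.17 [521.1 -28.3] dist along panel x 518.2
fish 4.24 [527.  -89.7] dist along panel x 520.1
t 56.62 pos [527.5 353.1 164.9] rpy [ 179.97    0.36 -176.07] F [-0.8 -0.5 -0.5] T [-0.01  0.02  0.01] w 46.4 gf 0.0
14 rows: rx 0.003 ry 0.003 rz 0.937 tx -0.544 ty -0.441 tz 0.064
```

The fronts line up within about 1.5 mm, which is within the measuring noise. Going to the straightedge handle with a narrow opening.

jog_arm(commands=[{"rx": 0,"ry": 0,"rz": 0.94,"tx": -0.54,"ty": -0.44,"tz": 0,"jaw": -0.27},{"rx": 0,"ry": 0,"rz": 0.94,"tx": -0.54,"ty": -0.44,"tz": 0,"jaw": -0.27},{"rx": 0,"ry": 0,"rz": 0.94,"tx": -0.54,"ty": -0.44,"tz": 0,"jaw": -0.27},{"rx": 0,"ry": 0,"rz": 0.94,"tx": -0.54,"ty": -0.44,"tz": 0,"jaw": -0.27},{"rx": 0,"ry": 0,"rz": 0.94,"tx": -0.54,"ty": -0.44,"tz": 0,"jaw": -0.27},{"rx": 0,"ry": 0,"rz": 0.94,"tx": -0.54,"ty": -0.44,"tz": 0,"jaw": -0.27},{"rx": 0,"ry": 0,"rz": 0.94,"tx": -0.54,"ty": -0.44,"tz": 0,"jaw": -0.27}])

```text
t: 57.2
tool_pos: [0.639, 0.1911, 0.1661]
ee_rot: [3.138, 0.007, 2.408]
wrist_force: [1.0, -0.2, -0.3]
grip_width: 0.0342
grip_force: 0.0
```

jog_arm(commands=[{"rx": 0,"ry": 0,"rz": 0.94,"tx": -0.54,"ty": -0.44,"tz": 0,"jaw": -0.27},{"rx": 0,"ry": 0,"rz": 0.94,"tx": -0.54,"ty": -0.44,"tz": 0,"jaw": -0.27},{"rx": 0,"ry": 0,"rz": 0.94,"tx": -0.54,"ty": -0.44,"tz": 0,"jaw": -0.27},{"rx": 0,"ry": 0,"rz": 0.94,"tx": -0.54,"ty": -0.44,"tz": 0,"jaw": -0.27},{"rx": 0,"ry": 0,"rz": 0.94,"tx": -0.54,"ty": -0.44,"tz": 0,"jaw": -0.27},{"rx": 0,"ry": 0,"rz": 0.94,"tx": -0.54,"ty": -0.44,"tz": 0,"jaw": -0.27},{"rx": 0,"ry": 0,"rz": 0.94,"tx": -0.54,"ty": -0.44,"tz": 0,"jaw": -0.27},{"rx": 0,"ry": 0,"rz": 0,"tx": 0,"ty": 0,"tz": 0,"jaw": -0.27},{"rx": 0,"ry": 0,"rz": 0,"tx": 0,"ty": 0,"tz": 0,"jaw": -0.27}])

```text
t: 57.95
tool_pos: [0.6034, 0.0033, 0.1667]
ee_rot: [3.135, 0.003, 1.621]
wrist_force: [-0.1, -0.9, -0.3]
grip_width: 0.0342
grip_force: 0.0
```

```bash
python3 -c "
from plan import *
st();a=plan(607.7,8.7,130,93.75,n=4);b=plan(607.7,8.7,37,93.75,frm=a,n=6)
# way back
l=plan(607.7,8.7,160,93.75,frm=b,n=6);c=plan(548,-180,160,135,frm=l,n=12);d=plan(490,-390,150,176.5,frm=c,n=12)
"
```

```text
t 57.95 pos [603.4   3.3 166.7] rpy [179.65   0.18  92.85] F [-0.1 -0.9 -0.3] T [0.03 0.08 0.01] w 34.2 gf 0.0
4 rows: rx 0.013 ry 0.007 rz -0.033 tx 0.033 ty 0.028 tz 0.229
6 rows: rx 0.000 ry 0.000 rz 0.000 tx 0.000 ty -0.000 tz 0.388
6 rows: rx 0.000 ry 0.000 rz 0.000 tx 0.000 ty 0.000 tz -0.512
12 rows: rx 0.000 ry 0.000 rz -0.500 tx -0.322 ty -0.272 tz -0.000
12 rows: rx -0.000 ry 0.000 rz -0.503 tx -0.085 ty -0.456 tz 0.021
```

jog_arm(commands=[{"rx": 0.013,"ry": 0.007,"rz": -0.033,"tx": 0.033,"ty": 0.04,"tz": 0.4,"jaw": -0.27},{"rx": 0.013,"ry": 0.007,"rz": -0.033,"tx": 0.033,"ty": 0.04,"tz": 0.5,"jaw": -0.27},{"rx": 0.013,"ry": 0.007,"rz": -0.033,"tx": 0.033,"ty": 0.04,"tz": 0.5,"jaw": -0.27},{"rx": 0.013,"ry": 0.007,"rz": -0.033,"tx": 0.033,"ty": 0.04,"tz": 0.5,"jaw": -0.27},{"rx": 0,"ry": 0,"rz": 0,"tx": 0,"ty": 0,"tz": 0.4,"jaw": -0.27},{"rx": 0,"ry": 0,"rz": 0,"tx": 0,"ty": 0,"tz": 0,"jaw": -0.27},{"rx": 0,"ry": 0,"rz": 0,"tx": 0,"ty": 0,"tz": 0,"jaw": -0.27},{"rx": 0,"ry": 0,"rz": 0,"tx": 0,"ty": 0,"tz": 0,"jaw": -0.27}])

```text
t: 58.62
tool_pos: [0.6111, 0.0134, 0.0751]
ee_rot: [3.141, -0.002, 1.643]
wrist_force: [-0.3, 0.0, 0.0]
grip_width: 0.0338
grip_force: 0.0
```

```bash
python3 -c "
from plan import *
st();a=plan(609.5,8.7,38,93.75,n=4)
l=plan(609,8.7,165,93.75,frm=a,n=6);c=plan(548,-180,165,135,frm=l,n=10);d=plan(490,-390,165,177,frm=c,n=10)
"
```

```text
t 58.62 pos [611.1  13.4  75.1] rpy [ 1.7994e+02 -1.3000e-01  9.4160e+01] F [-0.3  0.   0. ] T [-0.07  0.02  0.02] w 33.8 gf 0.0
4 rows: rx 0.002 ry -0.005 rz 0.015 tx -0.029 ty -0.012 tz 0.232
6 rows: rx 0.000 ry 0.000 rz 0.000 tx 0.000 ty -0.002 tz -0.529
10 rows: rx 0.000 ry 0.000 rz -0.600 tx -0.387 ty -0.327 tz -0.000
10 rows: rx -0.000 ry 0.000 rz -0.611 tx -0.103 ty -0.547 tz -0.000
```

jog_arm(commands=[{"rx": 0,"ry": 0,"rz": 0.02,"tx": -0.03,"ty": -0.01,"tz": 0.23,"jaw": -0.27},{"rx": 0,"ry": 0,"rz": 0.02,"tx": -0.03,"ty": -0.01,"tz": 0.23,"jaw": -0.27},{"rx": 0,"ry": 0,"rz": 0.02,"tx": -0.03,"ty": -0.01,"tz": 0.23,"jaw": -0.27},{"rx": 0,"ry": 0,"rz": 0.02,"tx": -0.02,"ty": -0.01,"tz": 0.2,"jaw": -0.27},{"rx": 0,"ry": 0,"rz": 0,"tx": 0,"ty": 0,"tz": 0,"jaw": -0.27},{"rx": 0,"ry": 0,"rz": 0,"tx": 0,"ty": 0,"tz": 0,"jaw": -1},{"rx": 0,"ry": 0,"rz": 0,"tx": 0,"ty": 0,"tz": 0,"jaw": -1},{"rx": 0,"ry": 0,"rz": 0,"tx": 0,"ty": 0,"tz": 0,"jaw": -1},{"rx": 0,"ry": 0,"rz": 0,"tx": 0,"ty": 0,"tz": 0,"jaw": -1},{"rx": 0,"ry": 0,"rz": 0,"tx": 0,"ty": 0,"tz": 0,"jaw": -1}], grip_force=45)

```text
t: 59.45
tool_pos: [0.6087, 0.0089, 0.0388]
ee_rot: [-3.141, -0.002, 1.633]
wrist_force: [-0.9, -1.7, -0.3]
grip_width: 0.0197
grip_force: 45.0
```

jog_arm(commands=[{"rx": 0,"ry": 0,"rz": 0,"tx": 0,"ty": 0,"tz": 0,"jaw": -1},{"rx": 0,"ry": 0,"rz": 0,"tx": 0,"ty": 0,"tz": 0,"jaw": -1},{"rx": 0,"ry": 0,"rz": 0,"tx": 0,"ty": 0,"tz": -0.05,"jaw": -1},{"rx": 0,"ry": 0,"rz": 0,"tx": 0,"ty": 0,"tz": -0.1,"jaw": -1},{"rx": 0,"ry": 0,"rz": 0,"tx": 0,"ty": 0,"tz": -0.1,"jaw": -1},{"rx": 0,"ry": 0,"rz": 0,"tx": 0,"ty": 0,"tz": -0.1,"jaw": -1},{"rx": 0,"ry": 0,"rz": 0,"tx": 0,"ty": 0,"tz": -0.2,"jaw": -1},{"rx": 0,"ry": 0,"rz": 0,"tx": 0,"ty": 0,"tz": -0.4,"jaw": -1},{"rx": 0,"ry": 0,"rz": 0,"tx": 0,"ty": 0,"tz": -0.5,"jaw": -1},{"rx": 0,"ry": 0,"rz": 0,"tx": 0,"ty": 0,"tz": -0.6,"jaw": -1}])

```text
t: 60.28
tool_pos: [0.6067, 0.0089, 0.1204]
ee_rot: [-3.135, -0.003, 1.633]
wrist_force: [-0.4, -0.9, -5.4]
grip_width: 0.0197
grip_force: 45.0
```

jog_arm(commands=[{"rx": 0,"ry": 0,"rz": 0,"tx": 0,"ty": 0,"tz": -0.6,"jaw": -1},{"rx": 0,"ry": 0,"rz": 0,"tx": 0,"ty": 0,"tz": -0.6,"jaw": -1},{"rx": 0,"ry": 0,"rz": 0,"tx": 0,"ty": 0,"tz": -0.4,"jaw": -1},{"rx": 0,"ry": 0,"rz": 0,"tx": 0,"ty": 0,"tz": 0,"jaw": -1},{"rx": 0,"ry": 0,"rz": 0,"tx": 0,"ty": 0,"tz": 0,"jaw": -1}])

```text
t: 60.7
tool_pos: [0.6085, 0.0085, 0.1852]
ee_rot: [-3.141, -0.003, 1.633]
wrist_force: [-0.5, 0.6, -6.7]
grip_width: 0.0196
grip_force: 45.0
```

jog_arm(commands=[{"rx": 0,"ry": 0,"rz": -0.6,"tx": -0.39,"ty": -0.33,"tz": 0,"jaw": -1},{"rx": 0,"ry": 0,"rz": -0.6,"tx": -0.39,"ty": -0.33,"tz": 0,"jaw": -1},{"rx": 0,"ry": 0,"rz": -0.6,"tx": -0.39,"ty": -0.33,"tz": 0,"jaw": -1},{"rx": 0,"ry": 0,"rz": -0.6,"tx": -0.39,"ty": -0.33,"tz": 0,"jaw": -1},{"rx": 0,"ry": 0,"rz": -0.6,"tx": -0.39,"ty": -0.33,"tz": 0,"jaw": -1},{"rx": 0,"ry": 0,"rz": -0.6,"tx": -0.39,"ty": -0.33,"tz": 0,"jaw": -1},{"rx": 0,"ry": 0,"rz": -0.6,"tx": -0.39,"ty": -0.33,"tz": 0,"jaw": -1},{"rx": 0,"ry": 0,"rz": -0.6,"tx": -0.39,"ty": -0.33,"tz": 0,"jaw": -1},{"rx": 0,"ry": 0,"rz": -0.6,"tx": -0.39,"ty": -0.33,"tz": 0,"jaw": -1},{"rx": 0,"ry": 0,"rz": -0.6,"tx": -0.39,"ty": -0.33,"tz": 0,"jaw": -1}])

```text
t: 61.53
tool_pos: [0.5443, -0.1818, 0.182]
ee_rot: [-3.14, -0.008, 2.356]
wrist_force: [1.8, 0.8, -6.0]
grip_width: 0.0196
grip_force: 45.0
```

jog_arm(commands=[{"rx": 0,"ry": 0,"rz": -0.61,"tx": -0.1,"ty": -0.51,"tz": 0,"jaw": -1},{"rx": 0,"ry": 0,"rz": -0.61,"tx": -0.1,"ty": -0.51,"tz": 0,"jaw": -1},{"rx": 0,"ry": 0,"rz": -0.61,"tx": -0.1,"ty": -0.51,"tz": 0,"jaw": -1},{"rx": 0,"ry": 0,"rz": -0.61,"tx": -0.1,"ty": -0.51,"tz": 0,"jaw": -1},{"rx": 0,"ry": 0,"rz": -0.61,"tx": -0.1,"ty": -0.51,"tz": 0,"jaw": -1},{"rx": 0,"ry": 0,"rz": -0.61,"tx": -0.1,"ty": -0.51,"tz": 0,"jaw": -1},{"rx": 0,"ry": 0,"rz": -0.61,"tx": -0.1,"ty": -0.51,"tz": 0,"jaw": -1},{"rx": 0,"ry": 0,"rz": -0.61,"tx": -0.1,"ty": -0.51,"tz": 0,"jaw": -1},{"rx": 0,"ry": 0,"rz": -0.61,"tx": -0.1,"ty": -0.51,"tz": 0,"jaw": -1},{"rx": 0,"ry": 0,"rz": -0.61,"tx": -0.1,"ty": -0.51,"tz": 0,"jaw": -1}])

```text
t: 62.37
tool_pos: [0.4909, -0.3778, 0.1813]
ee_rot: [3.136, -0.007, 3.088]
wrist_force: [-0.3, 0.7, -6.3]
grip_width: 0.0198
grip_force: 45.0
```

jog_arm(commands=[{"rx": 0,"ry": 0,"rz": 0,"tx": 0,"ty": 0,"tz": 0,"jaw": -1},{"rx": 0,"ry": 0,"rz": 0,"tx": 0,"ty": 0,"tz": 0,"jaw": -1},{"rx": 0,"ry": 0,"rz": 0,"tx": 0,"ty": 0,"tz": 0,"jaw": -1}])

```text
t: 62.62
tool_pos: [0.4923, -0.376, 0.1818]
ee_rot: [3.136, -0.005, 3.085]
wrist_force: [0.2, 0.1, -5.5]
grip_width: 0.0192
grip_force: 45.0
```

```bash
python3 -c "
from plan import *
st();a=plan(493,-375,100,178,n=6);b=plan(493,-375,30,178,frm=a,n=5)"
```

```text
t 62.62 pos [ 492.3 -376.   181.8] rpy [179.66  -0.29 176.74] F [ 0.2  0.1 -5.5] T [0.12 0.04 0.03] w 19.2 gf 45.0
6 rows: rx 0.008 ry -0.007 rz -0.031 tx -0.004 ty 0.003 tz 0.341
5 rows: rx 0.000 ry 0.000 rz 0.000 tx -0.000 ty -0.000 tz 0.350
```

jog_arm(commands=[{"rx": 0.01,"ry": -0.01,"rz": -0.03,"tx": 0,"ty": 0,"tz": 0.5,"jaw": -1},{"rx": 0.01,"ry": -0.01,"rz": -0.03,"tx": 0,"ty": 0,"tz": 0.5,"jaw": -1},{"rx": 0.01,"ry": -0.01,"rz": -0.03,"tx": 0,"ty": 0,"tz": 0.5,"jaw": -1},{"rx": 0.01,"ry": 0,"rz": -0.03,"tx": 0,"ty": 0,"tz": 0.5,"jaw": -1},{"rx": 0,"ry": 0,"rz": -0.03,"tx": 0,"ty": 0,"tz": 0.5,"jaw": -1},{"rx": 0,"ry": 0,"rz": -0.03,"tx": 0,"ty": 0,"tz": 0.4,"jaw": -1},{"rx": 0,"ry": 0,"rz": 0,"tx": 0,"ty": 0,"tz": 0.3,"jaw": -1},{"rx": 0,"ry": 0,"rz": 0,"tx": 0,"ty": 0,"tz": 0.25,"jaw": -1},{"rx": 0,"ry": 0,"rz": 0,"tx": 0,"ty": 0,"tz": 0.15,"jaw": -1},{"rx": 0,"ry": 0,"rz": 0,"tx": 0,"ty": 0,"tz": 0,"jaw": -1}])

```text
t: 63.45
tool_pos: [0.4931, -0.3768, 0.0385]
ee_rot: [-3.141, 0.0, 3.107]
wrist_force: [-0.3, 0.3, -5.9]
grip_width: 0.0198
grip_force: 45.0
```

jog_arm(commands=[{"rx": 0,"ry": 0,"rz": 0,"tx": 0,"ty": 0,"tz": 0.06,"jaw": -1},{"rx": 0,"ry": 0,"rz": 0,"tx": 0,"ty": 0,"tz": 0.04,"jaw": -1},{"rx": 0,"ry": 0,"rz": 0,"tx": 0,"ty": 0,"tz": 0.04,"jaw": -1},{"rx": 0,"ry": 0,"rz": 0,"tx": 0,"ty": 0,"tz": 0.03,"jaw": -1},{"rx": 0,"ry": 0,"rz": 0,"tx": 0,"ty": 0,"tz": 0,"jaw": -1},{"rx": 0,"ry": 0,"rz": 0,"tx": 0,"ty": 0,"tz": 0,"jaw": -1}])

```text
t: 63.95
tool_pos: [0.4936, -0.3779, 0.0332]
ee_rot: [-3.139, 0.002, 3.107]
wrist_force: [0.2, -0.6, -4.2]
grip_width: 0.0196
grip_force: 45.0
```

```bash
python3 -c "
from plan import *
st()"
```

```text
t 63.95 pos [ 493.6 -377.9   33.2] rpy [-1.7984e+02  1.4000e-01  1.7800e+02] F [ 0.2 -0.6 -4.2] T [-0.03  0.04  0.  ] w 19.6 gf 45.0
```

jog_arm(commands=[{"rx": 0,"ry": 0,"rz": 0,"tx": 0,"ty": 0,"tz": 0.04,"jaw": -1},{"rx": 0,"ry": 0,"rz": 0,"tx": 0,"ty": 0,"tz": 0.04,"jaw": -1},{"rx": 0,"ry": 0,"rz": 0,"tx": 0,"ty": 0,"tz": 0.03,"jaw": -1},{"rx": 0,"ry": 0,"rz": 0,"tx": 0,"ty": 0,"tz": 0,"jaw": -1},{"rx": 0,"ry": 0,"rz": 0,"tx": 0,"ty": 0,"tz": 0,"jaw": -1}])

```text
t: 64.37
tool_pos: [0.4939, -0.3781, 0.0298]
ee_rot: [-3.138, 0.003, 3.107]
wrist_force: [-1.9, 1.7, 5.0]
grip_width: 0.0198
grip_force: 45.0
```

jog_arm(commands=[{"rx": 0,"ry": 0,"rz": 0,"tx": 0,"ty": 0,"tz": 0,"jaw": -0.1},{"rx": 0,"ry": 0,"rz": 0,"tx": 0,"ty": 0,"tz": 0,"jaw": -0.1},{"rx": 0,"ry": 0,"rz": 0,"tx": 0,"ty": 0,"tz": 0,"jaw": -0.1},{"rx": 0,"ry": 0,"rz": 0,"tx": 0,"ty": 0,"tz": 0,"jaw": -0.1},{"rx": 0,"ry": 0,"rz": 0,"tx": 0,"ty": 0,"tz": -0.3,"jaw": -0.1},{"rx": 0,"ry": 0,"rz": 0,"tx": 0,"ty": 0,"tz": -0.7,"jaw": -0.1},{"rx": 0,"ry": 0,"rz": 0,"tx": 0,"ty": 0,"tz": -0.9,"jaw": -0.1},{"rx": 0,"ry": 0,"rz": 0,"tx": 0,"ty": 0,"tz": -0.9,"jaw": -0.1},{"rx": 0,"ry": 0,"rz": 0,"tx": 0,"ty": 0,"tz": -0.5,"jaw": -0.1},{"rx": 0,"ry": 0,"rz": 0,"tx": 0,"ty": 0,"tz": 0,"jaw": -0.1}])

```text
t: 65.2
tool_pos: [0.4963, -0.3799, 0.1673]
ee_rot: [-3.132, 0.013, 3.107]
wrist_force: [0.4, 0.5, -0.1]
grip_width: 0.0415
grip_force: 0.0
```

```bash
python3 -c "
from plan import *
from h import *
st()
t=snap('top');H,S,V=masks(t);s=snap('side');save(s,'fin')
r=rect(t,(H>105)&(H<125)&(S>130),(240,160,360,215),.022); print('plate',r)
Hs,Ss,Vs=masks(s)
e=rect(s,(Ss<50)&(Vs>110),(255,125,365,175),.013); print('edge side',e)
o=arm.observe()
if o['grip_width']>.03 and o['tool_pos'][2]>.1 and abs(r[0]-675)<6: print(arm.finish_job())
"
```

```text
t 65.2 pos [ 496.3 -379.9  167.3] rpy [-179.44    0.72  178.  ] F [ 0.4  0.5 -0.1] T [-0.    0.01 -0.02] w 41.5 gf 0.0
plate [675.2   3.9  73.7 249.9   3.5]
edge side [ 490.7 -364.4   65.1  316.7   87.9]
the job is handed in; nothing more can be done
None
```

I handed the job in: the plate is on both dowels, all four casts (torso, head, shell, fish) stood in a row against the straightedge, and the straightedge is back on the mat. The last check before lifting it showed the cast fronts in line to about 1.5 mm, though the shell may sit about 3° off square. I did not re-check the row after the lift.

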